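# Lock the printed parts into the cure stand and start the cycle

### The arm

A 7-joint arm with a two-finger parallel gripper is mounted at the origin on the work surface. World frame = base frame: x ahead of the robot, y to its left, z up, the work surface at z = 0. Lengths are in mm, angles in rad, forces in N, time in s.
With the tool pointing down it reaches from about 425 to 950 mm from the base axis. Payload 16.7 kg.
Tool frame: the origin (TCP) lies midway between the tips of the shut fingers; the grasp point (between the pads) lies 19 mm behind it; z points along the fingers, y is the line along which they close (so a half turn about z gives the same grasp; the last joint's range is limited). The gripper opens to 94 mm and grips with 3 to 60 N. Pads are 16 mm wide; open, the fingers measure 119 mm over their backs; the gripper's body (75 mm by 177 mm) begins 78 mm behind the grasp point.
Start: joints at [-1.343, 0.426, 0.074, 1.606, -0.034, 1.111, -0.067], TCP at [248.365, 627.606, 205.467] pointing down, gripper open.
Joint ranges: [-2.85, 2.85], [-0.5, 2.14], [-1.23, 1.37], [0.21, 2.46], [-1.02, 4.16], [0.16, 2.05], [-2.73, 2.73]. Speed limits (rad/s): [1.89, 1.89, 2.39, 2.39, 3.01, 3.01, 3.01].

### API

Orientations are given as a unit quaternion [x, y, z, w].
In Python, from plant import bot gives the robot as it stands.
- The arm moves only by the tool drive_tool, never from a script. Its argument "deltas" is a list of rows, each an object of numbers: "grip": the opening, from 0 (shut) to 1 (fully open); "tx", "ty", "tz": the shift along the tool's x, y, z in m; "wx", "wy", "wz": the turn, a rotation vector about the tool's x, y, z in rad. In form: [{"grip": .., "tx": .., "ty": .., "tz": .., "wx": .., "wy": .., "wz": ..}, ...]. A call has exactly 10 rows; each row shifts and turns the commanded pose from where the row before left it, along the tool's axes as they then stand; what a row does not reach is not made up. A row lasts 1/12 s, in which the tool goes at most 41.7 mm and 7.16 degrees, less where a joint would pass 70% of its speed; a pose out of reach is approached as far as the arm can. A call with a gripper value outside its range is refused whole. The fingers move at their own pace and stop on an object; "force" is the grip in N (left out, the last holds). Time passes only in rows, so rows that do not move let the fingers close, or fill a call up. It gives the time, the measured TCP pose, the force, the opening and the grip force at its end, in the units of the state.
- bot.get_obs(): the state, without advancing time (a new reading comes with each control period).
- bot.get_image(name): name is "side" or "top" or "wrist"; returns the picture (480x640x3 uint8, blue, green, red); there is no depth.
- bot.camera_params(name): a dict with "camera_matrix" (3x3 intrinsics, pixels), "k1" (the pictures are not rectified: a ray, as slopes to the right and down, at radius r is drawn at 1 + k1 r^2 times it, then the intrinsics apply), "rvec" (rotation vector, rad) and "tvec" (3), from world to camera coordinates, as OpenCV has them. Camera axes: x right, y down, z forward; pixel columns grow to the right and rows downward; lengths in mm; the calibration is good to about 2 mm. A picture is of the moment at which its call begins: read the wrist's pose just before it. camera_params takes no time and is no camera call; for the wrist camera it gives the pose at the moment of the call.
- bot.close_job(): hands the job in; it is judged then, once.
Trained networks look in the newest picture that a camera, given by its name, has taken for a name from the list of things; names that differ only in an ending like _2 or _b are one class to them, and where a whole thing is asked for, a point or a joint stands for the part that bears it (a point fixed in the world has none). Each returns a list of dicts, best first, with "confidence" (0 to 1); they miss things now and then, are a little off and sometimes report something else, mostly with a low value. They report only what shows in the picture. A call takes as long as a camera call. They do not tell look-alikes from the thing itself.
- bot.regions_of(camera, label): "region" (480x640 bool, what is visible of it) and "rect" ([left, top, right, bottom] in pixels, round what is visible of it).
- bot.place_of(camera, label): "pixel" ([column, row] in pixels: a listed point, or the origin of a listed thing).
The state is a dict: "clock": time; "qpos": joint angles; "qvel": joint speeds; "tau": joint torques, N m; "tool_pos": TCP position; "tcp_rot": TCP orientation; "ft_force": force on the tool from outside, world axes, zero at the start; "moment": the same for the moment, N m; "gripper_width": opening from 0.0 (shut) to 1.0 (fully open); "finger_force": force on a finger pad.
Only numpy, scipy, OpenCV 4.12 (cv2) and the standard library are available. Lean on these libraries where they do the work, as an engineer would, in place of code of your own. Each camera call takes 0.05 s, during which the arm holds its last target. There are 200 camera calls.

### The job

Mount every grey print that is on the table in the bayonet socket of its collar's colour on the cure stand: lugs down into the slots, push in against the spring, turn clockwise about a quarter turn to the stop and let it spring up so that it clicks home. Once all are locked, take the black stylus and push the recessed red start button fully down with its point, then stand the stylus back in its wooden stand, point down. Leave the bottle, jar and pen cap where they are.

Things in the scene. Friction and masses are not known exactly. Their poses are not given: they have to be found in the camera images.
- print_orange: grey print on a bayonet adapter with orange collar, 250 g, standing loose on the table or absent. Origin: centre of underside, z up. Dark steel stem 40 mm dia, z 0-24 mm; brass bar along x forms two lugs, 58 mm tip to tip, 8 mm wide, z 6-11 mm; flat-sided grey block to grip, 40 (x) x 30 (y) mm, z 26-66 mm, trim to 77 mm. A half turn about z makes no difference.
- socket_orange: orange bayonet socket for the orange-collared print, 74 mm dia, on the stand. Origin: centre of underside, z up; rim at z 26 mm. Bore 43 mm dia. Two opposite entry slots, 12 mm wide, open at the top, marked white, lie 1.40 rad counter-clockwise (from above) of its x axis. Locked, the lugs lie along its x axis (black bars), play 0.07 rad, print's origin at z 11 mm.
- socket_orange_plunger (a joint): travel of the brass spring plunger under the print in the orange socket, m: 0 free, 0.011 hard stop; 1.3 N per mm. Print's origin rides on it at socket z = 16 mm minus travel: about 14 mm unpushed; at 8 mm or less (hard stop 5 mm, 14 N) it turns clockwise (from above) 1.40 rad to an end stop; let go, it springs up into a notch: locked at travel 0.005.
- print_blue: grey print on a bayonet adapter with blue collar, 250 g, standing loose on the table or absent. Origin: centre of underside, z up. Dark steel stem 40 mm dia, z 0-24 mm; brass bar along x forms two lugs, 58 mm tip to tip, 8 mm wide, z 6-11 mm; flat-sided grey block to grip, 40 (x) x 30 (y) mm, z 26-66 mm, trim to 77 mm. A half turn about z makes no difference.
- socket_blue: blue bayonet socket for the blue-collared print, 74 mm dia, on the stand. Origin: centre of underside, z up; rim at z 26 mm. Bore 43 mm dia. Two opposite entry slots, 12 mm wide, open at the top, marked white, lie 1.40 rad counter-clockwise (from above) of its x axis. Locked, the lugs lie along its x axis (black bars), play 0.07 rad, print's origin at z 11 mm.
- socket_blue_plunger (a joint): travel of the brass spring plunger under the print in the blue socket, m: 0 free, 0.011 hard stop; 1.3 N per mm. Print's origin rides on it at socket z = 16 mm minus travel: about 14 mm unpushed; at 8 mm or less (hard stop 5 mm, 14 N) it turns clockwise (from above) 1.40 rad to an end stop; let go, it springs up into a notch: locked at travel 0.005.
- print_green: grey print on a bayonet adapter with green collar, 250 g, standing loose on the table or absent. Origin: centre of underside, z up. Dark steel stem 40 mm dia, z 0-24 mm; brass bar along x forms two lugs, 58 mm tip to tip, 8 mm wide, z 6-11 mm; flat-sided grey block to grip, 40 (x) x 30 (y) mm, z 26-66 mm, trim to 77 mm. A half turn about z makes no difference.
- socket_green: green bayonet socket for the green-collared print, 74 mm dia, on the stand. Origin: centre of underside, z up; rim at z 26 mm. Bore 43 mm dia. Two opposite entry slots, 12 mm wide, open at the top, marked white, lie 1.40 rad counter-clockwise (from above) of its x axis. Locked, the lugs lie along its x axis (black bars), play 0.07 rad, print's origin at z 11 mm.
- socket_green_plunger (a joint): travel of the brass spring plunger under the print in the green socket, m: 0 free, 0.011 hard stop; 1.3 N per mm. Print's origin rides on it at socket z = 16 mm minus travel: about 14 mm unpushed; at 8 mm or less (hard stop 5 mm, 14 N) it turns clockwise (from above) 1.40 rad to an end stop; let go, it springs up into a notch: locked at travel 0.005.
- print_yellow: grey print on a bayonet adapter with yellow collar, 250 g, standing loose on the table or absent. Origin: centre of underside, z up. Dark steel stem 40 mm dia, z 0-24 mm; brass bar along x forms two lugs, 58 mm tip to tip, 8 mm wide, z 6-11 mm; flat-sided grey block to grip, 40 (x) x 30 (y) mm, z 26-66 mm, trim to 77 mm. A half turn about z makes no difference.
- socket_yellow: yellow bayonet socket for the yellow-collared print, 74 mm dia, on the stand. Origin: centre of underside, z up; rim at z 26 mm. Bore 43 mm dia. Two opposite entry slots, 12 mm wide, open at the top, marked white, lie 1.40 rad counter-clockwise (from above) of its x axis. Locked, the lugs lie along its x axis (black bars), play 0.07 rad, print's origin at z 11 mm.
- socket_yellow_plunger (a joint): travel of the brass spring plunger under the print in the yellow socket, m: 0 free, 0.011 hard stop; 1.3 N per mm. Print's origin rides on it at socket z = 16 mm minus travel: about 14 mm unpushed; at 8 mm or less (hard stop 5 mm, 14 N) it turns clockwise (from above) 1.40 rad to an end stop; let go, it springs up into a notch: locked at travel 0.005.
- stand: aluminium plate 200 x 200 x 20 mm high on the table, fixed; carries the four sockets in a square, about 105 mm apart. Origin: centre of its underside.
- control_box: grey box 80 (x) x 70 (y) x 45 mm high, fixed, with a yellow-framed hole in the middle of its top. Origin: centre of its underside.
- button_mouth (a point): centre of the mouth of the button hole, at the top face of the control box (45 mm above the table). The hole is 18 mm square, sides along the box's x and y; the red button, 15 mm in diameter, lies 8 mm below the mouth.
- start (a joint): travel of the red start button in m: 0 released, 0.004 fully pressed (4 N); it springs back.
- stylus: black capped marker used as a press tool, 30 g, standing point down in the wooden pen stand, loose. Barrel 14 mm in diameter from 28 to 140 mm above the point; steel point 10 mm in diameter, 22 mm long. Origin: the end of the point; z runs up along the barrel.
- pen_stand: wooden block 70 x 70 x 45 mm high, fixed, with a square hole 16 mm wide for the stylus, whose floor is 5 mm above the table. Origin: centre of its underside.
- pen_stand_mouth (a point): centre of the mouth of the hole of the pen stand, 45 mm above the table.
- primer: white plastic bottle, 48 mm in diameter, 100 mm high, black cap; leave alone. Origin: centre of its underside.
- paint_jar: small amber jar, 44 mm in diameter, 45 mm high, white lid; leave alone. Origin: centre of its underside.
- pen_cap: black marker cap lying on the table, 42 x 15 x 15 mm; leave alone. Origin: centre of its underside.
Mind the look-alikes: they are no part of the job. What is shaped like the print_green but purple is not meant.

How it is judged (in metres and radians):
On the way, in this order (a step that is already met when the one before it is completed fails the run):
1. every print present is locked in the socket of its colour (z of print_orange in the frame of socket_orange between 0.0092 and 0.0128 m and horizontal distance between print_orange and socket_orange below 0.0035 m and angle between the x axis of print_orange and the x axis of socket_orange, either way round below 0.15 rad and angle between each of print_orange, print_blue, print_green, print_yellow's own z axis and vertical below 0.07 rad and z of print_blue in the frame of socket_blue between 0.0092 and 0.0128 m and horizontal distance between print_blue and socket_blue below 0.0035 m and angle between the x axis of print_blue and the x axis of socket_blue, either way round below 0.15 rad and z of print_green in the frame of socket_green between 0.0092 and 0.0128 m and horizontal distance between print_green and socket_green below 0.0035 m and angle between the x axis of print_green and the x axis of socket_green, either way round below 0.15 rad and z of print_yellow in the frame of socket_yellow between 0.0092 and 0.0128 m and horizontal distance between print_yellow and socket_yellow below 0.0035 m and angle between the x axis of print_yellow and the x axis of socket_yellow, either way round below 0.15 rad and linear speed of each of print_orange, print_blue, print_green, print_yellow below 0.02 m/s), for 0.3 s.
2. the start button is pressed down with the stylus (value of joint start above 0.003 m and contact force between stylus and start above 1 N), for 0.05 s.
At the end, for the whole second after the job is handed in: Prints locked in their colours' sockets (upright within 0.07 rad, centred within 3.5 mm, x axes within 0.15 rad, origin 9.2 to 12.8 mm above the socket's origin); stylus at rest in its stand (tilt under 0.2 rad, point down within 9 mm); button out; bystanders within 30 mm of their start (all of step 1 and horizontal distance between stylus and pen_stand below 0.009 m and z of stylus in the frame of pen_stand below 0.012 m and angle between stylus's own z axis and vertical below 0.2 rad and value of joint start below 0.0012 m and linear speed of stylus below 0.02 m/s and distance of each of primer, paint_jar, pen_cap from where it was at the start of the episode below 0.03 m); the robot touches nothing.
It fails at once if the bottle, jar or pen cap is moved by more than 30 mm or the bottle or jar is tipped over (distance of any of primer, paint_jar, pen_cap from where it was at the start of the episode above 0.03 m or angle between any of primer, paint_jar's own z axis and vertical above 0.6 rad).
It fails at once if the button is touched with the fingers (contact force between the fingers and start above 0.5 N).
Of print_orange, print_blue, print_green, print_yellow only 3 to 4 are there at a start; the rules pass over those that are not, and their reading is None.
At some moment in a run one of print_orange, print_blue, print_green, print_yellow may be knocked a few centimetres aside while the robot is not near it.
It also fails if it takes over 210 s, if anything falls off the work surface, if the arm or the gripper's body presses on something with over 40 N, if the wrist force passes 120 N, or if a joint passes its speed limit or range.

## Working session

There is one attempt and no reset: what is moved stays moved. The work goes in short steps, Python scripts to look and compute and a tool call to move; the robot and the scene stay as the last step left them, time stands still between calls to the robot, and variables do not carry over. Pictures are saved under pics/ and viewed, at most 14 in all, crops included, and the job is handed in when it is done.

Besides the shell and the picture viewer there is one more tool, called after ">>>" as name(argument=value, ...), one argument or row to a line, values as JSON. drive_tool: Moves the arm, as the interface text tells. Its arguments: {"type":"object","properties":{"deltas":{"type":"array","items":{"type":"object","properties":{"grip":{"type":"number"},"tx":{"type":"number"},"ty":{"type":"number"},"tz":{"type":"number"},"wx":{"type":"number"},"wy":{"type":"number"},"wz":{"type":"number"}}}},"force":{"type":"number"}},"required":["deltas"]}

```bash
ls; mkdir -p pics
python3 - <<'E'
from plant import bot
import cv2
for n in ['top','side','wrist']:
    im=bot.get_image(n); cv2.imwrite(f'pics/{n}0.png',im)
    p=bot.camera_params(n); print(n,{k:(v.tolist() if hasattr(v,'tolist') else v) for k,v in p.items()})
o=bot.get_obs(); print(o)
E
```

```text
pics
top {'camera_matrix': [[543.0188161913853, 0.0, 320.34257817169754], [0.0, 543.0188161913853, 241.33426474672518], [0.0, 0.0, 1.0]], 'k1': 0.027239225110708417, 'rvec': [2.214552878619576, -2.1687649006840513, 0.01938984432801072], 'tvec': [-24.180494192341666, 507.7837011769215, 944.7219891393006]}
side {'camera_matrix': [[557.5637803531896, 0.0, 318.4132688706329], [0.0, 557.5637803531896, 240.54279793398288], [0.0, 0.0, 1.0]], 'k1': -0.07169496889447932, 'rvec': [2.234113830755842, -0.033571832398736096, 0.03880273795073031], 'tvec': [-535.3638899776444, 39.255007732069295, 1215.7300535248712]}
wrist {'camera_matrix': [[422.48099795557397, 0.0, 328.5811003410831], [0.0, 422.48099795557397, 245.55007796074054], [0.0, 0.0, 1.0]], 'k1': 0.019514674104182388, 'rvec': [-2.406462127738713, -1.637200774713859, -0.22096438376664226], 'tvec': [-674.8769420221214, -29.3315813908008, 391.50621021872223]}
{'clock': 0.15, 'qpos': array([-1.34349691,  0.42659146,  0.07389027,  1.6064815 , -0.03407398,
        1.11075831, -0.06709762]), 'qvel': array([ 3.61672330e-04, -1.53883061e-03, -3.05137340e-04, -2.08372992e-03,
        1.57171676e-03,  7.10658790e-04,  6.50808303e-07]), 'tau': array([ 4.24262820e-03, -9.36289573e+01,  3.66953686e+00, -4.54421532e+01,
       -4.86199453e-02,  1.80404820e-02,  6.62236857e-05]), 'tool_pos': array([248.28971053, 627.31025126, 204.92592267]), 'tcp_rot': array([ 1.87311573e-01,  9.82300430e-01, -4.87714788e-04, -4.18277491e-05]), 'ft_force': array([-0.1472477 , -0.7952163 , -0.70565433]), 'moment': array([-0.03101048,  0.03161584, -0.0196451 ]), 'finger_force': 0.0, 'gripper_width': 0.9977774743154252}
```

View pics/top0.png

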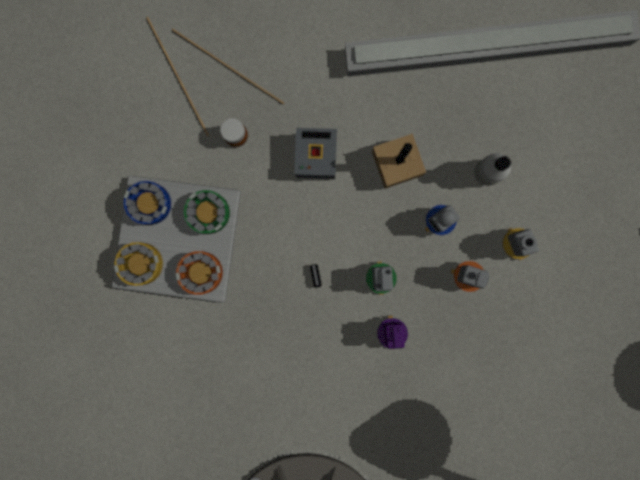

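View pics/side0.png

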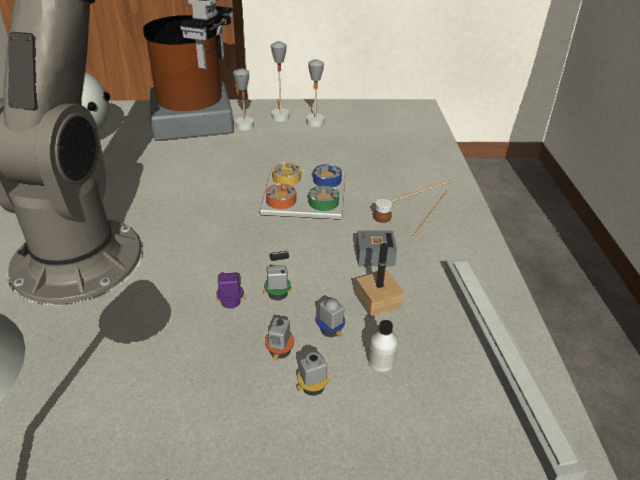

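The top view shows the stand at (180,240), four prints (blue (441,219), green (381,277), orange (469,275), yellow (518,242)), a purple decoy (392,333), the pen stand (400,160) and the control box (316,152). All four prints are present.

```bash
cat > h.py <<'E'
from plant import bot
import numpy as np, cv2
from scipy.spatial.transform import Rotation as R
def cam(n):
    p=bot.camera_params(n); Rm=cv2.Rodrigues(np.array(p['rvec'],float))[0]
    return dict(K=np.array(p['camera_matrix']),k=p['k1'],R=Rm,t=np.array(p['tvec'],float).ravel())
def proj(c,P):
    q=np.atleast_2d(P)@c['R'].T+c['t']; s=q[:,:2]/q[:,2:]
    s=s*(1+c['k']*(s**2).sum(1,keepdims=True))
    return s*[c['K'][0,0],c['K'][1,1]]+c['K'][:2,2]
def ground(c,px,z):
    px=np.atleast_2d(np.array(px,float)); d=(px-c['K'][:2,2])/[c['K'][0,0],c['K'][1,1]]
    u=d.copy()
    for _ in range(10): u=d/(1+c['k']*(u**2).sum(1,keepdims=True))
    r=np.c_[u,np.ones(len(u))]@c['R']; o=-c['R'].T@c['t']
    return o+r*((z-o[2])/r[:,2:])
E
cat > m1.py <<'E'
from h import *
C={n:cam(n) for n in('top','side')}
Z=dict(socket=20,stand=0,control=0,button=45,stylus=5,pen_stand=0,print=0)
for l in [a+'_'+b for b in('orange','blue','green','yellow') for a in('print','socket')]+['stand','control_box','button_mouth','pen_stand','pen_stand_mouth','stylus','primer','paint_jar','pen_cap']:
    z=20 if 'socket' in l else 45 if 'mouth' in l else 5 if l=='stylus' else 0
    for n in C:
        r=bot.place_of(n,l)
        print(l,n,[(round(d['confidence'],2),np.round(ground(C[n],d['pixel'],z)[0,:2]).tolist()) for d in r[:2]])
print(bot.get_obs()['clock'])
E
python3 m1.py
```

```text
print_orange top [(0.55, [449.0, -272.0]), (0.47, [557.0, 188.0])]
print_orange side [(0.95, [456.0, -276.0])]
socket_orange top [(0.76, [446.0, 195.0])]
socket_orange side [(0.83, [451.0, 196.0])]
print_blue top [(0.7, [549.0, -226.0]), (0.49, [696.0, 142.0])]
print_blue side [(0.6, [550.0, -219.0])]
socket_blue top [(0.95, [564.0, 285.0])]
socket_blue side [(0.63, [573.0, 292.0])]
print_green top [(0.75, [453.0, -118.0]), (0.59, [355.0, -141.0])]
print_green side [(0.81, [344.0, -136.0]), (0.6, [451.0, -120.0])]
socket_green top [(0.89, [553.0, 185.0]), (0.66, [450.0, -6.0])]
socket_green side [(0.61, [555.0, 193.0])]
print_yellow top [(0.97, [515.0, -349.0])]
print_yellow side [(0.83, [512.0, -362.0])]
socket_yellow top [(0.86, [468.0, 297.0]), (0.67, [513.0, -346.0])]
socket_yellow side [(0.7, [472.0, 311.0])]
stand top [(0.66, [554.0, 186.0]), (0.61, [508.0, 241.0])]
stand side [(0.91, [511.0, 234.0])]
control_box top [(0.79, [664.0, -1.0])]
control_box side []
button_mouth top [(0.59, [667.0, 1.0]), (0.23, [453.0, -12.0])]
button_mouth side [(0.75, [660.0, -6.0]), (0.63, [453.0, 149.0])]
pen_stand top [(0.77, [654.0, -148.0])]
pen_stand side [(0.71, [651.0, -151.0])]
pen_stand_mouth top [(0.81, [646.0, -143.0])]
pen_stand_mouth side [(0.73, [658.0, -138.0])]
stylus top [(0.6, [653.0, -144.0]), (0.29, [513.0, -347.0])]
stylus side []
primer top [(0.61, [636.0, -304.0]), (0.59, [652.0, -145.0])]
primer side [(0.86, [636.0, -308.0])]
paint_jar top [(0.65, [700.0, 138.0])]
paint_jar side []
pen_cap top [(0.72, [648.0, -147.0]), (0.65, [448.0, -5.0])]
pen_cap side [(0.64, [446.0, -7.0]), (0.39, [678.0, 65.0])]
1.85
```

```bash
cat >> h.py <<'E'
import json
def pose():
    o=bot.get_obs(); M=R.from_quat(o['tcp_rot']).as_matrix(); return np.array(o['tool_pos']),M,o
def yaw(M): return np.arctan2(M[1,0],M[0,0])
def plan(target,a,n=10,grip=None,start=None):
    """rows to world target (mm) with tool x at world angle a (tool straight down), spread over n rows"""
    if start is None: p,M,o=pose()
    else: p,M=start
    a1=np.arctan2(np.sin(a-yaw(M)),np.cos(a-yaw(M)))
    D=lambda b:np.array([[np.cos(b),np.sin(b),0],[np.sin(b),-np.cos(b),0],[0,0,-1]])
    target=np.array(target,float); rows=[];cur=M; y0=yaw(M)
    for i in range(n):
        d=cur.T@(target-p)/n/1000
        nxt=D(y0+a1*(i+1)/n); w=R.from_matrix(cur.T@nxt).as_rotvec()
        rows.append((d,w)); cur=nxt
    for d,w in rows: print(json.dumps({k:round(float(v),5) for k,v in zip(('tx','ty','tz','wx','wy','wz'),[*d,*w]) if abs(v)>5e-5}))
    print('turn',round(float(a1),3),'dist',np.linalg.norm(target-p).round(1))
E
python3 - <<'E'
from h import *
p,M,o=pose(); c=cam('wrist'); cp=-c['R'].T@c['t']
print(yaw(M), M.T@(cp-p), M.T@c['R'].T)
plan([508,225,330],2.765,10)
plan([508,225,330],np.pi,10)
E
```

```text
2.7647197371217405 [  76.34195941    0.19181869 -179.89375773] [[ 7.91256818e-04 -9.64014239e-01 -2.65849432e-01]
 [ 9.99999591e-01  6.46355367e-04  6.32541191e-04]
 [-4.37945508e-04 -2.65849824e-01  9.64014357e-01]]
{"tx": -0.03896, "ty": -0.02788, "tz": -0.01245, "wx": -9e-05}
{"tx": -0.03896, "ty": -0.02788, "tz": -0.01245}
{"tx": -0.03896, "ty": -0.02788, "tz": -0.01245}
{"tx": -0.03896, "ty": -0.02788, "tz": -0.01245}
{"tx": -0.03895, "ty": -0.02788, "tz": -0.01245}
{"tx": -0.03895, "ty": -0.02789, "tz": -0.01245}
{"tx": -0.03895, "ty": -0.02789, "tz": -0.01245}
{"tx": -0.03895, "ty": -0.02789, "tz": -0.01245}
{"tx": -0.03895, "ty": -0.02789, "tz": -0.01245}
{"tx": -0.03895, "ty": -0.02789, "tz": -0.01245}
turn 0.0 dist 495.0
{"tx": -0.03896, "ty": -0.02788, "tz": -0.01245, "wx": -8e-05, "wz": -0.03769}
{"tx": -0.03788, "ty": -0.02933, "tz": -0.01245, "wz": -0.03769}
{"tx": -0.03675, "ty": -0.03073, "tz": -0.01245, "wz": -0.03769}
{"tx": -0.03556, "ty": -0.0321, "tz": -0.01245, "wz": -0.03769}
{"tx": -0.03433, "ty": -0.03341, "tz": -0.01245, "wz": -0.03769}
{"tx": -0.03305, "ty": -0.03468, "tz": -0.01245, "wz": -0.03769}
{"tx": -0.03172, "ty": -0.0359, "tz": -0.01245, "wz": -0.03769}
{"tx": -0.03034, "ty": -0.03707, "tz": -0.01245, "wz": -0.03769}
{"tx": -0.02892, "ty": -0.03819, "tz": -0.01245, "wz": -0.03769}
{"tx": -0.02746, "ty": -0.03925, "tz": -0.01245, "wz": -0.03769}
turn 0.377 dist 495.0
```

>>> drive_tool(
  deltas=[
    {"tx": -0.034, "ty": -0.0235, "tz": -0.008},
    {"tx": -0.034, "ty": -0.0235, "tz": -0.008},
    {"tx": -0.034, "ty": -0.0235, "tz": -0.008},
    {"tx": -0.034, "ty": -0.0235, "tz": -0.008},
    {"tx": -0.034, "ty": -0.0235, "tz": -0.008},
    {"tx": -0.034, "ty": -0.0235, "tz": -0.008},
    {"tx": -0.034, "ty": -0.0235, "tz": -0.008},
    {"tx": -0.034, "ty": -0.0235, "tz": -0.008},
    {"tx": -0.03, "ty": -0.0235, "tz": -0.008},
    {"tx": 0, "ty": 0, "tz": 0},
  ],
)

```text
invalid input
```

```bash
cat > look.py <<'E'
import sys
from h import *
c=cam('wrist'); im=bot.get_image('wrist'); cv2.imwrite(f'pics/{sys.argv[1]}.png',im); np.savez(f'{sys.argv[1]}.npz',**c)
p,M,o=pose(); print(o['clock'],p.round(1),yaw(M).round(3),o['qpos'].round(2))
E
python3 look.py w1
```

```text
1.9 [248.3 627.6 205.5] 2.765 [-1.34  0.43  0.07  1.61 -0.03  1.11 -0.07]
```

View pics/w1.png

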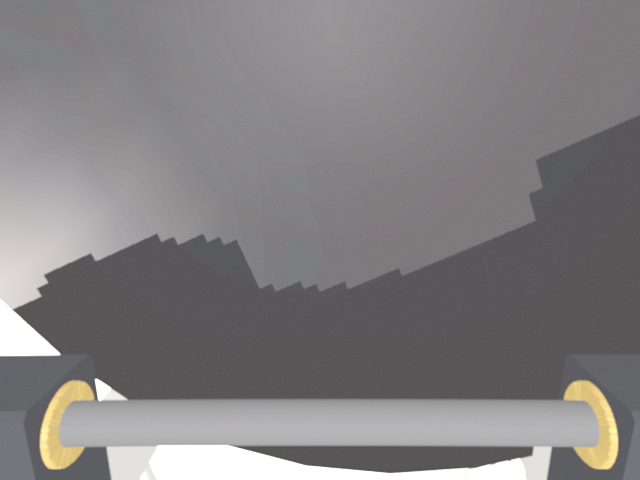

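The picture only shows the floor under the start pose and the gripper's guide bar. The first move was refused, so I'll give all keys.

>>> drive_tool(
  deltas=[
    {"grip": 1, "tx": -0.034, "ty": -0.0235, "tz": -0.008, "wx": 0, "wy": 0, "wz": 0},
    {"grip": 1, "tx": -0.034, "ty": -0.0235, "tz": -0.008, "wx": 0, "wy": 0, "wz": 0},
    {"grip": 1, "tx": -0.034, "ty": -0.0235, "tz": -0.008, "wx": 0, "wy": 0, "wz": 0},
    {"grip": 1, "tx": -0.034, "ty": -0.0235, "tz": -0.008, "wx": 0, "wy": 0, "wz": 0},
    {"grip": 1, "tx": -0.034, "ty": -0.0235, "tz": -0.008, "wx": 0, "wy": 0, "wz": 0},
    {"grip": 1, "tx": -0.034, "ty": -0.0235, "tz": -0.008, "wx": 0, "wy": 0, "wz": 0},
    {"grip": 1, "tx": -0.034, "ty": -0.0235, "tz": -0.008, "wx": 0, "wy": 0, "wz": 0},
    {"grip": 1, "tx": -0.034, "ty": -0.0235, "tz": -0.008, "wx": 0, "wy": 0, "wz": 0},
    {"grip": 1, "tx": -0.034, "ty": -0.0235, "tz": -0.008, "wx": 0, "wy": 0, "wz": 0},
    {"grip": 1, "tx": 0, "ty": 0, "tz": 0, "wx": 0, "wy": 0, "wz": 0},
  ],
  force=30,
)

```text
clock: 2.73
tool_pos: [458.0, 314.4, 278.8]
tcp_rot: [0.192, 0.981, 0.0, 0.002]
ft_force: [1.7, -0.3, 0.6]
gripper_width: 0.998
finger_force: 0.0
```

```bash
python3 look.py w2
```

```text
2.7833 [455.8 317.8 278. ] 2.758 [-0.93  0.17  0.24  1.8  -0.04  1.18  0.51]
```

View pics/w2.png

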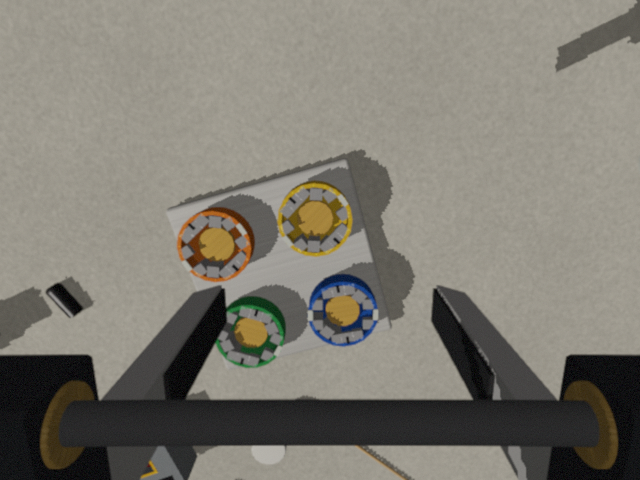

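The wrist view shows all four sockets: orange (215,245), yellow (315,218), green (250,332), blue (343,310). I'll rectify it at rim height to measure centres and slot marks.

```bash
cat > rect.py <<'E'
from h import *
def rectify(name,cx,cy,w,h,z,s,wc=None):
    """ortho view at height z; image: right=+x world?, we use col = +x, row = -y ; s px/mm"""
    c=dict(np.load(name+'.npz')) if wc is None else wc; im=cv2.imread(f'pics/{name}.png')
    X,Y=np.meshgrid(cx-w/2+np.arange(int(w*s))/s, cy+h/2-np.arange(int(h*s))/s)
    P=np.c_[X.ravel(),Y.ravel(),np.full(X.size,z)]
    m=proj(c,P).reshape(X.shape+(2,)).astype(np.float32)
    return cv2.remap(im,m[...,0],m[...,1],cv2.INTER_CUBIC)
E
cat > s1.py <<'E'
from rect import *
from scipy.optimize import least_squares
cen=dict(orange=(449,195),blue=(568,288),green=(554,189),yellow=(470,303))
hue=dict(orange=(5,18),blue=(105,125),green=(55,85),yellow=(20,33))
out=[]
for n,(x,y) in cen.items():
    for it in range(3):
        im=rectify('w2',x,y,100,100,46,4); hsv=cv2.cvtColor(im,cv2.COLOR_BGR2HSV)
        m=cv2.inRange(hsv,(hue[n][0],130,60),(hue[n][1],255,255))
        pts=np.argwhere(m)[:,::-1]/4.; d=np.c_[x-50+pts[:,0],y+50-pts[:,1]]
        # maximise the count of colour on annulus r 34..37 
        best=max(((np.sum((np.hypot(d[:,0]-a,d[:,1]-b)<37.2)&(np.hypot(d[:,0]-a,d[:,1]-b)>34)),a,b) for a in np.arange(x-12,x+12,.5) for b in np.arange(y-12,y+12,.5)))
        x,y=best[1:]
    print(n,x,y,best[0])
    im=rectify('w2',x,y,100,100,46,3); cv2.circle(im,(150,150),111,(255,0,255),1); out.append(im)
cv2.imwrite('pics/rect1.png',np.vstack([np.hstack(out[:2]),np.hstack(out[2:])]))
E
python3 s1.py
```

```text
orange 451.0 193.5 8970
blue 568.5 286.5 8696
green 555.0 183.5 6202
yellow 463.5 298.0 9097
```

View pics/rect1.png

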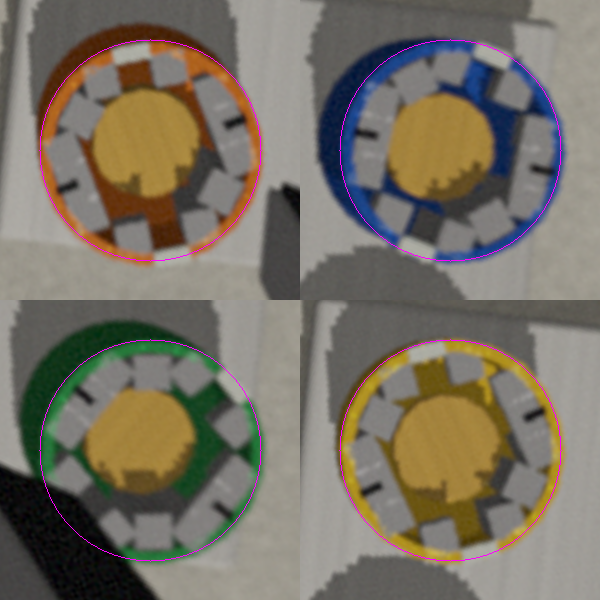

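Socket centres (square-fit): orange (451.5,194.3), yellow (463.4,298.4), blue (567.6,286.6), green (555.7,182.4). The x-axes from the black bars are about 21.3°, 24.7°, -11.7° and -39.7°, and the white slots are consistent with this at +80°. Next I look at the prints.

Run:
```python
from h import *
plan([500,-230,320],2.758,10)
```

```text
{"tx": -0.0246, "ty": -0.04914, "tz": -0.00423, "wx": 0.00151, "wy": 0.00152}
{"tx": -0.0246, "ty": -0.04914, "tz": -0.0042}
{"tx": -0.0246, "ty": -0.04914, "tz": -0.0042}
{"tx": -0.0246, "ty": -0.04914, "tz": -0.0042}
{"tx": -0.0246, "ty": -0.04914, "tz": -0.0042}
{"tx": -0.0246, "ty": -0.04914, "tz": -0.0042}
{"tx": -0.0246, "ty": -0.04914, "tz": -0.0042}
{"tx": -0.0246, "ty": -0.04914, "tz": -0.0042}
{"tx": -0.0246, "ty": -0.04914, "tz": -0.0042}
{"tx": -0.0246, "ty": -0.04914, "tz": -0.0042}
turn -0.0 dist 551.2
```

>>> drive_tool(
  deltas=[
    {"grip": 1, "tx": -0.0176, "ty": -0.035, "tz": -0.003, "wx": 0, "wy": 0, "wz": 0},
    {"grip": 1, "tx": -0.0176, "ty": -0.035, "tz": -0.003, "wx": 0, "wy": 0, "wz": 0},
    {"grip": 1, "tx": -0.0176, "ty": -0.035, "tz": -0.003, "wx": 0, "wy": 0, "wz": 0},
    {"grip": 1, "tx": -0.0176, "ty": -0.035, "tz": -0.003, "wx": 0, "wy": 0, "wz": 0},
    {"grip": 1, "tx": -0.0176, "ty": -0.035, "tz": -0.003, "wx": 0, "wy": 0, "wz": 0},
    {"grip": 1, "tx": -0.0176, "ty": -0.035, "tz": -0.003, "wx": 0, "wy": 0, "wz": 0},
    {"grip": 1, "tx": -0.0176, "ty": -0.035, "tz": -0.003, "wx": 0, "wy": 0, "wz": 0},
    {"grip": 1, "tx": -0.0176, "ty": -0.035, "tz": -0.003, "wx": 0, "wy": 0, "wz": 0},
    {"grip": 1, "tx": -0.0176, "ty": -0.035, "tz": -0.003, "wx": 0, "wy": 0, "wz": 0},
    {"grip": 1, "tx": -0.0176, "ty": -0.035, "tz": -0.003, "wx": 0, "wy": 0, "wz": 0},
  ],
)

```text
clock: 3.62
tool_pos: [487.6, -69.9, 307.1]
tcp_rot: [0.187, 0.982, 0.0, 0.0]
ft_force: [1.6, 1.1, -0.2]
gripper_width: 0.999
finger_force: 0.0
```

>>> drive_tool(
  deltas=[
    {"grip": 1, "tx": -0.0176, "ty": -0.035, "tz": -0.003, "wx": 0, "wy": 0, "wz": 0},
    {"grip": 1, "tx": -0.0176, "ty": -0.035, "tz": -0.003, "wx": 0, "wy": 0, "wz": 0},
    {"grip": 1, "tx": -0.0176, "ty": -0.035, "tz": -0.003, "wx": 0, "wy": 0, "wz": 0},
    {"grip": 1, "tx": -0.0176, "ty": -0.035, "tz": -0.003, "wx": 0, "wy": 0, "wz": 0},
    {"grip": 1, "tx": 0, "ty": 0, "tz": 0, "wx": 0, "wy": 0, "wz": 0},
    {"grip": 1, "tx": 0, "ty": 0, "tz": 0, "wx": 0, "wy": 0, "wz": 0},
    {"grip": 1, "tx": 0, "ty": 0, "tz": 0, "wx": 0, "wy": 0, "wz": 0},
    {"grip": 1, "tx": 0, "ty": 0, "tz": 0, "wx": 0, "wy": 0, "wz": 0},
    {"grip": 1, "tx": 0, "ty": 0, "tz": 0, "wx": 0, "wy": 0, "wz": 0},
    {"grip": 1, "tx": 0, "ty": 0, "tz": 0, "wx": 0, "wy": 0, "wz": 0},
  ],
)

```text
clock: 4.45
tool_pos: [502.0, -223.6, 318.8]
tcp_rot: [0.186, 0.982, 0.0, 0.0]
ft_force: [0.4, 1.0, 0.9]
gripper_width: 0.999
finger_force: 0.0
```

```bash
python3 look.py w3
```

```text
4.5 [ 501.9 -223.9  318.8] 2.766 [-0.33  0.15  0.72  1.77 -0.1   1.26  1.61]
```

View pics/w3.png

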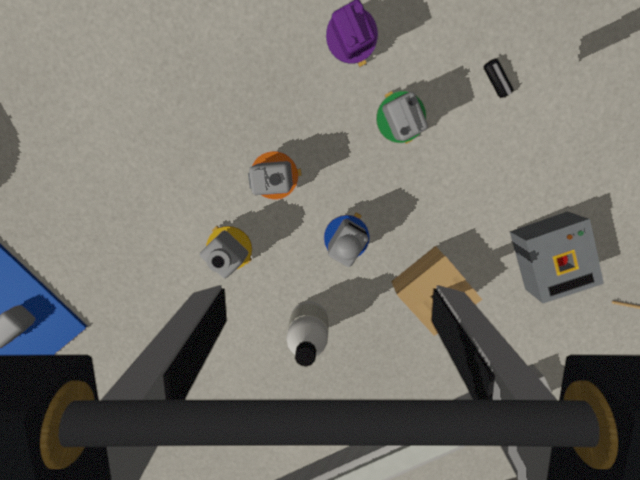

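The wrist view shows purple (352,32), green (402,116), orange (272,176), yellow (228,250), blue (346,240), the bottle (306,330), the pen stand (437,290) and the control box with its hole at (566,262). I'll rectify crops of the four prints.

```bash
cat > p1.py <<'E'
from rect import *
import sys
src=sys.argv[1]; o=sys.argv[2]
cen=dict(orange=(452,-274),blue=(549,-224),green=(452,-119),yellow=(514,-354))
if len(sys.argv)>3: cen={k:v for k,v in cen.items() if k in sys.argv[3:]}
hue=dict(orange=(5,18),blue=(105,125),green=(55,85),yellow=(20,33))
out=[]
for n,(x,y) in cen.items():
    im=rectify(src,x,y,120,120,26,4); hsv=cv2.cvtColor(im,cv2.COLOR_BGR2HSV)
    m=cv2.inRange(hsv,(hue[n][0],140,60),(hue[n][1],255,255))
    k,l,st,_=cv2.connectedComponentsWithStats(m); i=1+np.argmax(st[1:,4])
    pts=np.argwhere(l==i)[:,::-1].astype(np.float32)
    (a,b),r=cv2.minEnclosingCircle(cv2.convexHull(pts.astype(np.int32)))
    X,Y=x-60+a/4,y+60-b/4
    print(n,'centre',round(X,1),round(Y,1),'r',round(r/4,1))
    a1=rectify(src,X,Y,75,75,26,4); a2=rectify(src,X,Y,75,75,66,4)
    cv2.circle(a1,(150,150),int(r),(255,0,255),1)
    for q in (a1,a2): cv2.drawMarker(q,(150,150),(0,0,255),0,10)
    out.append(np.vstack([a1[:,50:250],a2[:,50:250]]))
cv2.imwrite(f'pics/{o}.png',np.hstack(out))
E
python3 p1.py w3 rect2
```

```text
orange centre 455.3 -268.7 r 26.9
blue centre 550.2 -220.2 r 25.6
green centre 447.6 -119.4 r 25.5
yellow centre 511.3 -349.5 r 27.5
```

View pics/rect2.png

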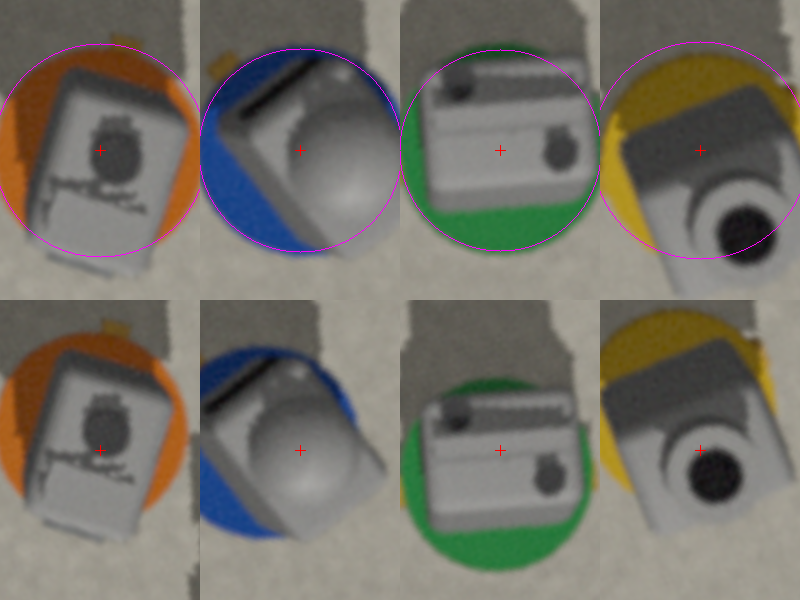

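```bash
cat > fit.py <<'E'
from rect import *
hue=dict(orange=(5,18),blue=(105,125),green=(55,85),yellow=(20,33))
def collar(src,n,x,y,z=26,r=25.5,w=120):
    im=rectify(src,x,y,w,w,z,4); hsv=cv2.cvtColor(im,cv2.COLOR_BGR2HSV)
    m=cv2.inRange(hsv,(hue[n][0],150,50),(hue[n][1],255,255))
    m=cv2.morphologyEx(m,cv2.MORPH_OPEN,np.ones((9,9)))
    k,l,st,_=cv2.connectedComponentsWithStats(m); i=1+np.argmax(st[1:,4])
    p=np.argwhere(l==i)[:,::-1]; d=np.c_[x-w/2+p[:,0]/4,y+w/2-p[:,1]/4]
    best=None; c0=d.mean(0)
    for st_,sp in((1.,14),(.25,1.5)):
        best=max((( (h:=np.hypot(d[:,0]-a,d[:,1]-b))<r).sum()*0+((h<r)&(h>r-3)).sum()-3*(h>r).sum(),a,b) for a in np.arange(c0[0]-sp,c0[0]+sp,st_) for b in np.arange(c0[1]-sp,c0[1]+sp,st_))
        c0=np.array(best[1:])
    return c0,best[0]
if __name__=='__main__':
    import sys
    for a in sys.argv[2:]:
        n,x,y=a.split(',')[:3]; print(n,*collar(sys.argv[1],n,float(x),float(y)))
E
python3 fit.py w3 orange,455,-269 blue,550,-220 green,448,-119 yellow,511,-350
python3 - <<'E'
from h import *
plan([448,-119,180],np.radians(4)+np.pi,10);
E
```

```text
orange [ 454.65872713 -269.044906  ] 3010
blue [ 549.73216387 -220.18067814] 2750
green [ 443.52497484 -124.43803473] 351
yellow [ 512.28044575 -350.99704035] 2545
{"tx": 0.00886, "ty": 0.00777, "tz": 0.01388, "wx": 0.00037, "wy": 5e-05, "wz": -0.04452}
{"tx": 0.00851, "ty": 0.00816, "tz": 0.01388, "wz": -0.04452}
{"tx": 0.00814, "ty": 0.00854, "tz": 0.01388, "wz": -0.04452}
{"tx": 0.00775, "ty": 0.00889, "tz": 0.01388, "wz": -0.04452}
{"tx": 0.00735, "ty": 0.00923, "tz": 0.01388, "wz": -0.04452}
{"tx": 0.00693, "ty": 0.00954, "tz": 0.01388, "wz": -0.04452}
{"tx": 0.0065, "ty": 0.00984, "tz": 0.01388, "wz": -0.04452}
{"tx": 0.00605, "ty": 0.01012, "tz": 0.01388, "wz": -0.04452}
{"tx": 0.00559, "ty": 0.01038, "tz": 0.01388, "wz": -0.04452}
{"tx": 0.00513, "ty": 0.01062, "tz": 0.01388, "wz": -0.04452}
turn 0.445 dist 182.1
```

Green print is at (447.6,-119.4) with its x axis at about 4°. I'll go above it and take a close look.

>>> drive_tool(
  deltas=[
    {"grip": 1, "tx": 0.0089, "ty": 0.0078, "tz": 0.0155, "wx": 0, "wy": 0, "wz": -0.0445},
    {"grip": 1, "tx": 0.0085, "ty": 0.0082, "tz": 0.0155, "wx": 0, "wy": 0, "wz": -0.0445},
    {"grip": 1, "tx": 0.0081, "ty": 0.0085, "tz": 0.0155, "wx": 0, "wy": 0, "wz": -0.0445},
    {"grip": 1, "tx": 0.0078, "ty": 0.0089, "tz": 0.0155, "wx": 0, "wy": 0, "wz": -0.0445},
    {"grip": 1, "tx": 0.0074, "ty": 0.0092, "tz": 0.0155, "wx": 0, "wy": 0, "wz": -0.0445},
    {"grip": 1, "tx": 0.0069, "ty": 0.0095, "tz": 0.0155, "wx": 0, "wy": 0, "wz": -0.0445},
    {"grip": 1, "tx": 0.0065, "ty": 0.0098, "tz": 0.0155, "wx": 0, "wy": 0, "wz": -0.0445},
    {"grip": 1, "tx": 0.0061, "ty": 0.0101, "tz": 0.0155, "wx": 0, "wy": 0, "wz": -0.0445},
    {"grip": 1, "tx": 0.0056, "ty": 0.0104, "tz": 0.0155, "wx": 0, "wy": 0, "wz": -0.0445},
    {"grip": 1, "tx": 0.0051, "ty": 0.0106, "tz": 0.0155, "wx": 0, "wy": 0, "wz": -0.0445},
  ],
)

```text
clock: 5.33
tool_pos: [447.6, -118.9, 163.2]
tcp_rot: [-0.036, 0.999, 0.0, 0.0]
ft_force: [0.8, -0.6, 0.1]
gripper_width: 1.001
finger_force: 0.0
```

>>> drive_tool(
  deltas=[
    {"grip": 1, "tx": 0, "ty": 0, "tz": 0, "wx": 0, "wy": 0, "wz": 0},
    {"grip": 1, "tx": 0, "ty": 0, "tz": 0, "wx": 0, "wy": 0, "wz": 0},
    {"grip": 1, "tx": 0, "ty": 0, "tz": 0, "wx": 0, "wy": 0, "wz": 0},
    {"grip": 1, "tx": 0, "ty": 0, "tz": 0, "wx": 0, "wy": 0, "wz": 0},
    {"grip": 1, "tx": 0, "ty": 0, "tz": 0, "wx": 0, "wy": 0, "wz": 0},
    {"grip": 1, "tx": 0, "ty": 0, "tz": 0, "wx": 0, "wy": 0, "wz": 0},
    {"grip": 1, "tx": 0, "ty": 0, "tz": 0, "wx": 0, "wy": 0, "wz": 0},
    {"grip": 1, "tx": 0, "ty": 0, "tz": 0, "wx": 0, "wy": 0, "wz": 0},
    {"grip": 1, "tx": 0, "ty": 0, "tz": 0, "wx": 0, "wy": 0, "wz": 0},
    {"grip": 1, "tx": 0, "ty": 0, "tz": 0, "wx": 0, "wy": 0, "wz": 0},
  ],
)

```text
clock: 6.17
tool_pos: [447.9, -119.9, 163.8]
tcp_rot: [-0.034, 0.999, -0.0, -0.0]
ft_force: [-0.4, 0.4, 1.0]
gripper_width: 0.998
finger_force: 0.0
```

```bash
python3 look.py w4; sed -i 's/cv2.minEnclosingCircle(cv2.convexHull(pts.astype(np.int32)))/cv2.minEnclosingCircle(cv2.convexHull(pts.astype(np.int32)))/' p1.py; python3 p1.py w4 rect4 green
```

```text
6.2167 [ 447.9 -119.9  163.8] -3.073 [-0.42  0.13  0.59  2.14 -0.09  0.9   1.87]
green centre 447.8 -119.1 r 26.0
```

View pics/w4.png

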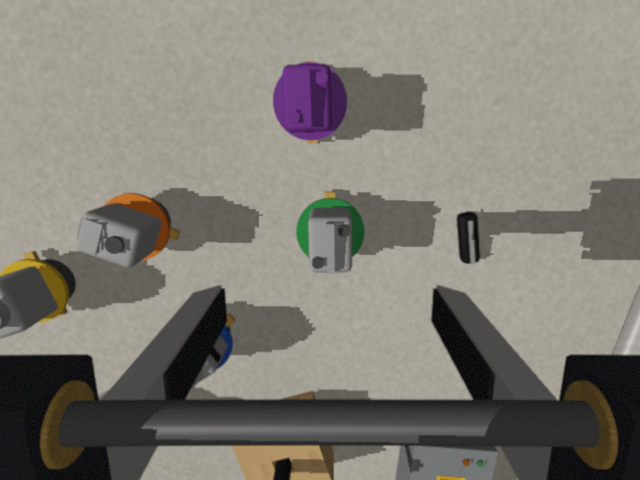

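The green print is centred at (330,232), its block is parallel to the jaws, and the measured centre agrees within 1 mm. I'll descend and grip.

>>> drive_tool(
  deltas=[
    {"grip": 1, "tx": 0, "ty": 0, "tz": 0.0135, "wx": 0, "wy": 0, "wz": 0},
    {"grip": 1, "tx": 0, "ty": 0, "tz": 0.0135, "wx": 0, "wy": 0, "wz": 0},
    {"grip": 1, "tx": 0, "ty": 0, "tz": 0.0135, "wx": 0, "wy": 0, "wz": 0},
    {"grip": 1, "tx": 0, "ty": 0, "tz": 0.0135, "wx": 0, "wy": 0, "wz": 0},
    {"grip": 1, "tx": 0, "ty": 0, "tz": 0.0135, "wx": 0, "wy": 0, "wz": 0},
    {"grip": 1, "tx": 0, "ty": 0, "tz": 0.0135, "wx": 0, "wy": 0, "wz": 0},
    {"grip": 1, "tx": 0, "ty": 0, "tz": 0.0135, "wx": 0, "wy": 0, "wz": 0},
    {"grip": 1, "tx": 0, "ty": 0, "tz": 0.0135, "wx": 0, "wy": 0, "wz": 0},
    {"grip": 1, "tx": 0, "ty": 0, "tz": 0.0135, "wx": 0, "wy": 0, "wz": 0},
    {"grip": 1, "tx": 0, "ty": 0, "tz": 0.0115, "wx": 0, "wy": 0, "wz": 0},
  ],
)

```text
clock: 7.05
tool_pos: [447.7, -119.9, 29.9]
tcp_rot: [-0.034, 0.999, -0.0, -0.0]
ft_force: [-0.1, 0.2, 0.3]
gripper_width: 1.004
finger_force: 0.0
```

>>> drive_tool(
  deltas=[
    {"grip": 0.25, "tx": 0, "ty": 0, "tz": 0, "wx": 0, "wy": 0, "wz": 0},
    {"grip": 0.25, "tx": 0, "ty": 0, "tz": 0, "wx": 0, "wy": 0, "wz": 0},
    {"grip": 0.25, "tx": 0, "ty": 0, "tz": 0, "wx": 0, "wy": 0, "wz": 0},
    {"grip": 0.25, "tx": 0, "ty": 0, "tz": 0, "wx": 0, "wy": 0, "wz": 0},
    {"grip": 0.25, "tx": 0, "ty": 0, "tz": 0, "wx": 0, "wy": 0, "wz": 0},
    {"grip": 0.2, "tx": 0, "ty": 0, "tz": 0, "wx": 0, "wy": 0, "wz": 0},
    {"grip": 0.1, "tx": 0, "ty": 0, "tz": 0, "wx": 0, "wy": 0, "wz": 0},
    {"grip": 0.1, "tx": 0, "ty": 0, "tz": 0, "wx": 0, "wy": 0, "wz": 0},
    {"grip": 0.1, "tx": 0, "ty": 0, "tz": 0, "wx": 0, "wy": 0, "wz": 0},
    {"grip": 0.1, "tx": 0, "ty": 0, "tz": 0, "wx": 0, "wy": 0, "wz": 0},
  ],
  force=40,
)

```text
clock: 7.88
tool_pos: [447.9, -119.9, 30.8]
tcp_rot: [-0.034, 0.999, 0.0, 0.0]
ft_force: [0.4, 3.6, 1.4]
gripper_width: 0.325
finger_force: 1.7
```

Run:
```python
from h import *
p,M,o=pose(); print(p,yaw(M)%6.283,o['gripper_width'],o['finger_force'])
plan([p[0],p[1],160],yaw(M),10)
st=([p[0],p[1],160],M)
plan([555.7,182.4,160],3.847,10,start=st)
```

```text
[ 447.87798614 -119.85879689   30.79704554] 3.2095774086038507 0.3248110882974634 1.6842088848352432
{"tz": -0.01292}
{"tz": -0.01292}
{"tz": -0.01292}
{"tz": -0.01292}
{"tz": -0.01292}
{"tz": -0.01292}
{"tz": -0.01292}
{"tz": -0.01292}
{"tz": -0.01292}
{"tz": -0.01292}
turn 0.0 dist 129.2
{"tx": -0.01282, "ty": 0.02942, "wz": -0.06372}
{"tx": -0.01466, "ty": 0.02855, "wz": -0.06372}
{"tx": -0.01645, "ty": 0.02755, "wz": -0.06372}
{"tx": -0.01817, "ty": 0.02645, "wz": -0.06372}
{"tx": -0.01982, "ty": 0.02524, "wz": -0.06372}
{"tx": -0.02139, "ty": 0.02393, "wz": -0.06372}
{"tx": -0.02287, "ty": 0.02252, "wz": -0.06372}
{"tx": -0.02425, "ty": 0.02101, "wz": -0.06372}
{"tx": -0.02554, "ty": 0.01943, "wz": -0.06372}
{"tx": -0.02673, "ty": 0.01776, "wz": -0.06372}
turn 0.637 dist 320.9
```

>>> drive_tool(
  deltas=[
    {"grip": 0.05, "tx": 0, "ty": 0, "tz": 0, "wx": 0, "wy": 0, "wz": 0},
    {"grip": 0.05, "tx": 0, "ty": 0, "tz": 0, "wx": 0, "wy": 0, "wz": 0},
    {"grip": 0.05, "tx": 0, "ty": 0, "tz": 0, "wx": 0, "wy": 0, "wz": 0},
    {"grip": 0.05, "tx": 0, "ty": 0, "tz": -0.006, "wx": 0, "wy": 0, "wz": 0},
    {"grip": 0.05, "tx": 0, "ty": 0, "tz": -0.02, "wx": 0, "wy": 0, "wz": 0},
    {"grip": 0.05, "tx": 0, "ty": 0, "tz": -0.025, "wx": 0, "wy": 0, "wz": 0},
    {"grip": 0.05, "tx": 0, "ty": 0, "tz": -0.025, "wx": 0, "wy": 0, "wz": 0},
    {"grip": 0.05, "tx": 0, "ty": 0, "tz": -0.025, "wx": 0, "wy": 0, "wz": 0},
    {"grip": 0.05, "tx": 0, "ty": 0, "tz": -0.02, "wx": 0, "wy": 0, "wz": 0},
    {"grip": 0.05, "tx": 0, "ty": 0, "tz": -0.008, "wx": 0, "wy": 0, "wz": 0},
  ],
  force=45,
)

```text
clock: 8.72
tool_pos: [448.6, -120.2, 162.3]
tcp_rot: [-0.034, 0.999, 0.0, 0.001]
ft_force: [0.4, 0.3, -2.0]
gripper_width: 0.316
finger_force: 45.0
```

>>> drive_tool(
  deltas=[
    {"grip": 0.05, "tx": -0.0128, "ty": 0.0294, "tz": 0, "wx": 0, "wy": 0, "wz": -0.0637},
    {"grip": 0.05, "tx": -0.0147, "ty": 0.0286, "tz": 0, "wx": 0, "wy": 0, "wz": -0.0637},
    {"grip": 0.05, "tx": -0.0165, "ty": 0.0276, "tz": 0, "wx": 0, "wy": 0, "wz": -0.0637},
    {"grip": 0.05, "tx": -0.0182, "ty": 0.0265, "tz": 0, "wx": 0, "wy": 0, "wz": -0.0637},
    {"grip": 0.05, "tx": -0.0198, "ty": 0.0252, "tz": 0, "wx": 0, "wy": 0, "wz": -0.0637},
    {"grip": 0.05, "tx": -0.0214, "ty": 0.0239, "tz": 0, "wx": 0, "wy": 0, "wz": -0.0637},
    {"grip": 0.05, "tx": -0.0229, "ty": 0.0225, "tz": 0, "wx": 0, "wy": 0, "wz": -0.0637},
    {"grip": 0.05, "tx": -0.0243, "ty": 0.021, "tz": 0, "wx": 0, "wy": 0, "wz": -0.0637},
    {"grip": 0.05, "tx": -0.0255, "ty": 0.0194, "tz": 0, "wx": 0, "wy": 0, "wz": -0.0637},
    {"grip": 0.05, "tx": -0.0267, "ty": 0.0178, "tz": 0, "wx": 0, "wy": 0, "wz": -0.0637},
  ],
)

```text
clock: 9.55
tool_pos: [555.6, 183.7, 158.8]
tcp_rot: [-0.347, 0.938, -0.0, -0.001]
ft_force: [0.7, -0.7, -2.2]
gripper_width: 0.316
finger_force: 45.0
```

>>> drive_tool(
  deltas=[
    {"grip": 0.05, "tx": 0, "ty": 0, "tz": 0, "wx": 0, "wy": 0, "wz": 0},
    {"grip": 0.05, "tx": 0, "ty": 0, "tz": 0, "wx": 0, "wy": 0, "wz": 0},
    {"grip": 0.05, "tx": 0, "ty": 0, "tz": 0, "wx": 0, "wy": 0, "wz": 0},
    {"grip": 0.05, "tx": 0, "ty": 0, "tz": 0, "wx": 0, "wy": 0, "wz": 0},
    {"grip": 0.05, "tx": 0, "ty": 0, "tz": 0, "wx": 0, "wy": 0, "wz": 0},
    {"grip": 0.05, "tx": 0, "ty": 0, "tz": 0, "wx": 0, "wy": 0, "wz": 0},
    {"grip": 0.05, "tx": 0, "ty": 0, "tz": 0, "wx": 0, "wy": 0, "wz": 0},
    {"grip": 0.05, "tx": 0, "ty": 0, "tz": 0, "wx": 0, "wy": 0, "wz": 0},
    {"grip": 0.05, "tx": 0, "ty": 0, "tz": 0, "wx": 0, "wy": 0, "wz": 0},
    {"grip": 0.05, "tx": 0, "ty": 0, "tz": 0, "wx": 0, "wy": 0, "wz": 0},
  ],
)

```text
clock: 10.38
tool_pos: [555.8, 182.3, 159.8]
tcp_rot: [-0.345, 0.939, -0.0, 0.0]
ft_force: [0.6, -0.2, -3.9]
gripper_width: 0.314
finger_force: 45.0
```

```bash
python3 look.py w5
python3 - <<'E'
from h import *
print(pose()[2]['gripper_width'],pose()[2]['finger_force'])
E
```

```text
10.4333 [555.8 182.4 159.8] -2.436 [-0.7   0.34  0.33  1.87 -0.13  0.95  1.97]
0.31856618415782084 44.98801052570343
```

View pics/w5.png

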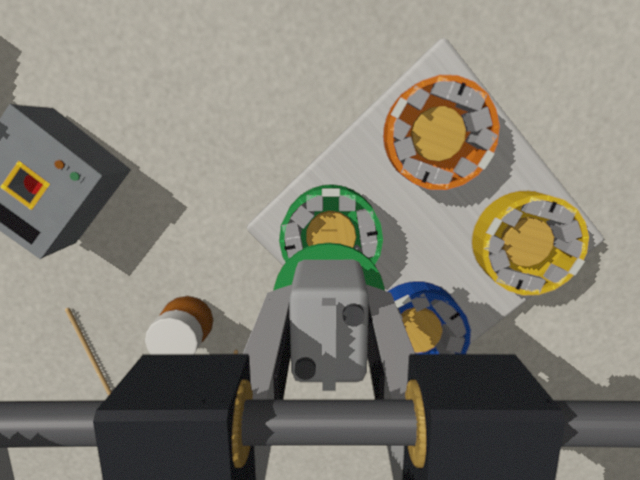

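The green print is held. Its socket is beneath with the slot at (330,193) aligned to the tool axis. I'll re-measure the sockets from this different yaw, and the held collar too.

```bash
cat > sock.py <<'E'
from rect import *
import sys
hue=dict(orange=(5,18),blue=(105,125),green=(55,85),yellow=(20,33))
S=dict(orange=(451.5,194.3),yellow=(463.4,298.4),blue=(567.6,286.6),green=(555.7,182.4))
def sock(src,n,x,y,z=46,r0=34,r1=37.2,sp=4,box=None):
    im=rectify(src,x,y,100,100,z,4); hsv=cv2.cvtColor(im,cv2.COLOR_BGR2HSV)
    m=cv2.inRange(hsv,(hue[n][0],130,120),(hue[n][1],255,255))
    p=np.argwhere(m)[:,::-1]/4.; d=np.c_[x-50+p[:,0],y+50-p[:,1]]
    g=[(((h:=np.hypot(d[:,0]-a,d[:,1]-b))<r1)&(h>r0)).sum() for a in np.arange(x-sp,x+sp,.25) for b in np.arange(y-sp,y+sp,.25)]
    G=np.array(g,float); AB=np.array([(a,b) for a in np.arange(x-sp,x+sp,.25) for b in np.arange(y-sp,y+sp,.25)])
    w=G>G.max()*.99; return AB[w].mean(0),G.max()
if __name__=='__main__':
    for s in sys.argv[1].split(','):
        for n in sys.argv[2:]: c,g=sock(s,n,*S[n]); print(s,n,c.round(1),g)
E
python3 sock.py w2,w5 orange yellow blue green
python3 - <<'E'
from rect import *
p,M,o=pose()
out=[rectify('w5',p[0],p[1],100,100,p[2]-30.5+26,3)]
out.append(rectify('w5',555.7,182.4,100,100,46,3))
for a,r in zip(out,(25.5,37)): cv2.circle(a,(150,150),int(r*3),(255,0,255),1); cv2.line(a,(150,150),(int(150+114*np.cos(.705)),int(150-114*np.sin(.705))),(0,0,255),1)
cv2.imwrite('pics/rect5.png',np.hstack(out))
E
```

```text
w2 orange [451.1 192.7] 8690.0
w2 yellow [464.  297.8] 9052.0
w2 blue [569.5 286. ] 7466.0
w2 green [555.8 182.6] 2030.0
w5 orange [451.1 192.4] 9326.0
w5 yellow [464.2 297.5] 9299.0
w5 blue [565.1 282.9] 837.0
w5 green [555.6 182.9] 5748.0
```

View pics/rect5.png

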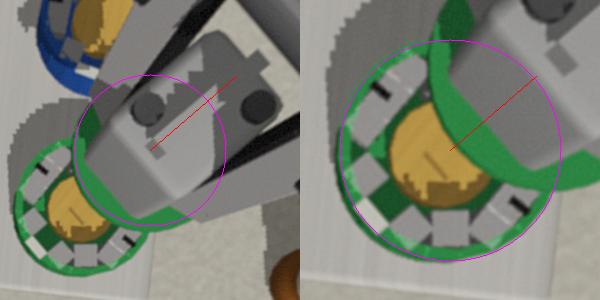

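The re-measurements agree within 0.5 mm: green (555.6,182.7), orange (451.1,192.5), yellow (464.1,297.6). Lowering into the green socket.

>>> drive_tool(
  deltas=[
    {"grip": 0.05, "tx": 0, "ty": 0, "tz": 0.014, "wx": 0, "wy": 0, "wz": 0},
    {"grip": 0.05, "tx": 0, "ty": 0, "tz": 0.014, "wx": 0, "wy": 0, "wz": 0},
    {"grip": 0.05, "tx": 0, "ty": 0, "tz": 0.014, "wx": 0, "wy": 0, "wz": 0},
    {"grip": 0.05, "tx": 0, "ty": 0, "tz": 0.014, "wx": 0, "wy": 0, "wz": 0},
    {"grip": 0.05, "tx": 0, "ty": 0, "tz": 0.012, "wx": 0, "wy": 0, "wz": 0},
    {"grip": 0.05, "tx": 0, "ty": 0, "tz": 0.008, "wx": 0, "wy": 0, "wz": 0},
    {"grip": 0.05, "tx": 0, "ty": 0, "tz": 0.006, "wx": 0, "wy": 0, "wz": 0},
    {"grip": 0.05, "tx": 0, "ty": 0, "tz": 0.005, "wx": 0, "wy": 0, "wz": 0},
    {"grip": 0.05, "tx": 0, "ty": 0, "tz": 0.004, "wx": 0, "wy": 0, "wz": 0},
    {"grip": 0.05, "tx": 0, "ty": 0, "tz": 0.003, "wx": 0, "wy": 0, "wz": 0},
  ],
)

```text
clock: 11.27
tool_pos: [556.0, 182.4, 65.6]
tcp_rot: [-0.345, 0.938, 0.0, 0.0]
ft_force: [0.3, -0.0, -1.2]
gripper_width: 0.318
finger_force: 45.0
```

>>> drive_tool(
  deltas=[
    {"grip": 0.05, "tx": 0, "ty": 0, "tz": 0, "wx": 0, "wy": 0, "wz": 0},
    {"grip": 0.05, "tx": 0, "ty": 0, "tz": 0, "wx": 0, "wy": 0, "wz": 0},
    {"grip": 0.05, "tx": 0, "ty": 0, "tz": 0, "wx": 0, "wy": 0, "wz": 0},
    {"grip": 0.05, "tx": 0, "ty": 0, "tz": 0, "wx": 0, "wy": 0, "wz": 0},
    {"grip": 0.05, "tx": 0, "ty": 0, "tz": 0, "wx": 0, "wy": 0, "wz": 0},
    {"grip": 0.05, "tx": 0, "ty": 0, "tz": 0, "wx": 0, "wy": 0, "wz": 0},
    {"grip": 0.05, "tx": 0, "ty": 0, "tz": 0, "wx": 0, "wy": 0, "wz": 0},
    {"grip": 0.05, "tx": 0, "ty": 0, "tz": 0, "wx": 0, "wy": 0, "wz": 0},
    {"grip": 0.05, "tx": 0, "ty": 0, "tz": 0, "wx": 0, "wy": 0, "wz": 0},
    {"grip": 0.05, "tx": 0, "ty": 0, "tz": 0, "wx": 0, "wy": 0, "wz": 0},
  ],
)

```text
clock: 12.1
tool_pos: [555.9, 182.4, 65.8]
tcp_rot: [-0.345, 0.938, -0.0, 0.0]
ft_force: [1.1, -0.5, -2.5]
gripper_width: 0.318
finger_force: 45.0
```

It went in freely. Now push, turn and check.

>>> drive_tool(
  deltas=[
    {"grip": 0.05, "tx": 0, "ty": 0, "tz": 0.003, "wx": 0, "wy": 0, "wz": 0},
    {"grip": 0.05, "tx": 0, "ty": 0, "tz": 0.003, "wx": 0, "wy": 0, "wz": 0},
    {"grip": 0.05, "tx": 0, "ty": 0, "tz": 0.003, "wx": 0, "wy": 0, "wz": 0},
    {"grip": 0.05, "tx": 0, "ty": 0, "tz": 0, "wx": 0, "wy": 0, "wz": 0},
    {"grip": 0.05, "tx": 0, "ty": 0, "tz": 0, "wx": 0, "wy": 0, "wz": 0.08},
    {"grip": 0.05, "tx": 0, "ty": 0, "tz": 0, "wx": 0, "wy": 0, "wz": 0.1},
    {"grip": 0.05, "tx": 0, "ty": 0, "tz": 0, "wx": 0, "wy": 0, "wz": 0.1},
    {"grip": 0.05, "tx": 0, "ty": 0, "tz": 0, "wx": 0, "wy": 0, "wz": 0.1},
    {"grip": 0.05, "tx": 0, "ty": 0, "tz": 0, "wx": 0, "wy": 0, "wz": 0.1},
    {"grip": 0.05, "tx": 0, "ty": 0, "tz": 0, "wx": 0, "wy": 0, "wz": 0.1},
  ],
)

```text
clock: 12.93
tool_pos: [556.5, 182.4, 57.2]
tcp_rot: [-0.06, 0.998, 0.0, 0.001]
ft_force: [-0.1, -1.0, 9.7]
gripper_width: 0.316
finger_force: 45.0
```

>>> drive_tool(
  deltas=[
    {"grip": 0.05, "tx": 0, "ty": 0, "tz": 0, "wx": 0, "wy": 0, "wz": 0.1},
    {"grip": 0.05, "tx": 0, "ty": 0, "tz": 0, "wx": 0, "wy": 0, "wz": 0.1},
    {"grip": 0.05, "tx": 0, "ty": 0, "tz": 0, "wx": 0, "wy": 0, "wz": 0.1},
    {"grip": 0.05, "tx": 0, "ty": 0, "tz": 0, "wx": 0, "wy": 0, "wz": 0.1},
    {"grip": 0.05, "tx": 0, "ty": 0, "tz": 0, "wx": 0, "wy": 0, "wz": 0.1},
    {"grip": 0.05, "tx": 0, "ty": 0, "tz": 0, "wx": 0, "wy": 0, "wz": 0.1},
    {"grip": 0.05, "tx": 0, "ty": 0, "tz": 0, "wx": 0, "wy": 0, "wz": 0.1},
    {"grip": 0.05, "tx": 0, "ty": 0, "tz": 0, "wx": 0, "wy": 0, "wz": 0.08},
    {"grip": 0.05, "tx": 0, "ty": 0, "tz": 0, "wx": 0, "wy": 0, "wz": 0.04},
    {"grip": 0.05, "tx": 0, "ty": 0, "tz": 0, "wx": 0, "wy": 0, "wz": 0},
  ],
)

```text
clock: 13.77
tool_pos: [556.5, 182.4, 57.0]
tcp_rot: [0.342, 0.94, 0.0, 0.001]
ft_force: [-1.1, -0.7, 9.2]
gripper_width: 0.319
finger_force: 45.0
```

```bash
cat > st.py <<'E'
from h import *
p,M,o=pose(); print(o['clock'],p.round(1),'yaw',(yaw(M)%6.2832).round(3),'F',o['ft_force'].round(1),'M',o['moment'].round(2),o['gripper_width'].round(3),o['finger_force'].round(1),o['qpos'].round(2))
E
python3 st.py
```

```text
Traceback (most recent call last):
  File "st.py", line 2, in <module>
    p,M,o=pose(); print(o['clock'],p.round(1),'yaw',(yaw(M)%6.2832).round(3),'F',o['ft_force'].round(1),'M',o['moment'].round(2),o['gripper_width'].round(3),o['finger_force'].round(1),o['qpos'].round(2))
                                                                                                                                 ^^^^^^^^^^^^^^^^^^^^^^^^
AttributeError: 'float' object has no attribute 'round'
```

>>> drive_tool(
  deltas=[
    {"grip": 0.05, "tx": 0, "ty": 0, "tz": 0, "wx": 0, "wy": 0, "wz": 0.03},
    {"grip": 0.05, "tx": 0, "ty": 0, "tz": -0.002, "wx": 0, "wy": 0, "wz": 0},
    {"grip": 0.05, "tx": 0, "ty": 0, "tz": -0.002, "wx": 0, "wy": 0, "wz": 0},
    {"grip": 0.05, "tx": 0, "ty": 0, "tz": -0.001, "wx": 0, "wy": 0, "wz": 0},
    {"grip": 0.05, "tx": 0, "ty": 0, "tz": 0, "wx": 0, "wy": 0, "wz": 0},
    {"grip": 0.05, "tx": 0, "ty": 0, "tz": 0, "wx": 0, "wy": 0, "wz": 0},
    {"grip": 0.05, "tx": 0, "ty": 0, "tz": 0, "wx": 0, "wy": 0, "wz": 0},
    {"grip": 0.05, "tx": 0, "ty": 0, "tz": 0, "wx": 0, "wy": 0, "wz": 0},
    {"grip": 0.05, "tx": 0, "ty": 0, "tz": 0, "wx": 0, "wy": 0, "wz": 0},
    {"grip": 0.05, "tx": 0, "ty": 0, "tz": 0, "wx": 0, "wy": 0, "wz": 0},
  ],
)

```text
clock: 14.6
tool_pos: [556.4, 182.4, 61.8]
tcp_rot: [0.355, 0.935, 0.0, 0.0]
ft_force: [5.4, 0.0, -0.1]
gripper_width: 0.32
finger_force: 45.0
```

```bash
sed -i "s/o\['gripper_width'\].round(3),o\['finger_force'\].round(1)/round(o['gripper_width'],3),round(o['finger_force'],1)/" st.py; python3 st.py
```

```text
14.6 [556.4 182.4  61.8] yaw 2.417 F [ 5.4  0.  -0.1] M [-0.06 -1.33 -0.  ] 0.32 45.0 [-0.94  0.54  0.67  1.96 -0.46  0.8   0.84]
```

Force is off and z matches the locked height. I'll release and lift, then plan the approach to orange.

>>> drive_tool(
  deltas=[
    {"grip": 0.6, "tx": 0, "ty": 0, "tz": 0, "wx": 0, "wy": 0, "wz": 0},
    {"grip": 0.6, "tx": 0, "ty": 0, "tz": 0, "wx": 0, "wy": 0, "wz": 0},
    {"grip": 0.6, "tx": 0, "ty": 0, "tz": 0, "wx": 0, "wy": 0, "wz": 0},
    {"grip": 0.6, "tx": 0, "ty": 0, "tz": -0.015, "wx": 0, "wy": 0, "wz": 0},
    {"grip": 0.6, "tx": 0, "ty": 0, "tz": -0.02, "wx": 0, "wy": 0, "wz": 0},
    {"grip": 0.6, "tx": 0, "ty": 0, "tz": -0.02, "wx": 0, "wy": 0, "wz": 0},
    {"grip": 0.6, "tx": 0, "ty": 0, "tz": -0.02, "wx": 0, "wy": 0, "wz": 0},
    {"grip": 0.6, "tx": 0, "ty": 0, "tz": -0.02, "wx": 0, "wy": 0, "wz": 0},
    {"grip": 0.6, "tx": 0, "ty": 0, "tz": -0.02, "wx": 0, "wy": 0, "wz": 0},
    {"grip": 0.6, "tx": 0, "ty": 0, "tz": 0, "wx": 0, "wy": 0, "wz": 0},
  ],
)

```text
clock: 15.43
tool_pos: [557.1, 182.7, 179.9]
tcp_rot: [0.355, 0.935, 0.002, 0.001]
ft_force: [0.7, 0.4, -0.6]
gripper_width: 0.597
finger_force: 0.0
```

```bash
python3 look.py w6
python3 - <<'E'
from rect import *
im=[rectify('w6',555.6,182.7,100,100,z,3) for z in (57,97)]
for a in im: cv2.drawMarker(a,(150,150),(0,0,255),0,10)
cv2.circle(im[0],(150,150),76,(255,0,255),1)
cv2.imwrite('pics/rect6.png',np.hstack(im))
plan([454.7,-269,200],1.309,14)
E
```

```text
15.4833 [556.3 182.8 178.2] 2.417 [-1.04  0.39  0.78  1.87 -0.32  1.01  0.73]
{"tx": -0.01595, "ty": -0.02897, "tz": -0.00162, "wx": 0.00237, "wy": 6e-05, "wz": 0.07914}
{"tx": -0.01819, "ty": -0.02762, "tz": -0.00156, "wz": 0.07914}
{"tx": -0.02032, "ty": -0.0261, "tz": -0.00156, "wz": 0.07914}
{"tx": -0.02232, "ty": -0.02441, "tz": -0.00156, "wz": 0.07914}
{"tx": -0.02418, "ty": -0.02257, "tz": -0.00156, "wz": 0.07914}
{"tx": -0.02589, "ty": -0.02059, "tz": -0.00156, "wz": 0.07914}
{"tx": -0.02744, "ty": -0.01847, "tz": -0.00156, "wz": 0.07914}
{"tx": -0.02881, "ty": -0.01625, "tz": -0.00156, "wz": 0.07914}
{"tx": -0.03, "ty": -0.01392, "tz": -0.00156, "wz": 0.07914}
{"tx": -0.03101, "ty": -0.0115, "tz": -0.00156, "wz": 0.07914}
{"tx": -0.03182, "ty": -0.00902, "tz": -0.00156, "wz": 0.07914}
{"tx": -0.03244, "ty": -0.00647, "tz": -0.00156, "wz": 0.07914}
{"tx": -0.03285, "ty": -0.00389, "tz": -0.00156, "wz": 0.07914}
{"tx": -0.03305, "ty": -0.00128, "tz": -0.00156, "wz": 0.07914}
turn -1.108 dist 463.6
```

View pics/rect6.png

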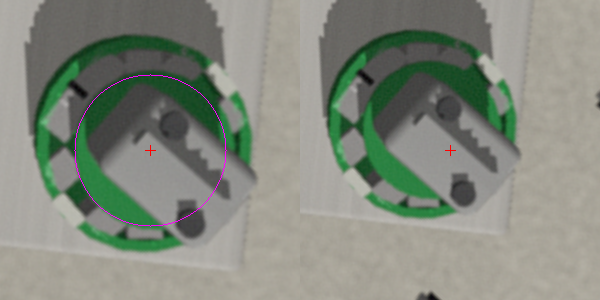

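Green is locked: collar centred, block lying along the black bars. On to orange.

>>> drive_tool(
  deltas=[
    {"grip": 0.8, "tx": -0.016, "ty": -0.029, "tz": -0.0016, "wx": 0, "wy": 0, "wz": 0.0791},
    {"grip": 0.8, "tx": -0.0182, "ty": -0.0276, "tz": -0.0016, "wx": 0, "wy": 0, "wz": 0.0791},
    {"grip": 0.8, "tx": -0.0203, "ty": -0.0261, "tz": -0.0016, "wx": 0, "wy": 0, "wz": 0.0791},
    {"grip": 0.8, "tx": -0.0223, "ty": -0.0244, "tz": -0.0016, "wx": 0, "wy": 0, "wz": 0.0791},
    {"grip": 0.8, "tx": -0.0242, "ty": -0.0226, "tz": -0.0016, "wx": 0, "wy": 0, "wz": 0.0791},
    {"grip": 0.8, "tx": -0.0259, "ty": -0.0206, "tz": -0.0016, "wx": 0, "wy": 0, "wz": 0.0791},
    {"grip": 0.8, "tx": -0.0274, "ty": -0.0185, "tz": -0.0016, "wx": 0, "wy": 0, "wz": 0.0791},
    {"grip": 0.8, "tx": -0.0288, "ty": -0.0163, "tz": -0.0016, "wx": 0, "wy": 0, "wz": 0.0791},
    {"grip": 0.8, "tx": -0.03, "ty": -0.0139, "tz": -0.0016, "wx": 0, "wy": 0, "wz": 0.0791},
    {"grip": 0.8, "tx": -0.031, "ty": -0.0115, "tz": -0.0016, "wx": 0, "wy": 0, "wz": 0.0791},
  ],
)

```text
clock: 16.32
tool_pos: [482.0, -141.3, 192.2]
tcp_rot: [0.689, 0.725, -0.0, -0.0]
ft_force: [0.3, -0.2, -0.5]
gripper_width: 0.803
finger_force: 0.0
```

>>> drive_tool(
  deltas=[
    {"grip": 0.8, "tx": -0.0318, "ty": -0.009, "tz": -0.0016, "wx": 0, "wy": 0, "wz": 0.0791},
    {"grip": 0.8, "tx": -0.0324, "ty": -0.0065, "tz": -0.0016, "wx": 0, "wy": 0, "wz": 0.0791},
    {"grip": 0.8, "tx": -0.0329, "ty": -0.0039, "tz": -0.0016, "wx": 0, "wy": 0, "wz": 0.0791},
    {"grip": 0.8, "tx": -0.0331, "ty": -0.0013, "tz": -0.0016, "wx": 0, "wy": 0, "wz": 0.0791},
    {"grip": 0.8, "tx": 0, "ty": 0, "tz": 0, "wx": 0, "wy": 0, "wz": 0},
    {"grip": 0.8, "tx": 0, "ty": 0, "tz": 0, "wx": 0, "wy": 0, "wz": 0},
    {"grip": 0.8, "tx": 0, "ty": 0, "tz": 0, "wx": 0, "wy": 0, "wz": 0},
    {"grip": 0.8, "tx": 0, "ty": 0, "tz": 0, "wx": 0, "wy": 0, "wz": 0},
    {"grip": 0.8, "tx": 0, "ty": 0, "tz": 0, "wx": 0, "wy": 0, "wz": 0},
    {"grip": 0.8, "tx": 0, "ty": 0, "tz": 0, "wx": 0, "wy": 0, "wz": 0},
  ],
)

```text
clock: 17.15
tool_pos: [454.5, -268.3, 199.0]
tcp_rot: [0.793, 0.61, 0.0, -0.0]
ft_force: [0.0, -0.7, 0.7]
gripper_width: 0.802
finger_force: 0.0
```

```bash
python3 look.py w7; python3 p1.py w7 rect7 ; python3 fit.py w7 orange,455,-269 blue,550,-220 yellow,512,-351
python3 - <<'E'
# stitched check sheet: full frame (scaled) + orange crops
import cv2,numpy as np
a=cv2.imread('pics/w7.png'); b=cv2.imread('pics/rect7.png'); 
h=np.zeros((600,800,3),np.uint8); h[:360,:480]=cv2.resize(a,(480,360)); h[:360,480:680]=cv2.resize(b[:, :200],(200,360),interpolation=1)*0
h[:300,480:680]=b[:300,:200]; h[300:,480:680]=b[300:,:200]; h[360:,:400]=cv2.resize(b[:,200:400],(200,600))[:240,:200].repeat(2,1)*0
h[360:,0:160]=cv2.resize(b[:300,200:400],(160,240)); h[360:,160:320]=cv2.resize(b[:300,600:800],(160,240))
cv2.imwrite('pics/s7.png',h)
E
```

```text
17.2 [ 454.4 -268.5  199.1] 1.311 [-0.51  0.36  1.15  1.98 -0.38  1.04  0.56]
orange centre 455.2 -269.1 r 26.8
blue centre 550.6 -220.2 r 26.1
orange [ 455.28176349 -268.81987968] 3144
blue [ 549.90942434 -220.40055191] 3154
yellow [ 512.50344674 -350.29857667] 2327Traceback (most recent call last):
  File "p1.py", line 11, in <module>
    k,l,st,_=cv2.connectedComponentsWithStats(m); i=1+np.argmax(st[1:,4])
                                                      ~~~~~~~~~^^^^^^^^^^
    return _wrapfunc(a, 'argmax', axis=axis, out=out, **kwds)
    return bound(*args, **kwds)
ValueError: attempt to get argmax of an empty sequence
[ WARN:0@0.027] global loadsave.cpp:275 findDecoder imread_('pics/rect7.png'): can't open/read file: check file path/integrity
Traceback (most recent call last):
TypeError: 'NoneType' object is not subscriptable
```

All three prints are unmoved and orange is centred. Descend and grip, then lift.

>>> drive_tool(
  deltas=[
    {"grip": 0.8, "tx": 0, "ty": 0, "tz": 0.018, "wx": 0, "wy": 0, "wz": 0},
    {"grip": 0.8, "tx": 0, "ty": 0, "tz": 0.018, "wx": 0, "wy": 0, "wz": 0},
    {"grip": 0.8, "tx": 0, "ty": 0, "tz": 0.018, "wx": 0, "wy": 0, "wz": 0},
    {"grip": 0.8, "tx": 0, "ty": 0, "tz": 0.018, "wx": 0, "wy": 0, "wz": 0},
    {"grip": 0.8, "tx": 0, "ty": 0, "tz": 0.018, "wx": 0, "wy": 0, "wz": 0},
    {"grip": 0.8, "tx": 0, "ty": 0, "tz": 0.018, "wx": 0, "wy": 0, "wz": 0},
    {"grip": 0.8, "tx": 0, "ty": 0, "tz": 0.018, "wx": 0, "wy": 0, "wz": 0},
    {"grip": 0.8, "tx": 0, "ty": 0, "tz": 0.018, "wx": 0, "wy": 0, "wz": 0},
    {"grip": 0.8, "tx": 0, "ty": 0, "tz": 0.016, "wx": 0, "wy": 0, "wz": 0},
    {"grip": 0.8, "tx": 0, "ty": 0, "tz": 0.0085, "wx": 0, "wy": 0, "wz": 0},
  ],
)

```text
clock: 18.03
tool_pos: [453.7, -268.6, 29.1]
tcp_rot: [0.793, 0.609, -0.0, -0.001]
ft_force: [-0.9, 0.0, -0.6]
gripper_width: 0.8
finger_force: 0.0
```

>>> drive_tool(
  deltas=[
    {"grip": 0.25, "tx": 0, "ty": 0, "tz": 0, "wx": 0, "wy": 0, "wz": 0},
    {"grip": 0.25, "tx": 0, "ty": 0, "tz": 0, "wx": 0, "wy": 0, "wz": 0},
    {"grip": 0.25, "tx": 0, "ty": 0, "tz": 0, "wx": 0, "wy": 0, "wz": 0},
    {"grip": 0.25, "tx": 0, "ty": 0, "tz": 0, "wx": 0, "wy": 0, "wz": 0},
    {"grip": 0.2, "tx": 0, "ty": 0, "tz": 0, "wx": 0, "wy": 0, "wz": 0},
    {"grip": 0.05, "tx": 0, "ty": 0, "tz": 0, "wx": 0, "wy": 0, "wz": 0},
    {"grip": 0.05, "tx": 0, "ty": 0, "tz": 0, "wx": 0, "wy": 0, "wz": 0},
    {"grip": 0.05, "tx": 0, "ty": 0, "tz": 0, "wx": 0, "wy": 0, "wz": 0},
    {"grip": 0.05, "tx": 0, "ty": 0, "tz": 0, "wx": 0, "wy": 0, "wz": 0},
    {"grip": 0.05, "tx": 0, "ty": 0, "tz": 0, "wx": 0, "wy": 0, "wz": 0},
  ],
)

```text
clock: 18.87
tool_pos: [454.3, -269.4, 30.9]
tcp_rot: [0.793, 0.609, 0.0, 0.0]
ft_force: [-1.8, 1.0, 6.0]
gripper_width: 0.32
finger_force: 44.6
```

```bash
python3 st.py
python3 - <<'E'
from h import *
p,M,o=pose(); plan([451.1,192.5,162],1.772,12,start=([p[0],p[1],162],M))
E
```

```text
18.8667 [ 454.3 -269.4   30.9] yaw 1.309 F [-1.8  1.   6. ] M [0.24 0.19 0.05] 0.32 44.6 [-0.24  0.59  0.86  2.11 -0.67  0.74  0.79]
{"tx": 0.03712, "ty": -0.0102, "wx": 0.00034, "wy": -0.00017, "wz": -0.03855}
{"tx": 0.03748, "ty": -0.00876, "wz": -0.03855}
{"tx": 0.03779, "ty": -0.00731, "wz": -0.03855}
{"tx": 0.03805, "ty": -0.00585, "wz": -0.03855}
{"tx": 0.03825, "ty": -0.00438, "wz": -0.03855}
{"tx": 0.03839, "ty": -0.0029, "wz": -0.03855}
{"tx": 0.03847, "ty": -0.00142, "wz": -0.03855}
{"tx": 0.0385, "ty": 6e-05, "wz": -0.03855}
{"tx": 0.03846, "ty": 0.00155, "wz": -0.03855}
{"tx": 0.03838, "ty": 0.00303, "wz": -0.03855}
{"tx": 0.03823, "ty": 0.0045, "wz": -0.03855}
{"tx": 0.03803, "ty": 0.00597, "wz": -0.03855}
turn 0.463 dist 461.9
```

>>> drive_tool(
  deltas=[
    {"grip": 0.05, "tx": 0, "ty": 0, "tz": -0.006, "wx": 0, "wy": 0, "wz": 0},
    {"grip": 0.05, "tx": 0, "ty": 0, "tz": -0.02, "wx": 0, "wy": 0, "wz": 0},
    {"grip": 0.05, "tx": 0, "ty": 0, "tz": -0.025, "wx": 0, "wy": 0, "wz": 0},
    {"grip": 0.05, "tx": 0, "ty": 0, "tz": -0.025, "wx": 0, "wy": 0, "wz": 0},
    {"grip": 0.05, "tx": 0, "ty": 0, "tz": -0.025, "wx": 0, "wy": 0, "wz": 0},
    {"grip": 0.05, "tx": 0, "ty": 0, "tz": -0.02, "wx": 0, "wy": 0, "wz": 0},
    {"grip": 0.05, "tx": 0, "ty": 0, "tz": -0.008, "wx": 0, "wy": 0, "wz": 0},
    {"grip": 0.05, "tx": 0.0371, "ty": -0.0102, "tz": 0, "wx": 0, "wy": 0, "wz": -0.0385},
    {"grip": 0.05, "tx": 0.0375, "ty": -0.0088, "tz": 0, "wx": 0, "wy": 0, "wz": -0.0385},
    {"grip": 0.05, "tx": 0.0378, "ty": -0.0073, "tz": 0, "wx": 0, "wy": 0, "wz": -0.0385},
  ],
)

```text
clock: 19.7
tool_pos: [452.4, -154.6, 159.2]
tcp_rot: [0.757, 0.653, -0.0, -0.0]
ft_force: [1.2, 0.6, -2.5]
gripper_width: 0.318
finger_force: 44.6
```

>>> drive_tool(
  deltas=[
    {"grip": 0.05, "tx": 0.038, "ty": -0.0059, "tz": 0, "wx": 0, "wy": 0, "wz": -0.0385},
    {"grip": 0.05, "tx": 0.0382, "ty": -0.0044, "tz": 0, "wx": 0, "wy": 0, "wz": -0.0385},
    {"grip": 0.05, "tx": 0.0384, "ty": -0.0029, "tz": 0, "wx": 0, "wy": 0, "wz": -0.0385},
    {"grip": 0.05, "tx": 0.0385, "ty": -0.0014, "tz": 0, "wx": 0, "wy": 0, "wz": -0.0385},
    {"grip": 0.05, "tx": 0.0385, "ty": 0, "tz": 0, "wx": 0, "wy": 0, "wz": -0.0385},
    {"grip": 0.05, "tx": 0.0385, "ty": 0.0015, "tz": 0, "wx": 0, "wy": 0, "wz": -0.0385},
    {"grip": 0.05, "tx": 0.0384, "ty": 0.003, "tz": 0, "wx": 0, "wy": 0, "wz": -0.0385},
    {"grip": 0.05, "tx": 0.0382, "ty": 0.0045, "tz": 0, "wx": 0, "wy": 0, "wz": -0.0385},
    {"grip": 0.05, "tx": 0.038, "ty": 0.006, "tz": 0, "wx": 0, "wy": 0, "wz": -0.0385},
    {"grip": 0.05, "tx": 0, "ty": 0, "tz": 0, "wx": 0, "wy": 0, "wz": 0},
  ],
)

```text
clock: 20.53
tool_pos: [451.1, 197.1, 159.0]
tcp_rot: [0.63, 0.777, -0.0, 0.0]
ft_force: [0.1, 0.9, -3.0]
gripper_width: 0.319
finger_force: 44.6
```

```bash
sed -i 's/orange=(451.5,194.3)/orange=(451.1,192.5)/' sock.py; python3 look.py w8; python3 st.py; python3 sock.py w8 orange blue yellow
cat > held.py <<'E'
import sys
from fit import *
p,M,o=pose(); n=sys.argv[2]; g=float(sys.argv[3]) # tcp height above print origin
c,s=collar(sys.argv[1],n,p[0],p[1],z=p[2]-g+26,w=90); print('collar',c.round(1),s,'minus tcp',(c-p[:2]).round(1))
E
python3 held.py w8 orange 30.9
python3 - <<'E'
from h import *
plan([451.1,192.5,162],1.772,1)
E
```

```text
20.5833 [451.2 193.3 159. ] 1.775 [-1.44  0.31  1.08  2.1  -0.34  0.92  0.04]
20.5833 [451.2 193.3 159. ] yaw 1.775 F [ 0.5 -0.7 -2.6] M [-0.13  0.04 -0.01] 0.319 44.6 [-1.44  0.31  1.08  2.1  -0.34  0.92  0.04]
w8 orange [451.1 192.6] 6463.0
w8 blue [569.2 286. ] 7920.0
w8 yellow [464.2 297.7] 7844.0
collar [451.9 199. ] 2226 minus tcp [0.7 5.7]
{"tx": -0.00079, "ty": -0.00028, "tz": -0.003, "wx": -0.00049, "wy": 0.00112, "wz": 0.00307}
turn -0.003 dist 3.1
```

>>> drive_tool(
  deltas=[
    {"grip": 0.05, "tx": -0.001, "ty": 0, "tz": 0.013, "wx": 0, "wy": 0, "wz": 0},
    {"grip": 0.05, "tx": 0, "ty": 0, "tz": 0.014, "wx": 0, "wy": 0, "wz": 0},
    {"grip": 0.05, "tx": 0, "ty": 0, "tz": 0.014, "wx": 0, "wy": 0, "wz": 0},
    {"grip": 0.05, "tx": 0, "ty": 0, "tz": 0.014, "wx": 0, "wy": 0, "wz": 0},
    {"grip": 0.05, "tx": 0, "ty": 0, "tz": 0.012, "wx": 0, "wy": 0, "wz": 0},
    {"grip": 0.05, "tx": 0, "ty": 0, "tz": 0.008, "wx": 0, "wy": 0, "wz": 0},
    {"grip": 0.05, "tx": 0, "ty": 0, "tz": 0.006, "wx": 0, "wy": 0, "wz": 0},
    {"grip": 0.05, "tx": 0, "ty": 0, "tz": 0.005, "wx": 0, "wy": 0, "wz": 0},
    {"grip": 0.05, "tx": 0, "ty": 0, "tz": 0.004, "wx": 0, "wy": 0, "wz": 0},
    {"grip": 0.05, "tx": 0, "ty": 0, "tz": 0.003, "wx": 0, "wy": 0, "wz": 0},
  ],
)

```text
clock: 21.42
tool_pos: [451.8, 190.2, 67.7]
tcp_rot: [0.634, 0.773, 0.001, -0.002]
ft_force: [-17.6, 6.8, 48.3]
gripper_width: 0.318
finger_force: 45.1
```

>>> drive_tool(
  deltas=[
    {"grip": 0.05, "tx": 0, "ty": 0, "tz": 0, "wx": 0, "wy": 0, "wz": 0},
    {"grip": 0.05, "tx": 0, "ty": 0, "tz": 0, "wx": 0, "wy": 0, "wz": 0},
    {"grip": 0.05, "tx": 0, "ty": 0, "tz": 0, "wx": 0, "wy": 0, "wz": 0},
    {"grip": 0.05, "tx": 0, "ty": 0, "tz": 0, "wx": 0, "wy": 0, "wz": 0},
    {"grip": 0.05, "tx": 0, "ty": 0, "tz": 0, "wx": 0, "wy": 0, "wz": 0},
    {"grip": 0.05, "tx": 0, "ty": 0, "tz": 0, "wx": 0, "wy": 0, "wz": 0},
    {"grip": 0.05, "tx": 0, "ty": 0, "tz": 0, "wx": 0, "wy": 0, "wz": 0},
    {"grip": 0.05, "tx": 0, "ty": 0, "tz": 0, "wx": 0, "wy": 0, "wz": 0},
    {"grip": 0.05, "tx": 0, "ty": 0, "tz": 0, "wx": 0, "wy": 0, "wz": 0},
    {"grip": 0.05, "tx": 0, "ty": 0, "tz": 0, "wx": 0, "wy": 0, "wz": 0},
  ],
)

```text
clock: 22.25
tool_pos: [451.8, 190.2, 67.8]
tcp_rot: [0.634, 0.774, 0.001, -0.001]
ft_force: [-13.2, 5.0, 32.6]
gripper_width: 0.315
finger_force: 45.8
```

It jammed: the settled pose is 2 mm off in y. I'll back up and recentre.

>>> drive_tool(
  deltas=[
    {"grip": 0.05, "tx": 0, "ty": 0, "tz": -0.006, "wx": 0, "wy": 0, "wz": 0},
    {"grip": 0.05, "tx": 0, "ty": 0, "tz": -0.01, "wx": 0, "wy": 0, "wz": 0},
    {"grip": 0.05, "tx": 0, "ty": 0, "tz": -0.01, "wx": 0, "wy": 0, "wz": 0},
    {"grip": 0.05, "tx": 0, "ty": 0, "tz": 0, "wx": 0, "wy": 0, "wz": 0},
    {"grip": 0.05, "tx": 0, "ty": 0, "tz": 0, "wx": 0, "wy": 0, "wz": 0},
    {"grip": 0.05, "tx": 0, "ty": 0, "tz": 0, "wx": 0, "wy": 0, "wz": 0},
    {"grip": 0.05, "tx": 0, "ty": 0, "tz": 0, "wx": 0, "wy": 0, "wz": 0},
    {"grip": 0.05, "tx": 0, "ty": 0, "tz": 0, "wx": 0, "wy": 0, "wz": 0},
    {"grip": 0.05, "tx": 0, "ty": 0, "tz": 0, "wx": 0, "wy": 0, "wz": 0},
    {"grip": 0.05, "tx": 0, "ty": 0, "tz": 0, "wx": 0, "wy": 0, "wz": 0},
  ],
)

```text
clock: 23.08
tool_pos: [452.0, 188.7, 92.5]
tcp_rot: [0.634, 0.773, -0.0, 0.0]
ft_force: [-0.2, -0.4, -2.8]
gripper_width: 0.317
finger_force: 45.6
```

```bash
python3 look.py w9; python3 st.py
python3 - <<'E'
from rect import *
p,M,o=pose(); c=dict(np.load('w9.npz'))
# held print: lug/collar overlay & socket overlay
im=cv2.imread('pics/w9.png')
t=np.linspace(0,2*np.pi,90)
def circ(cx,cy,r,z,col):
    q=proj(c,np.c_[cx+r*np.cos(t),cy+r*np.sin(t),np.full(90,z)]).round().astype(np.int32); cv2.polylines(im,[q],True,col,1)
def box(z,hx,hy,col):
    P=[p+M@np.array([a,b,0]) for a,b in((-hx,-hy),(hx,-hy),(hx,hy),(-hx,hy))]
    P=np.array(P); P[:,2]=z; cv2.polylines(im,[proj(c,P).round().astype(np.int32)],True,col,1)
z0=p[2]-30.9
circ(p[0],p[1],25.5,z0+26,(255,0,255)); circ(451.1,192.5,37,46,(255,255,0)); box(z0+66,20,15,(0,0,255))
cv2.imwrite('pics/o9.png',cv2.resize(im[130:430,170:490],(800,750))[:600])
plan([451.1,192.5,93],1.772,1)
E
```

```text
23.1333 [452.1 188.7  92.5] 1.769 [-1.3   0.41  0.96  2.16 -0.48  0.8   0.16]
23.1333 [452.1 188.7  92.5] yaw 1.769 F [ 0.5  0.  -3.1] M [-0.    0.06  0.01] 0.314 45.6 [-1.3   0.41  0.96  2.16 -0.48  0.8   0.16]
{"tx": 0.0039, "ty": -0.0002, "tz": -0.00049, "wx": -0.00023, "wy": 0.00035, "wz": -0.0035}
turn 0.003 dist 3.9
```

View pics/o9.png

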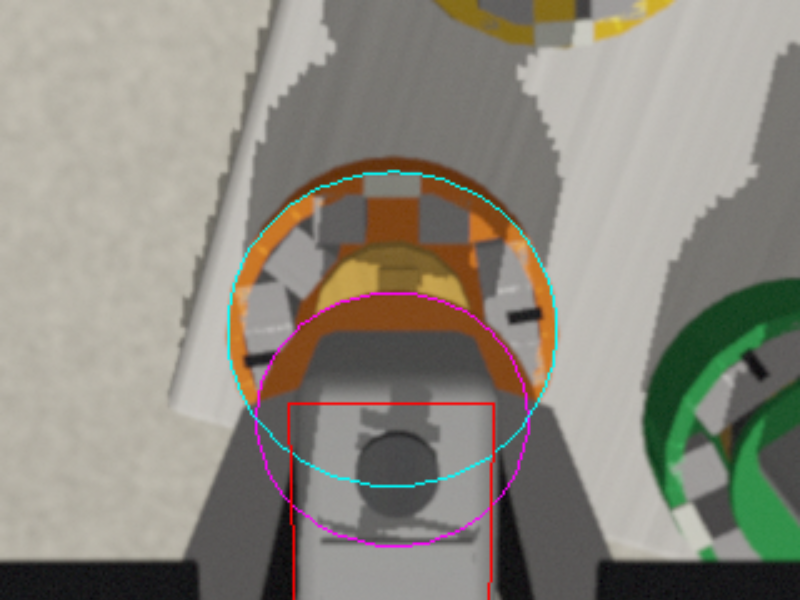

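The overlay shows the held collar coinciding with the model circle at the TCP, so the grasp is fine. The arm simply had not settled (3.8 mm off). Correct and settle.

>>> drive_tool(
  deltas=[
    {"grip": 0.05, "tx": 0.0038, "ty": 0, "tz": 0.01, "wx": 0, "wy": 0, "wz": 0},
    {"grip": 0.05, "tx": 0, "ty": 0, "tz": 0, "wx": 0, "wy": 0, "wz": 0},
    {"grip": 0.05, "tx": 0, "ty": 0, "tz": 0, "wx": 0, "wy": 0, "wz": 0},
    {"grip": 0.05, "tx": 0, "ty": 0, "tz": 0, "wx": 0, "wy": 0, "wz": 0},
    {"grip": 0.05, "tx": 0, "ty": 0, "tz": 0, "wx": 0, "wy": 0, "wz": 0},
    {"grip": 0.05, "tx": 0, "ty": 0, "tz": 0, "wx": 0, "wy": 0, "wz": 0},
    {"grip": 0.05, "tx": 0, "ty": 0, "tz": 0, "wx": 0, "wy": 0, "wz": 0},
    {"grip": 0.05, "tx": 0, "ty": 0, "tz": 0, "wx": 0, "wy": 0, "wz": 0},
    {"grip": 0.05, "tx": 0, "ty": 0, "tz": 0, "wx": 0, "wy": 0, "wz": 0},
    {"grip": 0.05, "tx": 0, "ty": 0, "tz": 0, "wx": 0, "wy": 0, "wz": 0},
  ],
)

```text
clock: 23.97
tool_pos: [451.3, 192.6, 82.7]
tcp_rot: [0.634, 0.773, 0.0, -0.0]
ft_force: [0.4, 0.6, -2.3]
gripper_width: 0.319
finger_force: 45.6
```

>>> drive_tool(
  deltas=[
    {"grip": 0.05, "tx": 0, "ty": 0, "tz": 0.004, "wx": 0, "wy": 0, "wz": 0},
    {"grip": 0.05, "tx": 0, "ty": 0, "tz": 0.004, "wx": 0, "wy": 0, "wz": 0},
    {"grip": 0.05, "tx": 0, "ty": 0, "tz": 0.004, "wx": 0, "wy": 0, "wz": 0},
    {"grip": 0.05, "tx": 0, "ty": 0, "tz": 0.003, "wx": 0, "wy": 0, "wz": 0},
    {"grip": 0.05, "tx": 0, "ty": 0, "tz": 0.0015, "wx": 0, "wy": 0, "wz": 0},
    {"grip": 0.05, "tx": 0, "ty": 0, "tz": 0, "wx": 0, "wy": 0, "wz": 0},
    {"grip": 0.05, "tx": 0, "ty": 0, "tz": 0, "wx": 0, "wy": 0, "wz": 0},
    {"grip": 0.05, "tx": 0, "ty": 0, "tz": 0, "wx": 0, "wy": 0, "wz": 0},
    {"grip": 0.05, "tx": 0, "ty": 0, "tz": 0, "wx": 0, "wy": 0, "wz": 0},
    {"grip": 0.05, "tx": 0, "ty": 0, "tz": 0, "wx": 0, "wy": 0, "wz": 0},
  ],
)

```text
clock: 24.8
tool_pos: [451.1, 192.7, 66.2]
tcp_rot: [0.634, 0.774, -0.0, -0.0]
ft_force: [-2.0, 3.3, -5.1]
gripper_width: 0.318
finger_force: 45.5
```

>>> drive_tool(
  deltas=[
    {"grip": 0.05, "tx": 0, "ty": 0, "tz": 0.003, "wx": 0, "wy": 0, "wz": 0},
    {"grip": 0.05, "tx": 0, "ty": 0, "tz": 0.003, "wx": 0, "wy": 0, "wz": 0},
    {"grip": 0.05, "tx": 0, "ty": 0, "tz": 0.0035, "wx": 0, "wy": 0, "wz": 0},
    {"grip": 0.05, "tx": 0, "ty": 0, "tz": 0, "wx": 0, "wy": 0, "wz": 0},
    {"grip": 0.05, "tx": 0, "ty": 0, "tz": 0, "wx": 0, "wy": 0, "wz": 0},
    {"grip": 0.05, "tx": 0, "ty": 0, "tz": 0, "wx": 0, "wy": 0, "wz": 0},
    {"grip": 0.05, "tx": 0, "ty": 0, "tz": 0, "wx": 0, "wy": 0, "wz": 0},
    {"grip": 0.05, "tx": 0, "ty": 0, "tz": 0, "wx": 0, "wy": 0, "wz": 0},
    {"grip": 0.05, "tx": 0, "ty": 0, "tz": 0, "wx": 0, "wy": 0, "wz": 0},
    {"grip": 0.05, "tx": 0, "ty": 0, "tz": 0, "wx": 0, "wy": 0, "wz": 0},
  ],
)

```text
clock: 25.63
tool_pos: [451.6, 192.8, 56.7]
tcp_rot: [0.634, 0.773, 0.0, -0.0]
ft_force: [-1.5, 4.9, 1.9]
gripper_width: 0.317
finger_force: 45.5
```

>>> drive_tool(
  deltas=[
    {"grip": 0.05, "tx": 0, "ty": 0, "tz": 0.002, "wx": 0, "wy": 0, "wz": 0},
    {"grip": 0.05, "tx": 0, "ty": 0, "tz": 0.002, "wx": 0, "wy": 0, "wz": 0},
    {"grip": 0.05, "tx": 0, "ty": 0, "tz": 0.001, "wx": 0, "wy": 0, "wz": 0},
    {"grip": 0.05, "tx": 0, "ty": 0, "tz": 0, "wx": 0, "wy": 0, "wz": 0},
    {"grip": 0.05, "tx": 0, "ty": 0, "tz": 0, "wx": 0, "wy": 0, "wz": 0},
    {"grip": 0.05, "tx": 0, "ty": 0, "tz": 0, "wx": 0, "wy": 0, "wz": 0},
    {"grip": 0.05, "tx": 0, "ty": 0, "tz": 0, "wx": 0, "wy": 0, "wz": 0},
    {"grip": 0.05, "tx": 0, "ty": 0, "tz": 0, "wx": 0, "wy": 0, "wz": 0},
    {"grip": 0.05, "tx": 0, "ty": 0, "tz": 0, "wx": 0, "wy": 0, "wz": 0},
    {"grip": 0.05, "tx": 0, "ty": 0, "tz": 0, "wx": 0, "wy": 0, "wz": 0},
  ],
  force=55,
)

```text
clock: 26.47
tool_pos: [451.7, 192.9, 52.1]
tcp_rot: [0.634, 0.773, 0.0, -0.0]
ft_force: [-5.3, 2.7, 17.2]
gripper_width: 0.318
finger_force: 55.7
```

At the hard stop. Ease off 1 mm and turn.

>>> drive_tool(
  deltas=[
    {"grip": 0.05, "tx": 0, "ty": 0, "tz": -0.0008, "wx": 0, "wy": 0, "wz": 0.05},
    {"grip": 0.05, "tx": 0, "ty": 0, "tz": 0, "wx": 0, "wy": 0, "wz": 0.1},
    {"grip": 0.05, "tx": 0, "ty": 0, "tz": 0, "wx": 0, "wy": 0, "wz": 0.1},
    {"grip": 0.05, "tx": 0, "ty": 0, "tz": 0, "wx": 0, "wy": 0, "wz": 0.1},
    {"grip": 0.05, "tx": 0, "ty": 0, "tz": 0, "wx": 0, "wy": 0, "wz": 0.1},
    {"grip": 0.05, "tx": 0, "ty": 0, "tz": 0, "wx": 0, "wy": 0, "wz": 0.1},
    {"grip": 0.05, "tx": 0, "ty": 0, "tz": 0, "wx": 0, "wy": 0, "wz": 0.1},
    {"grip": 0.05, "tx": 0, "ty": 0, "tz": 0, "wx": 0, "wy": 0, "wz": 0.1},
    {"grip": 0.05, "tx": 0, "ty": 0, "tz": 0, "wx": 0, "wy": 0, "wz": 0.1},
    {"grip": 0.05, "tx": 0, "ty": 0, "tz": 0, "wx": 0, "wy": 0, "wz": 0.1},
  ],
)

```text
clock: 27.3
tool_pos: [452.6, 193.3, 53.0]
tcp_rot: [0.918, 0.396, 0.001, 0.0]
ft_force: [-0.9, -0.2, -1.3]
gripper_width: 0.332
finger_force: 51.3
```

>>> drive_tool(
  deltas=[
    {"grip": 0.05, "tx": 0, "ty": 0, "tz": 0, "wx": 0, "wy": 0, "wz": 0.1},
    {"grip": 0.05, "tx": 0, "ty": 0, "tz": 0, "wx": 0, "wy": 0, "wz": 0.1},
    {"grip": 0.05, "tx": 0, "ty": 0, "tz": 0, "wx": 0, "wy": 0, "wz": 0.1},
    {"grip": 0.05, "tx": 0, "ty": 0, "tz": 0, "wx": 0, "wy": 0, "wz": 0.08},
    {"grip": 0.05, "tx": 0, "ty": 0, "tz": 0, "wx": 0, "wy": 0, "wz": 0.06},
    {"grip": 0.05, "tx": 0, "ty": 0, "tz": 0, "wx": 0, "wy": 0, "wz": 0.02},
    {"grip": 0.05, "tx": 0, "ty": 0, "tz": 0, "wx": 0, "wy": 0, "wz": 0},
    {"grip": 0.05, "tx": 0, "ty": 0, "tz": 0, "wx": 0, "wy": 0, "wz": 0},
    {"grip": 0.05, "tx": 0, "ty": 0, "tz": 0, "wx": 0, "wy": 0, "wz": 0},
    {"grip": 0.05, "tx": 0, "ty": 0, "tz": 0, "wx": 0, "wy": 0, "wz": 0},
  ],
)

```text
clock: 28.13
tool_pos: [452.5, 192.0, 52.8]
tcp_rot: [0.984, 0.179, 0.001, 0.001]
ft_force: [6.0, -2.0, -0.4]
gripper_width: 0.326
finger_force: 52.9
```

```bash
python3 st.py
```

```text
28.1333 [452.5 192.   52.8] yaw 0.36 F [ 6.  -2.  -0.4] M [-0.47 -1.82  0.09] 0.326 52.9 [-1.42  0.71  1.21  2.19 -0.9   0.89 -0.86]
```

>>> drive_tool(
  deltas=[
    {"grip": 0.05, "tx": 0, "ty": 0, "tz": 0, "wx": 0, "wy": 0, "wz": 0.03},
    {"grip": 0.5, "tx": 0, "ty": 0, "tz": 0, "wx": 0, "wy": 0, "wz": 0},
    {"grip": 0.6, "tx": 0, "ty": 0, "tz": 0, "wx": 0, "wy": 0, "wz": 0},
    {"grip": 0.6, "tx": 0, "ty": 0, "tz": 0, "wx": 0, "wy": 0, "wz": 0},
    {"grip": 0.6, "tx": 0, "ty": 0, "tz": -0.015, "wx": 0, "wy": 0, "wz": 0},
    {"grip": 0.6, "tx": 0, "ty": 0, "tz": -0.025, "wx": 0, "wy": 0, "wz": 0},
    {"grip": 0.6, "tx": 0, "ty": 0, "tz": -0.025, "wx": 0, "wy": 0, "wz": 0},
    {"grip": 0.6, "tx": 0, "ty": 0, "tz": -0.025, "wx": 0, "wy": 0, "wz": 0},
    {"grip": 0.6, "tx": 0, "ty": 0, "tz": -0.025, "wx": 0, "wy": 0, "wz": 0},
    {"grip": 0.6, "tx": 0, "ty": 0, "tz": -0.015, "wx": 0, "wy": 0, "wz": 0},
  ],
)

```text
clock: 28.97
tool_pos: [451.8, 192.1, 184.2]
tcp_rot: [0.986, 0.164, 0.0, -0.0]
ft_force: [0.5, 0.5, 1.0]
gripper_width: 0.606
finger_force: 0.0
```

```bash
python3 look.py w10
cat > chk.py <<'E'
import sys
from fit import *
# pose of a mounted print: fit template of block outline (grey region from network) over angle
def block(src,n,x,y,zt,region=None):
    im=rectify(src,x,y,90,90,zt,4); hsv=cv2.cvtColor(im,cv2.COLOR_BGR2HSV)
    g=cv2.GaussianBlur(cv2.cvtColor(im,cv2.COLOR_BGR2GRAY),(0,0),2).astype(float)
    gx,gy=cv2.Sobel(g,6,1,0),cv2.Sobel(g,6,0,1); mag=np.hypot(gx,gy)
    yy,xx=np.mgrid[:360,:360]; w=(np.hypot(xx-180,yy-180)<110)
    a=np.degrees(np.arctan2(-gy,gx))%90; h=np.zeros(90)
    np.add.at(h,a[w].astype(int),mag[w]); h=cv2.GaussianBlur(np.r_[h,h,h][None],(0,0),2)[0,90:180]
    return int(np.argmax(h)),h.max()/np.median(h)
if __name__=='__main__':
    s,n,x,y,zc=sys.argv[1:6]; x,y,zc=map(float,(x,y,zc))
    print('collar',collar(s,n,x,y,z=zc+26,w=64),'edge angle mod 90',[block(s,n,x,y,zc+z) for z in(30,66)])
E
python3 chk.py w10 orange 451.1 192.5 31; python3 chk.py w6 green 555.6 182.7 31
python3 - <<'E'
from h import *
bot.get_image('wrist')
c=cam('wrist')
for l,z in(('print_orange',31),('print_green',31)): print(l,[(round(d['confidence'],2),ground(c,d['pixel'],z)[0].round(1)) for d in bot.place_of('wrist',l)])
E
```

```text
29.0167 [452.6 192.4 185.9] 0.329 [-1.6   0.41  1.36  2.08 -0.48  1.03 -1.24]
collar (array([451.86251818, 190.85349514]), np.int64(-3235)) edge angle mod 90 [(21, np.float64(4.414245361608989)), (21, np.float64(3.7471666424485175))]
collar (array([556.37162677, 183.24635927]), np.int64(-713)) edge angle mod 90 [(47, np.float64(5.849510686241661)), (47, np.float64(4.104025283286647))]
print_orange [(0.76, array([448.8, 191.8,  31. ])), (0.28, array([566.7, 284.7,  31. ]))]
print_green [(0.94, array([553.7, 182.6,  31. ]))]
```

Orange's block is at 21°, the locked direction. Now yellow.

Run:
```python
from h import *
plan([512.4,-350.6,200],1.98,16)
```

```text
{"tx": -0.00737, "ty": 0.03339, "tz": -0.00117, "wx": -0.00166, "wy": 0.00042, "wz": -0.10311}
{"tx": -0.01077, "ty": 0.03245, "tz": -0.00112, "wz": -0.10311}
{"tx": -0.01405, "ty": 0.03117, "tz": -0.00112, "wz": -0.10311}
{"tx": -0.01718, "ty": 0.02956, "tz": -0.00112, "wz": -0.10311}
{"tx": -0.02014, "ty": 0.02764, "tz": -0.00112, "wz": -0.10311}
{"tx": -0.02287, "ty": 0.02542, "tz": -0.00112, "wz": -0.10311}
{"tx": -0.02537, "ty": 0.02293, "tz": -0.00112, "wz": -0.10311}
{"tx": -0.02759, "ty": 0.02019, "tz": -0.00112, "wz": -0.10311}
{"tx": -0.02952, "ty": 0.01725, "tz": -0.00112, "wz": -0.10311}
{"tx": -0.03114, "ty": 0.01412, "tz": -0.00112, "wz": -0.10311}
{"tx": -0.03243, "ty": 0.01084, "tz": -0.00112, "wz": -0.10311}
{"tx": -0.03337, "ty": 0.00744, "tz": -0.00112, "wz": -0.10311}
{"tx": -0.03396, "ty": 0.00397, "tz": -0.00112, "wz": -0.10311}
{"tx": -0.03419, "ty": 0.00045, "tz": -0.00112, "wz": -0.10311}
{"tx": -0.03405, "ty": -0.00307, "tz": -0.00112, "wz": -0.10311}
{"tx": -0.03356, "ty": -0.00656, "tz": -0.00112, "wz": -0.10311}
turn 1.65 dist 547.4
```

>>> drive_tool(
  deltas=[
    {"grip": 0.8, "tx": -0.0074, "ty": 0.0334, "tz": -0.0011, "wx": 0, "wy": 0, "wz": -0.1031},
    {"grip": 0.8, "tx": -0.0108, "ty": 0.0325, "tz": -0.0011, "wx": 0, "wy": 0, "wz": -0.1031},
    {"grip": 0.8, "tx": -0.0141, "ty": 0.0312, "tz": -0.0011, "wx": 0, "wy": 0, "wz": -0.1031},
    {"grip": 0.8, "tx": -0.0172, "ty": 0.0296, "tz": -0.0011, "wx": 0, "wy": 0, "wz": -0.1031},
    {"grip": 0.8, "tx": -0.0201, "ty": 0.0276, "tz": -0.0011, "wx": 0, "wy": 0, "wz": -0.1031},
    {"grip": 0.8, "tx": -0.0229, "ty": 0.0254, "tz": -0.0011, "wx": 0, "wy": 0, "wz": -0.1031},
    {"grip": 0.8, "tx": -0.0254, "ty": 0.0229, "tz": -0.0011, "wx": 0, "wy": 0, "wz": -0.1031},
    {"grip": 0.8, "tx": -0.0276, "ty": 0.0202, "tz": -0.0011, "wx": 0, "wy": 0, "wz": -0.1031},
    {"grip": 0.8, "tx": -0.0295, "ty": 0.0173, "tz": -0.0011, "wx": 0, "wy": 0, "wz": -0.1031},
    {"grip": 0.8, "tx": -0.0311, "ty": 0.0141, "tz": -0.0011, "wx": 0, "wy": 0, "wz": -0.1031},
  ],
)

```text
clock: 30.0
tool_pos: [487.8, -146.4, 191.9]
tcp_rot: [0.778, 0.628, -0.001, -0.001]
ft_force: [0.8, 0.8, -0.1]
gripper_width: 0.802
finger_force: 0.0
```

>>> drive_tool(
  deltas=[
    {"grip": 0.8, "tx": -0.0324, "ty": 0.0108, "tz": -0.0011, "wx": 0, "wy": 0, "wz": -0.1031},
    {"grip": 0.8, "tx": -0.0334, "ty": 0.0074, "tz": -0.0011, "wx": 0, "wy": 0, "wz": -0.1031},
    {"grip": 0.8, "tx": -0.034, "ty": 0.004, "tz": -0.0011, "wx": 0, "wy": 0, "wz": -0.1031},
    {"grip": 0.8, "tx": -0.0342, "ty": 0.0005, "tz": -0.0011, "wx": 0, "wy": 0, "wz": -0.1031},
    {"grip": 0.8, "tx": -0.0341, "ty": -0.0031, "tz": -0.0011, "wx": 0, "wy": 0, "wz": -0.1031},
    {"grip": 0.8, "tx": -0.0336, "ty": -0.0066, "tz": -0.0011, "wx": 0, "wy": 0, "wz": -0.1031},
    {"grip": 0.8, "tx": 0, "ty": 0, "tz": 0, "wx": 0, "wy": 0, "wz": 0},
    {"grip": 0.8, "tx": 0, "ty": 0, "tz": 0, "wx": 0, "wy": 0, "wz": 0},
    {"grip": 0.8, "tx": 0, "ty": 0, "tz": 0, "wx": 0, "wy": 0, "wz": 0},
    {"grip": 0.8, "tx": 0, "ty": 0, "tz": 0, "wx": 0, "wy": 0, "wz": 0},
  ],
)

```text
clock: 30.83
tool_pos: [510.2, -347.8, 198.8]
tcp_rot: [0.552, 0.834, 0.0, -0.001]
ft_force: [-0.1, 0.9, -0.5]
gripper_width: 0.799
finger_force: 0.0
```

```bash
python3 look.py w11;  python3 fit.py w11 yellow,512,-351 blue,550,-220
python3 - <<'E'
from chk import *
print([block('w11','yellow',512.4,-350.6,z) for z in (26,66)],[block('w11','blue',550,-220.3,z) for z in (26,66)])
E
```

```text
30.8833 [ 510.4 -347.7  199.2] 1.973 [-0.11  0.44  0.81  1.78 -0.35  1.08  1.22]
yellow [ 512.34047536 -351.14460444] 2349
blue [ 549.5290932  -220.98677582] 2228
[(25, np.float64(2.0491692148922476)), (25, np.float64(2.325277260653799))] [(37, np.float64(2.765367670168098)), (37, np.float64(3.567876514549009))]
```

>>> drive_tool(
  deltas=[
    {"grip": 0.8, "tx": -0.0037, "ty": 0.0005, "tz": 0.018, "wx": 0, "wy": 0, "wz": -0.02},
    {"grip": 0.8, "tx": 0, "ty": 0, "tz": 0.018, "wx": 0, "wy": 0, "wz": 0},
    {"grip": 0.8, "tx": 0, "ty": 0, "tz": 0.018, "wx": 0, "wy": 0, "wz": 0},
    {"grip": 0.8, "tx": 0, "ty": 0, "tz": 0.018, "wx": 0, "wy": 0, "wz": 0},
    {"grip": 0.8, "tx": 0, "ty": 0, "tz": 0.018, "wx": 0, "wy": 0, "wz": 0},
    {"grip": 0.8, "tx": 0, "ty": 0, "tz": 0.018, "wx": 0, "wy": 0, "wz": 0},
    {"grip": 0.8, "tx": 0, "ty": 0, "tz": 0.018, "wx": 0, "wy": 0, "wz": 0},
    {"grip": 0.8, "tx": 0, "ty": 0, "tz": 0.018, "wx": 0, "wy": 0, "wz": 0},
    {"grip": 0.8, "tx": 0, "ty": 0, "tz": 0.016, "wx": 0, "wy": 0, "wz": 0},
    {"grip": 0.8, "tx": 0, "ty": 0, "tz": 0.008, "wx": 0, "wy": 0, "wz": 0},
  ],
)

```text
clock: 31.72
tool_pos: [512.0, -350.4, 30.2]
tcp_rot: [0.543, 0.84, 0.0, -0.001]
ft_force: [-0.8, 0.6, -0.2]
gripper_width: 0.796
finger_force: 0.0
```

>>> drive_tool(
  deltas=[
    {"grip": 0.8, "tx": 0, "ty": 0, "tz": 0, "wx": 0, "wy": 0, "wz": 0},
    {"grip": 0.8, "tx": 0, "ty": 0, "tz": 0, "wx": 0, "wy": 0, "wz": 0},
    {"grip": 0.8, "tx": 0, "ty": 0, "tz": 0, "wx": 0, "wy": 0, "wz": 0},
    {"grip": 0.8, "tx": 0, "ty": 0, "tz": 0, "wx": 0, "wy": 0, "wz": 0},
    {"grip": 0.5, "tx": 0, "ty": 0, "tz": 0, "wx": 0, "wy": 0, "wz": 0},
    {"grip": 0.5, "tx": 0, "ty": 0, "tz": 0, "wx": 0, "wy": 0, "wz": 0},
    {"grip": 0.5, "tx": 0, "ty": 0, "tz": 0, "wx": 0, "wy": 0, "wz": 0},
    {"grip": 0.5, "tx": 0, "ty": 0, "tz": 0, "wx": 0, "wy": 0, "wz": 0},
    {"grip": 0.5, "tx": 0, "ty": 0, "tz": 0, "wx": 0, "wy": 0, "wz": 0},
    {"grip": 0.5, "tx": 0, "ty": 0, "tz": 0, "wx": 0, "wy": 0, "wz": 0},
  ],
)

```text
clock: 32.55
tool_pos: [512.1, -352.6, 32.1]
tcp_rot: [0.544, 0.839, -0.0, 0.0]
ft_force: [0.3, 0.5, -0.9]
gripper_width: 0.5
finger_force: 0.0
```

>>> drive_tool(
  deltas=[
    {"grip": 0.5, "tx": 0.0015, "ty": 0.0006, "tz": 0.001, "wx": 0, "wy": 0, "wz": 0},
    {"grip": 0.5, "tx": 0, "ty": 0, "tz": 0, "wx": 0, "wy": 0, "wz": 0},
    {"grip": 0.25, "tx": 0, "ty": 0, "tz": 0, "wx": 0, "wy": 0, "wz": 0},
    {"grip": 0.25, "tx": 0, "ty": 0, "tz": 0, "wx": 0, "wy": 0, "wz": 0},
    {"grip": 0.2, "tx": 0, "ty": 0, "tz": 0, "wx": 0, "wy": 0, "wz": 0},
    {"grip": 0.05, "tx": 0, "ty": 0, "tz": 0, "wx": 0, "wy": 0, "wz": 0},
    {"grip": 0.05, "tx": 0, "ty": 0, "tz": 0, "wx": 0, "wy": 0, "wz": 0},
    {"grip": 0.05, "tx": 0, "ty": 0, "tz": 0, "wx": 0, "wy": 0, "wz": 0},
    {"grip": 0.05, "tx": 0, "ty": 0, "tz": 0, "wx": 0, "wy": 0, "wz": 0},
    {"grip": 0.05, "tx": 0, "ty": 0, "tz": 0, "wx": 0, "wy": 0, "wz": 0},
  ],
)

```text
clock: 33.38
tool_pos: [512.0, -350.9, 31.0]
tcp_rot: [0.544, 0.839, -0.0, -0.0]
ft_force: [0.4, -0.4, -2.3]
gripper_width: 0.418
finger_force: 54.6
```

```bash
python3 st.py
python3 - <<'E'
from h import *
p,M,o=pose(); plan([464.1,297.6,162],1.831,17,start=([p[0],p[1],162],M))
E
```

```text
33.3833 [ 512.  -350.9   31. ] yaw 1.992 F [ 0.4 -0.4 -2.3] M [-0.04  0.02  0.  ] 0.418 54.6 [ 0.02  0.64  0.65  1.89 -0.53  0.79  1.38]
{"tx": 0.03597, "ty": 0.01301, "wx": -6e-05, "wz": 0.00945}
{"tx": 0.03609, "ty": 0.01267, "wz": 0.00945}
{"tx": 0.03621, "ty": 0.01233, "wz": 0.00945}
{"tx": 0.03633, "ty": 0.01199, "wz": 0.00945}
{"tx": 0.03644, "ty": 0.01164, "wz": 0.00945}
{"tx": 0.03655, "ty": 0.0113, "wz": 0.00945}
{"tx": 0.03665, "ty": 0.01095, "wz": 0.00945}
{"tx": 0.03675, "ty": 0.01061, "wz": 0.00945}
{"tx": 0.03685, "ty": 0.01026, "wz": 0.00945}
{"tx": 0.03695, "ty": 0.00991, "wz": 0.00945}
{"tx": 0.03704, "ty": 0.00956, "wz": 0.00945}
{"tx": 0.03713, "ty": 0.00921, "wz": 0.00945}
{"tx": 0.03721, "ty": 0.00886, "wz": 0.00945}
{"tx": 0.0373, "ty": 0.00851, "wz": 0.00945}
{"tx": 0.03737, "ty": 0.00815, "wz": 0.00945}
{"tx": 0.03745, "ty": 0.0078, "wz": 0.00945}
{"tx": 0.03752, "ty": 0.00744, "wz": 0.00945}
turn -0.161 dist 650.3
```

The opening is 39 mm, so yellow is gripped across its long side: its x axis is at yaw − π/2. I'll insert at yaw 3.402 and lock at 2.002.

Run:
```python
from h import *
p,M,o=pose(); plan([464.1,297.6,162],3.402,16,start=([p[0],p[1],162],M))
```

```text
{"tx": 0.03822, "ty": 0.01383, "wx": -6e-05, "wz": -0.08814}
{"tx": 0.03685, "ty": 0.01714, "wz": -0.08814}
{"tx": 0.0352, "ty": 0.02031, "wz": -0.08814}
{"tx": 0.03328, "ty": 0.02333, "wz": -0.08814}
{"tx": 0.03109, "ty": 0.02617, "wz": -0.08814}
{"tx": 0.02867, "ty": 0.02881, "wz": -0.08814}
{"tx": 0.02602, "ty": 0.03122, "wz": -0.08814}
{"tx": 0.02317, "ty": 0.03339, "wz": -0.08814}
{"tx": 0.02014, "ty": 0.0353, "wz": -0.08814}
{"tx": 0.01696, "ty": 0.03694, "wz": -0.08814}
{"tx": 0.01364, "ty": 0.03829, "wz": -0.08814}
{"tx": 0.01022, "ty": 0.03934, "wz": -0.08814}
{"tx": 0.00671, "ty": 0.04009, "wz": -0.08814}
{"tx": 0.00316, "ty": 0.04052, "wz": -0.08814}
{"tx": -0.00042, "ty": 0.04064, "wz": -0.08814}
{"tx": -0.004, "ty": 0.04045, "wz": -0.08814}
turn 1.41 dist 650.3
```

>>> drive_tool(
  deltas=[
    {"grip": 0.05, "tx": 0, "ty": 0, "tz": -0.006, "wx": 0, "wy": 0, "wz": 0},
    {"grip": 0.05, "tx": 0, "ty": 0, "tz": -0.02, "wx": 0, "wy": 0, "wz": 0},
    {"grip": 0.05, "tx": 0, "ty": 0, "tz": -0.025, "wx": 0, "wy": 0, "wz": 0},
    {"grip": 0.05, "tx": 0, "ty": 0, "tz": -0.025, "wx": 0, "wy": 0, "wz": 0},
    {"grip": 0.05, "tx": 0, "ty": 0, "tz": -0.025, "wx": 0, "wy": 0, "wz": 0},
    {"grip": 0.05, "tx": 0, "ty": 0, "tz": -0.02, "wx": 0, "wy": 0, "wz": 0},
    {"grip": 0.05, "tx": 0, "ty": 0, "tz": -0.01, "wx": 0, "wy": 0, "wz": 0},
    {"grip": 0.05, "tx": 0, "ty": 0, "tz": 0, "wx": 0, "wy": 0, "wz": 0},
    {"grip": 0.05, "tx": 0, "ty": 0, "tz": 0, "wx": 0, "wy": 0, "wz": 0},
    {"grip": 0.05, "tx": 0, "ty": 0, "tz": 0, "wx": 0, "wy": 0, "wz": 0},
  ],
)

```text
clock: 34.22
tool_pos: [511.6, -350.4, 160.8]
tcp_rot: [0.544, 0.839, -0.0, -0.001]
ft_force: [0.0, 0.3, -2.4]
gripper_width: 0.42
finger_force: 54.6
```

>>> drive_tool(
  deltas=[
    {"grip": 0.05, "tx": 0.0382, "ty": 0.0138, "tz": 0, "wx": 0, "wy": 0, "wz": -0.0881},
    {"grip": 0.05, "tx": 0.0369, "ty": 0.0171, "tz": 0, "wx": 0, "wy": 0, "wz": -0.0881},
    {"grip": 0.05, "tx": 0.0352, "ty": 0.0203, "tz": 0, "wx": 0, "wy": 0, "wz": -0.0881},
    {"grip": 0.05, "tx": 0.0333, "ty": 0.0233, "tz": 0, "wx": 0, "wy": 0, "wz": -0.0881},
    {"grip": 0.05, "tx": 0.0311, "ty": 0.0262, "tz": 0, "wx": 0, "wy": 0, "wz": -0.0881},
    {"grip": 0.05, "tx": 0.0287, "ty": 0.0288, "tz": 0, "wx": 0, "wy": 0, "wz": -0.0881},
    {"grip": 0.05, "tx": 0.026, "ty": 0.0312, "tz": 0, "wx": 0, "wy": 0, "wz": -0.0881},
    {"grip": 0.05, "tx": 0.0232, "ty": 0.0334, "tz": 0, "wx": 0, "wy": 0, "wz": -0.0881},
    {"grip": 0.05, "tx": 0.0201, "ty": 0.0353, "tz": 0, "wx": 0, "wy": 0, "wz": -0.0881},
    {"grip": 0.05, "tx": 0.017, "ty": 0.0369, "tz": 0, "wx": 0, "wy": 0, "wz": -0.0881},
  ],
)

```text
clock: 35.05
tool_pos: [480.8, 56.2, 161.2]
tcp_rot: [0.132, 0.991, -0.0, -0.001]
ft_force: [1.1, -0.1, -1.8]
gripper_width: 0.423
finger_force: 54.6
```

>>> drive_tool(
  deltas=[
    {"grip": 0.05, "tx": 0.0136, "ty": 0.0383, "tz": 0, "wx": 0, "wy": 0, "wz": -0.0881},
    {"grip": 0.05, "tx": 0.0102, "ty": 0.0393, "tz": 0, "wx": 0, "wy": 0, "wz": -0.0881},
    {"grip": 0.05, "tx": 0.0067, "ty": 0.0401, "tz": 0, "wx": 0, "wy": 0, "wz": -0.0881},
    {"grip": 0.05, "tx": 0.0032, "ty": 0.0405, "tz": 0, "wx": 0, "wy": 0, "wz": -0.0881},
    {"grip": 0.05, "tx": -0.0004, "ty": 0.0406, "tz": 0, "wx": 0, "wy": 0, "wz": -0.0881},
    {"grip": 0.05, "tx": -0.004, "ty": 0.0404, "tz": 0, "wx": 0, "wy": 0, "wz": -0.0881},
    {"grip": 0.05, "tx": 0, "ty": 0, "tz": 0, "wx": 0, "wy": 0, "wz": 0},
    {"grip": 0.05, "tx": 0, "ty": 0, "tz": 0, "wx": 0, "wy": 0, "wz": 0},
    {"grip": 0.05, "tx": 0, "ty": 0, "tz": 0, "wx": 0, "wy": 0, "wz": 0},
    {"grip": 0.05, "tx": 0, "ty": 0, "tz": 0, "wx": 0, "wy": 0, "wz": 0},
  ],
)

```text
clock: 35.88
tool_pos: [464.2, 296.0, 161.3]
tcp_rot: [-0.128, 0.992, -0.001, -0.001]
ft_force: [0.9, -0.0, -1.9]
gripper_width: 0.423
finger_force: 54.6
```

>>> drive_tool(
  deltas=[
    {"grip": 0.05, "tx": 0, "ty": 0, "tz": 0, "wx": 0, "wy": 0, "wz": 0},
    {"grip": 0.05, "tx": 0, "ty": 0, "tz": 0, "wx": 0, "wy": 0, "wz": 0},
    {"grip": 0.05, "tx": 0, "ty": 0, "tz": 0, "wx": 0, "wy": 0, "wz": 0},
    {"grip": 0.05, "tx": 0, "ty": 0, "tz": 0, "wx": 0, "wy": 0, "wz": 0},
    {"grip": 0.05, "tx": 0, "ty": 0, "tz": 0, "wx": 0, "wy": 0, "wz": 0},
    {"grip": 0.05, "tx": 0, "ty": 0, "tz": 0, "wx": 0, "wy": 0, "wz": 0},
    {"grip": 0.05, "tx": 0, "ty": 0, "tz": 0, "wx": 0, "wy": 0, "wz": 0},
    {"grip": 0.05, "tx": 0, "ty": 0, "tz": 0, "wx": 0, "wy": 0, "wz": 0},
    {"grip": 0.05, "tx": 0, "ty": 0, "tz": 0, "wx": 0, "wy": 0, "wz": 0},
    {"grip": 0.05, "tx": 0, "ty": 0, "tz": 0, "wx": 0, "wy": 0, "wz": 0},
  ],
)

```text
clock: 36.72
tool_pos: [464.2, 297.4, 162.0]
tcp_rot: [-0.129, 0.992, -0.0, -0.0]
ft_force: [0.2, 0.2, -2.4]
gripper_width: 0.425
finger_force: 54.6
```

```bash
python3 look.py w12; python3 held.py w12 yellow 31; python3 sock.py w12 yellow blue;  python3 - <<'E'
from h import *
plan([464.1,297.6,83],3.402,1)
E
```

```text
36.7667 [464.2 297.4 162. ] -2.882 [-0.95  0.28  0.31  1.94 -0.11  0.94  1.25]
collar [448.7 292.4] 1283 minus tcp [-15.5  -5. ]
w12 yellow [463.9 297.5] 6631.0
w12 blue [567.8 286.8] 736.0
{"ty": 0.00018, "tz": 0.07898, "wx": -0.0001, "wy": -6e-05, "wz": -0.00067}
turn 0.001 dist 79.0
```

>>> drive_tool(
  deltas=[
    {"grip": 0.05, "tx": 0, "ty": 0, "tz": 0.015, "wx": 0, "wy": 0, "wz": 0},
    {"grip": 0.05, "tx": 0, "ty": 0, "tz": 0.02, "wx": 0, "wy": 0, "wz": 0},
    {"grip": 0.05, "tx": 0, "ty": 0, "tz": 0.02, "wx": 0, "wy": 0, "wz": 0},
    {"grip": 0.05, "tx": 0, "ty": 0, "tz": 0.015, "wx": 0, "wy": 0, "wz": 0},
    {"grip": 0.05, "tx": 0, "ty": 0, "tz": 0.01, "wx": 0, "wy": 0, "wz": 0},
    {"grip": 0.05, "tx": 0, "ty": 0, "tz": 0, "wx": 0, "wy": 0, "wz": 0},
    {"grip": 0.05, "tx": 0, "ty": 0, "tz": 0, "wx": 0, "wy": 0, "wz": 0},
    {"grip": 0.05, "tx": 0, "ty": 0, "tz": 0, "wx": 0, "wy": 0, "wz": 0},
    {"grip": 0.05, "tx": 0, "ty": 0, "tz": 0, "wx": 0, "wy": 0, "wz": 0},
    {"grip": 0.05, "tx": 0, "ty": 0, "tz": 0, "wx": 0, "wy": 0, "wz": 0},
  ],
)

```text
clock: 37.6
tool_pos: [464.6, 297.7, 82.8]
tcp_rot: [-0.129, 0.992, 0.0, 0.001]
ft_force: [-0.2, -0.5, -1.6]
gripper_width: 0.421
finger_force: 54.6
```

>>> drive_tool(
  deltas=[
    {"grip": 0.05, "tx": 0, "ty": 0, "tz": 0, "wx": 0, "wy": 0, "wz": 0},
    {"grip": 0.05, "tx": 0, "ty": 0, "tz": 0.004, "wx": 0, "wy": 0, "wz": 0},
    {"grip": 0.05, "tx": 0, "ty": 0, "tz": 0.004, "wx": 0, "wy": 0, "wz": 0},
    {"grip": 0.05, "tx": 0, "ty": 0, "tz": 0.004, "wx": 0, "wy": 0, "wz": 0},
    {"grip": 0.05, "tx": 0, "ty": 0, "tz": 0.003, "wx": 0, "wy": 0, "wz": 0},
    {"grip": 0.05, "tx": 0, "ty": 0, "tz": 0.001, "wx": 0, "wy": 0, "wz": 0},
    {"grip": 0.05, "tx": 0, "ty": 0, "tz": 0, "wx": 0, "wy": 0, "wz": 0},
    {"grip": 0.05, "tx": 0, "ty": 0, "tz": 0, "wx": 0, "wy": 0, "wz": 0},
    {"grip": 0.05, "tx": 0, "ty": 0, "tz": 0, "wx": 0, "wy": 0, "wz": 0},
    {"grip": 0.05, "tx": 0, "ty": 0, "tz": 0, "wx": 0, "wy": 0, "wz": 0},
  ],
)

```text
clock: 38.43
tool_pos: [464.0, 297.2, 65.9]
tcp_rot: [-0.129, 0.992, -0.0, -0.0]
ft_force: [-1.5, -1.1, -2.5]
gripper_width: 0.418
finger_force: 55.0
```

Free entry. Push and turn.

>>> drive_tool(
  deltas=[
    {"grip": 0.05, "tx": 0, "ty": 0, "tz": 0.003, "wx": 0, "wy": 0, "wz": 0},
    {"grip": 0.05, "tx": 0, "ty": 0, "tz": 0.003, "wx": 0, "wy": 0, "wz": 0},
    {"grip": 0.05, "tx": 0, "ty": 0, "tz": 0.0035, "wx": 0, "wy": 0, "wz": 0},
    {"grip": 0.05, "tx": 0, "ty": 0, "tz": 0, "wx": 0, "wy": 0, "wz": 0},
    {"grip": 0.05, "tx": 0, "ty": 0, "tz": 0, "wx": 0, "wy": 0, "wz": 0},
    {"grip": 0.05, "tx": 0, "ty": 0, "tz": 0, "wx": 0, "wy": 0, "wz": 0},
    {"grip": 0.05, "tx": 0, "ty": 0, "tz": 0, "wx": 0, "wy": 0, "wz": 0.1},
    {"grip": 0.05, "tx": 0, "ty": 0, "tz": 0, "wx": 0, "wy": 0, "wz": 0.1},
    {"grip": 0.05, "tx": 0, "ty": 0, "tz": 0, "wx": 0, "wy": 0, "wz": 0.1},
    {"grip": 0.05, "tx": 0, "ty": 0, "tz": 0, "wx": 0, "wy": 0, "wz": 0.1},
  ],
)

```text
clock: 39.27
tool_pos: [464.2, 297.7, 56.8]
tcp_rot: [0.072, 0.997, 0.0, -0.0]
ft_force: [-5.5, -1.5, 10.0]
gripper_width: 0.42
finger_force: 55.0
```

>>> drive_tool(
  deltas=[
    {"grip": 0.05, "tx": 0, "ty": 0, "tz": 0, "wx": 0, "wy": 0, "wz": 0.1},
    {"grip": 0.05, "tx": 0, "ty": 0, "tz": 0, "wx": 0, "wy": 0, "wz": 0.1},
    {"grip": 0.05, "tx": 0, "ty": 0, "tz": 0, "wx": 0, "wy": 0, "wz": 0.1},
    {"grip": 0.05, "tx": 0, "ty": 0, "tz": 0, "wx": 0, "wy": 0, "wz": 0.1},
    {"grip": 0.05, "tx": 0, "ty": 0, "tz": 0, "wx": 0, "wy": 0, "wz": 0.1},
    {"grip": 0.05, "tx": 0, "ty": 0, "tz": 0, "wx": 0, "wy": 0, "wz": 0.1},
    {"grip": 0.05, "tx": 0, "ty": 0, "tz": 0, "wx": 0, "wy": 0, "wz": 0.1},
    {"grip": 0.05, "tx": 0, "ty": 0, "tz": 0, "wx": 0, "wy": 0, "wz": 0.1},
    {"grip": 0.05, "tx": 0, "ty": 0, "tz": 0, "wx": 0, "wy": 0, "wz": 0.1},
    {"grip": 0.05, "tx": 0, "ty": 0, "tz": 0, "wx": 0, "wy": 0, "wz": 0.1},
  ],
)

```text
clock: 40.1
tool_pos: [464.8, 297.9, 57.0]
tcp_rot: [0.542, 0.841, 0.001, 0.0]
ft_force: [-3.4, -2.3, 9.3]
gripper_width: 0.419
finger_force: 55.0
```

```bash
python3 st.py
```

```text
40.1 [464.8 297.9  57. ] yaw 1.997 F [-3.4 -2.3  9.3] M [-0.25  0.83  0.13] 0.419 55.0 [-1.19  0.49  0.64  2.04 -0.42  0.75  0.14]
```

Turned fully. Spring up, then release and lift.

>>> drive_tool(
  deltas=[
    {"grip": 0.05, "tx": 0, "ty": 0, "tz": 0, "wx": 0, "wy": 0, "wz": 0.03},
    {"grip": 0.05, "tx": 0, "ty": 0, "tz": -0.002, "wx": 0, "wy": 0, "wz": 0},
    {"grip": 0.05, "tx": 0, "ty": 0, "tz": -0.002, "wx": 0, "wy": 0, "wz": 0},
    {"grip": 0.05, "tx": 0, "ty": 0, "tz": -0.001, "wx": 0, "wy": 0, "wz": 0},
    {"grip": 0.05, "tx": 0, "ty": 0, "tz": 0, "wx": 0, "wy": 0, "wz": 0},
    {"grip": 0.05, "tx": 0, "ty": 0, "tz": 0, "wx": 0, "wy": 0, "wz": 0},
    {"grip": 0.05, "tx": 0, "ty": 0, "tz": 0, "wx": 0, "wy": 0, "wz": 0},
    {"grip": 0.05, "tx": 0, "ty": 0, "tz": 0, "wx": 0, "wy": 0, "wz": 0},
    {"grip": 0.05, "tx": 0, "ty": 0, "tz": 0, "wx": 0, "wy": 0, "wz": 0},
    {"grip": 0.05, "tx": 0, "ty": 0, "tz": 0, "wx": 0, "wy": 0, "wz": 0},
  ],
)

```text
clock: 40.93
tool_pos: [464.7, 298.1, 61.5]
tcp_rot: [0.552, 0.834, 0.001, 0.0]
ft_force: [2.9, 4.7, -6.2]
gripper_width: 0.422
finger_force: 55.0
```

>>> drive_tool(
  deltas=[
    {"grip": 0.65, "tx": 0, "ty": 0, "tz": 0, "wx": 0, "wy": 0, "wz": 0},
    {"grip": 0.65, "tx": 0, "ty": 0, "tz": 0, "wx": 0, "wy": 0, "wz": 0},
    {"grip": 0.65, "tx": 0, "ty": 0, "tz": 0, "wx": 0, "wy": 0, "wz": 0},
    {"grip": 0.65, "tx": 0, "ty": 0, "tz": -0.015, "wx": 0, "wy": 0, "wz": 0},
    {"grip": 0.65, "tx": 0, "ty": 0, "tz": -0.025, "wx": 0, "wy": 0, "wz": 0},
    {"grip": 0.65, "tx": 0, "ty": 0, "tz": -0.025, "wx": 0, "wy": 0, "wz": 0},
    {"grip": 0.65, "tx": 0, "ty": 0, "tz": -0.025, "wx": 0, "wy": 0, "wz": 0},
    {"grip": 0.65, "tx": 0, "ty": 0, "tz": -0.025, "wx": 0, "wy": 0, "wz": 0},
    {"grip": 0.65, "tx": 0, "ty": 0, "tz": -0.015, "wx": 0, "wy": 0, "wz": 0},
    {"grip": 0.65, "tx": 0, "ty": 0, "tz": 0, "wx": 0, "wy": 0, "wz": 0},
  ],
)

```text
clock: 41.77
tool_pos: [465.5, 298.0, 194.4]
tcp_rot: [0.552, 0.834, 0.002, 0.0]
ft_force: [0.2, -0.1, -0.2]
gripper_width: 0.652
finger_force: 0.0
```

```bash
python3 look.py w13; python3 sock.py w13 blue
python3 - <<'E'
from chk import *
print([block('w13','yellow',464.1,297.6,z) for z in (57,97)])
plan([550,-220.5,200],np.pi-np.radians(49.5),15)
E
```

```text
41.8167 [464.7 297.9 192.7] 1.971 [-1.32  0.3   0.78  1.93 -0.25  1.01 -0.03]
w13 blue [569.3 285.7] 6335.0
[(24, np.float64(2.405970362247342)), (24, np.float64(2.3127931474259094))]
{"tx": -0.03404, "ty": -0.00824, "tz": -0.00055, "wx": 0.00216, "wy": -0.00139, "wz": -0.02041}
{"tx": -0.03386, "ty": -0.00894, "tz": -0.00049, "wz": -0.02041}
{"tx": -0.03367, "ty": -0.00963, "tz": -0.00049, "wz": -0.02041}
{"tx": -0.03347, "ty": -0.01031, "tz": -0.00049, "wz": -0.02041}
{"tx": -0.03325, "ty": -0.01099, "tz": -0.00049, "wz": -0.02041}
{"tx": -0.03302, "ty": -0.01167, "tz": -0.00049, "wz": -0.02041}
{"tx": -0.03277, "ty": -0.01234, "tz": -0.00049, "wz": -0.02041}
{"tx": -0.03252, "ty": -0.01301, "tz": -0.00049, "wz": -0.02041}
{"tx": -0.03224, "ty": -0.01367, "tz": -0.00049, "wz": -0.02041}
{"tx": -0.03196, "ty": -0.01432, "tz": -0.00049, "wz": -0.02041}
{"tx": -0.03166, "ty": -0.01497, "tz": -0.00049, "wz": -0.02041}
{"tx": -0.03135, "ty": -0.01562, "tz": -0.00049, "wz": -0.02041}
{"tx": -0.03102, "ty": -0.01625, "tz": -0.00049, "wz": -0.02041}
{"tx": -0.03068, "ty": -0.01688, "tz": -0.00049, "wz": -0.02041}
{"tx": -0.03033, "ty": -0.0175, "tz": -0.00049, "wz": -0.02041}
turn 0.306 dist 525.4
```

Yellow is locked at 24°. On to blue.

>>> drive_tool(
  deltas=[
    {"grip": 0.8, "tx": -0.034, "ty": -0.0082, "tz": -0.0005, "wx": 0, "wy": 0, "wz": -0.0204},
    {"grip": 0.8, "tx": -0.0339, "ty": -0.0089, "tz": -0.0005, "wx": 0, "wy": 0, "wz": -0.0204},
    {"grip": 0.8, "tx": -0.0337, "ty": -0.0096, "tz": -0.0005, "wx": 0, "wy": 0, "wz": -0.0204},
    {"grip": 0.8, "tx": -0.0335, "ty": -0.0103, "tz": -0.0005, "wx": 0, "wy": 0, "wz": -0.0204},
    {"grip": 0.8, "tx": -0.0333, "ty": -0.011, "tz": -0.0005, "wx": 0, "wy": 0, "wz": -0.0204},
    {"grip": 0.8, "tx": -0.033, "ty": -0.0117, "tz": -0.0005, "wx": 0, "wy": 0, "wz": -0.0204},
    {"grip": 0.8, "tx": -0.0328, "ty": -0.0123, "tz": -0.0005, "wx": 0, "wy": 0, "wz": -0.0204},
    {"grip": 0.8, "tx": -0.0325, "ty": -0.013, "tz": -0.0005, "wx": 0, "wy": 0, "wz": -0.0204},
    {"grip": 0.8, "tx": -0.0322, "ty": -0.0137, "tz": -0.0005, "wx": 0, "wy": 0, "wz": -0.0204},
    {"grip": 0.8, "tx": -0.032, "ty": -0.0143, "tz": -0.0005, "wx": 0, "wy": 0, "wz": -0.0204},
  ],
)

```text
clock: 42.65
tool_pos: [520.4, -49.8, 195.5]
tcp_rot: [0.464, 0.886, -0.0, -0.0]
ft_force: [1.4, 0.1, -0.2]
gripper_width: 0.799
finger_force: 0.0
```

>>> drive_tool(
  deltas=[
    {"grip": 0.8, "tx": -0.0317, "ty": -0.015, "tz": -0.0005, "wx": 0, "wy": 0, "wz": -0.0204},
    {"grip": 0.8, "tx": -0.0314, "ty": -0.0156, "tz": -0.0005, "wx": 0, "wy": 0, "wz": -0.0204},
    {"grip": 0.8, "tx": -0.031, "ty": -0.0163, "tz": -0.0005, "wx": 0, "wy": 0, "wz": -0.0204},
    {"grip": 0.8, "tx": -0.0307, "ty": -0.0169, "tz": -0.0005, "wx": 0, "wy": 0, "wz": -0.0204},
    {"grip": 0.8, "tx": -0.0303, "ty": -0.0175, "tz": -0.0005, "wx": 0, "wy": 0, "wz": -0.0204},
    {"grip": 0.8, "tx": 0, "ty": 0, "tz": 0, "wx": 0, "wy": 0, "wz": 0},
    {"grip": 0.8, "tx": 0, "ty": 0, "tz": 0, "wx": 0, "wy": 0, "wz": 0},
    {"grip": 0.8, "tx": 0, "ty": 0, "tz": 0, "wx": 0, "wy": 0, "wz": 0},
    {"grip": 0.8, "tx": 0, "ty": 0, "tz": 0, "wx": 0, "wy": 0, "wz": 0},
    {"grip": 0.8, "tx": 0, "ty": 0, "tz": 0, "wx": 0, "wy": 0, "wz": 0},
  ],
)

```text
clock: 43.48
tool_pos: [549.5, -219.5, 198.7]
tcp_rot: [0.418, 0.908, 0.0, -0.0]
ft_force: [0.4, 0.3, 0.0]
gripper_width: 0.8
finger_force: 0.0
```

```bash
python3 look.py w14;  python3 fit.py w14 blue,550,-220
python3 - <<'E'
from chk import *
print([block('w14','blue',550,-220.5,z) for z in (26,50,66)])
im=cv2.imread('pics/w14.png'); hsv=cv2.cvtColor(im,cv2.COLOR_BGR2HSV)
m=cv2.inRange(hsv,(105,130,50),(125,255,255)); k,l,s,c=cv2.connectedComponentsWithStats(m); C=cam('wrist')
print([(ground(C,c[i],26)[0].round(),int(s[i,4])) for i in range(1,k) if s[i,4]>200])
E
```

```text
43.5333 [ 549.6 -219.7  198.8] 2.279 [-0.38  0.39  0.84  1.84 -0.33  1.06  1.3 ]
blue [ 550.51392673 -220.13338884] 4526
[(37, np.float64(2.7001629538057337)), (37, np.float64(3.426230815818051)), (37, np.float64(3.5828049582692354))]
[(array([ 547., -216.,   26.]), 895)]
```

>>> drive_tool(
  deltas=[
    {"grip": 0.8, "tx": 0, "ty": 0, "tz": 0.018, "wx": 0, "wy": 0, "wz": 0.04},
    {"grip": 0.8, "tx": 0, "ty": 0, "tz": 0.018, "wx": 0, "wy": 0, "wz": 0},
    {"grip": 0.8, "tx": 0, "ty": 0, "tz": 0.018, "wx": 0, "wy": 0, "wz": 0},
    {"grip": 0.8, "tx": 0, "ty": 0, "tz": 0.018, "wx": 0, "wy": 0, "wz": 0},
    {"grip": 0.8, "tx": 0, "ty": 0, "tz": 0.018, "wx": 0, "wy": 0, "wz": 0},
    {"grip": 0.8, "tx": 0, "ty": 0, "tz": 0.018, "wx": 0, "wy": 0, "wz": 0},
    {"grip": 0.8, "tx": 0, "ty": 0, "tz": 0.018, "wx": 0, "wy": 0, "wz": 0},
    {"grip": 0.8, "tx": 0, "ty": 0, "tz": 0.018, "wx": 0, "wy": 0, "wz": 0},
    {"grip": 0.8, "tx": 0, "ty": 0, "tz": 0.016, "wx": 0, "wy": 0, "wz": 0},
    {"grip": 0.8, "tx": 0, "ty": 0, "tz": 0.008, "wx": 0, "wy": 0, "wz": 0},
  ],
)

```text
clock: 44.37
tool_pos: [549.0, -219.7, 29.4]
tcp_rot: [0.436, 0.9, -0.0, -0.001]
ft_force: [0.2, -0.3, -0.5]
gripper_width: 0.799
finger_force: 0.0
```

>>> drive_tool(
  deltas=[
    {"grip": 0.8, "tx": 0, "ty": 0, "tz": 0, "wx": 0, "wy": 0, "wz": 0},
    {"grip": 0.8, "tx": 0, "ty": 0, "tz": 0, "wx": 0, "wy": 0, "wz": 0},
    {"grip": 0.8, "tx": 0, "ty": 0, "tz": 0, "wx": 0, "wy": 0, "wz": 0},
    {"grip": 0.6, "tx": 0, "ty": 0, "tz": 0, "wx": 0, "wy": 0, "wz": 0},
    {"grip": 0.6, "tx": 0, "ty": 0, "tz": 0, "wx": 0, "wy": 0, "wz": 0},
    {"grip": 0.6, "tx": 0, "ty": 0, "tz": 0, "wx": 0, "wy": 0, "wz": 0},
    {"grip": 0.6, "tx": 0, "ty": 0, "tz": 0, "wx": 0, "wy": 0, "wz": 0},
    {"grip": 0.6, "tx": 0, "ty": 0, "tz": 0, "wx": 0, "wy": 0, "wz": 0},
    {"grip": 0.6, "tx": 0, "ty": 0, "tz": 0, "wx": 0, "wy": 0, "wz": 0},
    {"grip": 0.6, "tx": 0, "ty": 0, "tz": 0, "wx": 0, "wy": 0, "wz": 0},
  ],
)

```text
clock: 45.2
tool_pos: [549.5, -221.1, 31.1]
tcp_rot: [0.437, 0.899, -0.0, 0.0]
ft_force: [-0.8, 0.1, 0.4]
gripper_width: 0.6
finger_force: 0.0
```

>>> drive_tool(
  deltas=[
    {"grip": 0.6, "tx": 0, "ty": 0.001, "tz": 0, "wx": 0, "wy": 0, "wz": 0},
    {"grip": 0.25, "tx": 0, "ty": 0, "tz": 0, "wx": 0, "wy": 0, "wz": 0},
    {"grip": 0.25, "tx": 0, "ty": 0, "tz": 0, "wx": 0, "wy": 0, "wz": 0},
    {"grip": 0.25, "tx": 0, "ty": 0, "tz": 0, "wx": 0, "wy": 0, "wz": 0},
    {"grip": 0.2, "tx": 0, "ty": 0, "tz": 0, "wx": 0, "wy": 0, "wz": 0},
    {"grip": 0.05, "tx": 0, "ty": 0, "tz": 0, "wx": 0, "wy": 0, "wz": 0},
    {"grip": 0.05, "tx": 0, "ty": 0, "tz": 0, "wx": 0, "wy": 0, "wz": 0},
    {"grip": 0.05, "tx": 0, "ty": 0, "tz": 0, "wx": 0, "wy": 0, "wz": 0},
    {"grip": 0.05, "tx": 0, "ty": 0, "tz": 0, "wx": 0, "wy": 0, "wz": 0},
    {"grip": 0.05, "tx": 0, "ty": 0, "tz": 0, "wx": 0, "wy": 0, "wz": 0},
  ],
)

```text
clock: 46.03
tool_pos: [550.2, -220.5, 31.0]
tcp_rot: [0.437, 0.899, -0.0, 0.0]
ft_force: [-0.4, 0.2, -1.4]
gripper_width: 0.315
finger_force: 55.0
```

```bash
python3 st.py
python3 - <<'E'
from h import *
p,M,o=pose(); 
for a in (1.198,4.34-np.pi/2): plan([569,286.2,165],a,15,start=([p[0],p[1],165],M))
E
```

```text
46.0333 [ 550.2 -220.5   31. ] yaw 2.237 F [-0.4  0.2 -1.4] M [-0.15  0.03 -0.03] 0.315 55.0 [-0.24  0.61  0.68  1.96 -0.54  0.77  1.43]
{"tx": 0.02578, "ty": 0.02187, "wx": -0.00016, "wy": 9e-05, "wz": 0.06928}
{"tx": 0.02723, "ty": 0.02003, "wz": 0.06928}
{"tx": 0.02855, "ty": 0.0181, "wz": 0.06928}
{"tx": 0.02974, "ty": 0.01608, "wz": 0.06928}
{"tx": 0.03078, "ty": 0.01398, "wz": 0.06928}
{"tx": 0.03167, "ty": 0.01182, "wz": 0.06928}
{"tx": 0.03241, "ty": 0.0096, "wz": 0.06928}
{"tx": 0.033, "ty": 0.00733, "wz": 0.06928}
{"tx": 0.03343, "ty": 0.00503, "wz": 0.06928}
{"tx": 0.0337, "ty": 0.0027, "wz": 0.06928}
{"tx": 0.0338, "ty": 0.00036, "wz": 0.06928}
{"tx": 0.03375, "ty": -0.00198, "wz": 0.06928}
{"tx": 0.03353, "ty": -0.00431, "wz": 0.06928}
{"tx": 0.03315, "ty": -0.00662, "wz": 0.06928}
{"tx": 0.03261, "ty": -0.0089, "wz": 0.06928}
turn -1.039 dist 507.1
{"tx": 0.02578, "ty": 0.02187, "wx": -0.00016, "wy": 8e-05, "wz": -0.03546}
{"tx": 0.02499, "ty": 0.02277, "wz": -0.03546}
{"tx": 0.02416, "ty": 0.02364, "wz": -0.03546}
{"tx": 0.02331, "ty": 0.02448, "wz": -0.03546}
{"tx": 0.02243, "ty": 0.02529, "wz": -0.03546}
{"tx": 0.02152, "ty": 0.02607, "wz": -0.03546}
{"tx": 0.02058, "ty": 0.02682, "wz": -0.03546}
{"tx": 0.01961, "ty": 0.02753, "wz": -0.03546}
{"tx": 0.01863, "ty": 0.02821, "wz": -0.03546}
{"tx": 0.01761, "ty": 0.02885, "wz": -0.03546}
{"tx": 0.01658, "ty": 0.02946, "wz": -0.03546}
{"tx": 0.01552, "ty": 0.03003, "wz": -0.03546}
{"tx": 0.01445, "ty": 0.03056, "wz": -0.03546}
{"tx": 0.01336, "ty": 0.03105, "wz": -0.03546}
{"tx": 0.01225, "ty": 0.03151, "wz": -0.03546}
turn 0.532 dist 507.1
```

>>> drive_tool(
  deltas=[
    {"grip": 0.05, "tx": 0, "ty": 0, "tz": -0.006, "wx": 0, "wy": 0, "wz": 0},
    {"grip": 0.05, "tx": 0, "ty": 0, "tz": -0.02, "wx": 0, "wy": 0, "wz": 0},
    {"grip": 0.05, "tx": 0, "ty": 0, "tz": -0.025, "wx": 0, "wy": 0, "wz": 0},
    {"grip": 0.05, "tx": 0, "ty": 0, "tz": -0.025, "wx": 0, "wy": 0, "wz": 0},
    {"grip": 0.05, "tx": 0, "ty": 0, "tz": -0.025, "wx": 0, "wy": 0, "wz": 0},
    {"grip": 0.05, "tx": 0, "ty": 0, "tz": -0.02, "wx": 0, "wy": 0, "wz": 0},
    {"grip": 0.05, "tx": 0, "ty": 0, "tz": -0.013, "wx": 0, "wy": 0, "wz": 0},
    {"grip": 0.05, "tx": 0.0258, "ty": 0.0219, "tz": 0, "wx": 0, "wy": 0, "wz": 0.0693},
    {"grip": 0.05, "tx": 0.0272, "ty": 0.02, "tz": 0, "wx": 0, "wy": 0, "wz": 0.0693},
    {"grip": 0.05, "tx": 0.0286, "ty": 0.0181, "tz": 0, "wx": 0, "wy": 0, "wz": 0.0693},
  ],
)

```text
clock: 46.87
tool_pos: [553.5, -118.3, 165.1]
tcp_rot: [0.53, 0.848, 0.0, -0.0]
ft_force: [0.8, 0.8, -3.1]
gripper_width: 0.316
finger_force: 55.0
```

>>> drive_tool(
  deltas=[
    {"grip": 0.05, "tx": 0.0297, "ty": 0.0161, "tz": 0, "wx": 0, "wy": 0, "wz": 0.0693},
    {"grip": 0.05, "tx": 0.0308, "ty": 0.014, "tz": 0, "wx": 0, "wy": 0, "wz": 0.0693},
    {"grip": 0.05, "tx": 0.0317, "ty": 0.0118, "tz": 0, "wx": 0, "wy": 0, "wz": 0.0693},
    {"grip": 0.05, "tx": 0.0324, "ty": 0.0096, "tz": 0, "wx": 0, "wy": 0, "wz": 0.0693},
    {"grip": 0.05, "tx": 0.033, "ty": 0.0073, "tz": 0, "wx": 0, "wy": 0, "wz": 0.0693},
    {"grip": 0.05, "tx": 0.0334, "ty": 0.005, "tz": 0, "wx": 0, "wy": 0, "wz": 0.0693},
    {"grip": 0.05, "tx": 0.0337, "ty": 0.0027, "tz": 0, "wx": 0, "wy": 0, "wz": 0.0693},
    {"grip": 0.05, "tx": 0.0338, "ty": 0.0004, "tz": 0, "wx": 0, "wy": 0, "wz": 0.0693},
    {"grip": 0.05, "tx": 0.0338, "ty": -0.002, "tz": 0, "wx": 0, "wy": 0, "wz": 0.0693},
    {"grip": 0.05, "tx": 0.0335, "ty": -0.0043, "tz": 0, "wx": 0, "wy": 0, "wz": 0.0693},
  ],
)

```text
clock: 47.7
tool_pos: [565.9, 220.7, 164.8]
tcp_rot: [0.786, 0.618, -0.0, -0.0]
ft_force: [1.2, 0.6, -2.8]
gripper_width: 0.316
finger_force: 55.0
```

>>> drive_tool(
  deltas=[
    {"grip": 0.05, "tx": 0.0332, "ty": -0.0066, "tz": 0, "wx": 0, "wy": 0, "wz": 0.0693},
    {"grip": 0.05, "tx": 0.0326, "ty": -0.0089, "tz": 0, "wx": 0, "wy": 0, "wz": 0.0693},
    {"grip": 0.05, "tx": 0, "ty": 0, "tz": 0, "wx": 0, "wy": 0, "wz": 0},
    {"grip": 0.05, "tx": 0, "ty": 0, "tz": 0, "wx": 0, "wy": 0, "wz": 0},
    {"grip": 0.05, "tx": 0, "ty": 0, "tz": 0, "wx": 0, "wy": 0, "wz": 0},
    {"grip": 0.05, "tx": 0, "ty": 0, "tz": 0, "wx": 0, "wy": 0, "wz": 0},
    {"grip": 0.05, "tx": 0, "ty": 0, "tz": 0, "wx": 0, "wy": 0, "wz": 0},
    {"grip": 0.05, "tx": 0, "ty": 0, "tz": 0, "wx": 0, "wy": 0, "wz": 0},
    {"grip": 0.05, "tx": 0, "ty": 0, "tz": 0, "wx": 0, "wy": 0, "wz": 0},
    {"grip": 0.05, "tx": 0, "ty": 0, "tz": 0, "wx": 0, "wy": 0, "wz": 0},
  ],
)

```text
clock: 48.53
tool_pos: [569.2, 286.0, 165.1]
tcp_rot: [0.826, 0.564, 0.0, -0.0]
ft_force: [0.6, 0.8, -2.7]
gripper_width: 0.315
finger_force: 55.0
```

>>> drive_tool(
  deltas=[
    {"grip": 0.05, "tx": 0, "ty": 0, "tz": 0.02, "wx": 0, "wy": 0, "wz": 0},
    {"grip": 0.05, "tx": 0, "ty": 0, "tz": 0.02, "wx": 0, "wy": 0, "wz": 0},
    {"grip": 0.05, "tx": 0, "ty": 0, "tz": 0.02, "wx": 0, "wy": 0, "wz": 0},
    {"grip": 0.05, "tx": 0, "ty": 0, "tz": 0.012, "wx": 0, "wy": 0, "wz": 0},
    {"grip": 0.05, "tx": 0, "ty": 0, "tz": 0.008, "wx": 0, "wy": 0, "wz": 0},
    {"grip": 0.05, "tx": 0, "ty": 0, "tz": 0, "wx": 0, "wy": 0, "wz": 0},
    {"grip": 0.05, "tx": 0, "ty": 0, "tz": 0, "wx": 0, "wy": 0, "wz": 0},
    {"grip": 0.05, "tx": 0, "ty": 0, "tz": 0, "wx": 0, "wy": 0, "wz": 0},
    {"grip": 0.05, "tx": 0, "ty": 0, "tz": 0, "wx": 0, "wy": 0, "wz": 0},
    {"grip": 0.05, "tx": 0, "ty": 0, "tz": 0, "wx": 0, "wy": 0, "wz": 0},
  ],
)

```text
clock: 49.37
tool_pos: [569.4, 286.6, 85.7]
tcp_rot: [0.826, 0.564, 0.0, -0.0]
ft_force: [0.3, 1.1, -3.0]
gripper_width: 0.318
finger_force: 55.0
```

```bash
python3 st.py; python3 look.py w15; python3 sock.py w15 blue
python3 - <<'E'
from h import *
plan([569,286.2,83],1.198,1)
E
```

```text
49.3667 [569.4 286.6  85.7] yaw 1.198 F [ 0.3  1.1 -3. ] M [-0.1   0.11 -0.  ] 0.318 55.0 [-1.23  0.71  0.97  1.83 -0.71  0.99 -0.33]
49.4167 [569.3 286.5  85.6] 1.198 [-1.23  0.71  0.97  1.83 -0.71  0.99 -0.33]
w15 blue [569.1 285.8] 3133.0
{"tx": -0.00042, "ty": -0.00016, "tz": 0.00258, "wx": 0.00035, "wy": -0.00067, "wz": -0.0001}
turn 0.0 dist 2.6
```

>>> drive_tool(
  deltas=[
    {"grip": 0.05, "tx": -0.0005, "ty": 0, "tz": 0.004, "wx": 0, "wy": 0, "wz": 0},
    {"grip": 0.05, "tx": 0, "ty": 0, "tz": 0.004, "wx": 0, "wy": 0, "wz": 0},
    {"grip": 0.05, "tx": 0, "ty": 0, "tz": 0.004, "wx": 0, "wy": 0, "wz": 0},
    {"grip": 0.05, "tx": 0, "ty": 0, "tz": 0.004, "wx": 0, "wy": 0, "wz": 0},
    {"grip": 0.05, "tx": 0, "ty": 0, "tz": 0.003, "wx": 0, "wy": 0, "wz": 0},
    {"grip": 0.05, "tx": 0, "ty": 0, "tz": 0.001, "wx": 0, "wy": 0, "wz": 0},
    {"grip": 0.05, "tx": 0, "ty": 0, "tz": 0, "wx": 0, "wy": 0, "wz": 0},
    {"grip": 0.05, "tx": 0, "ty": 0, "tz": 0, "wx": 0, "wy": 0, "wz": 0},
    {"grip": 0.05, "tx": 0, "ty": 0, "tz": 0, "wx": 0, "wy": 0, "wz": 0},
    {"grip": 0.05, "tx": 0, "ty": 0, "tz": 0, "wx": 0, "wy": 0, "wz": 0},
  ],
)

```text
clock: 50.25
tool_pos: [569.0, 285.8, 65.1]
tcp_rot: [0.826, 0.564, 0.0, 0.0]
ft_force: [-0.2, -0.6, -0.8]
gripper_width: 0.318
finger_force: 55.0
```

Free entry (touching the plunger). Push and turn.

>>> drive_tool(
  deltas=[
    {"grip": 0.05, "tx": 0, "ty": 0, "tz": 0.003, "wx": 0, "wy": 0, "wz": 0},
    {"grip": 0.05, "tx": 0, "ty": 0, "tz": 0.003, "wx": 0, "wy": 0, "wz": 0},
    {"grip": 0.05, "tx": 0, "ty": 0, "tz": 0.0025, "wx": 0, "wy": 0, "wz": 0},
    {"grip": 0.05, "tx": 0, "ty": 0, "tz": 0, "wx": 0, "wy": 0, "wz": 0},
    {"grip": 0.05, "tx": 0, "ty": 0, "tz": 0, "wx": 0, "wy": 0, "wz": 0},
    {"grip": 0.05, "tx": 0, "ty": 0, "tz": 0, "wx": 0, "wy": 0, "wz": 0},
    {"grip": 0.05, "tx": 0, "ty": 0, "tz": 0, "wx": 0, "wy": 0, "wz": 0.1},
    {"grip": 0.05, "tx": 0, "ty": 0, "tz": 0, "wx": 0, "wy": 0, "wz": 0.1},
    {"grip": 0.05, "tx": 0, "ty": 0, "tz": 0, "wx": 0, "wy": 0, "wz": 0.1},
    {"grip": 0.05, "tx": 0, "ty": 0, "tz": 0, "wx": 0, "wy": 0, "wz": 0.1},
  ],
)

```text
clock: 51.08
tool_pos: [569.8, 286.0, 57.1]
tcp_rot: [0.922, 0.386, 0.001, 0.0]
ft_force: [-1.1, 0.5, 9.5]
gripper_width: 0.313
finger_force: 55.0
```

>>> drive_tool(
  deltas=[
    {"grip": 0.05, "tx": 0, "ty": 0, "tz": 0, "wx": 0, "wy": 0, "wz": 0.1},
    {"grip": 0.05, "tx": 0, "ty": 0, "tz": 0, "wx": 0, "wy": 0, "wz": 0.1},
    {"grip": 0.05, "tx": 0, "ty": 0, "tz": 0, "wx": 0, "wy": 0, "wz": 0.1},
    {"grip": 0.05, "tx": 0, "ty": 0, "tz": 0, "wx": 0, "wy": 0, "wz": 0.1},
    {"grip": 0.05, "tx": 0, "ty": 0, "tz": 0, "wx": 0, "wy": 0, "wz": 0.1},
    {"grip": 0.05, "tx": 0, "ty": 0, "tz": 0, "wx": 0, "wy": 0, "wz": 0.1},
    {"grip": 0.05, "tx": 0, "ty": 0, "tz": 0, "wx": 0, "wy": 0, "wz": 0.1},
    {"grip": 0.05, "tx": 0, "ty": 0, "tz": 0, "wx": 0, "wy": 0, "wz": 0.1},
    {"grip": 0.05, "tx": 0, "ty": 0, "tz": 0, "wx": 0, "wy": 0, "wz": 0.1},
    {"grip": 0.05, "tx": 0, "ty": 0, "tz": 0, "wx": 0, "wy": 0, "wz": 0.1},
  ],
)

```text
clock: 51.92
tool_pos: [569.7, 286.1, 57.0]
tcp_rot: [0.995, -0.103, 0.001, -0.0]
ft_force: [-0.6, 0.4, 9.5]
gripper_width: 0.312
finger_force: 55.0
```

```bash
python3 st.py
```

```text
51.9167 [569.7 286.1  57. ] yaw 6.076 F [-0.6  0.4  9.5] M [0.05 0.5  0.1 ] 0.312 55.0 [-1.32  0.92  1.19  1.85 -0.97  1.1  -1.52]
```

>>> drive_tool(
  deltas=[
    {"grip": 0.05, "tx": 0, "ty": 0, "tz": 0, "wx": 0, "wy": 0, "wz": 0.03},
    {"grip": 0.05, "tx": 0, "ty": 0, "tz": -0.002, "wx": 0, "wy": 0, "wz": 0},
    {"grip": 0.05, "tx": 0, "ty": 0, "tz": -0.002, "wx": 0, "wy": 0, "wz": 0},
    {"grip": 0.05, "tx": 0, "ty": 0, "tz": -0.001, "wx": 0, "wy": 0, "wz": 0},
    {"grip": 0.05, "tx": 0, "ty": 0, "tz": 0, "wx": 0, "wy": 0, "wz": 0},
    {"grip": 0.05, "tx": 0, "ty": 0, "tz": 0, "wx": 0, "wy": 0, "wz": 0},
    {"grip": 0.05, "tx": 0, "ty": 0, "tz": 0, "wx": 0, "wy": 0, "wz": 0},
    {"grip": 0.05, "tx": 0, "ty": 0, "tz": 0, "wx": 0, "wy": 0, "wz": 0},
    {"grip": 0.05, "tx": 0, "ty": 0, "tz": 0, "wx": 0, "wy": 0, "wz": 0},
    {"grip": 0.05, "tx": 0, "ty": 0, "tz": 0, "wx": 0, "wy": 0, "wz": 0},
  ],
)

```text
clock: 52.75
tool_pos: [569.1, 285.9, 61.5]
tcp_rot: [0.993, -0.116, 0.0, -0.0]
ft_force: [3.8, 1.6, 3.6]
gripper_width: 0.315
finger_force: 55.0
```

>>> drive_tool(
  deltas=[
    {"grip": 0.6, "tx": 0, "ty": 0, "tz": 0, "wx": 0, "wy": 0, "wz": 0},
    {"grip": 0.6, "tx": 0, "ty": 0, "tz": 0, "wx": 0, "wy": 0, "wz": 0},
    {"grip": 0.6, "tx": 0, "ty": 0, "tz": 0, "wx": 0, "wy": 0, "wz": 0},
    {"grip": 0.6, "tx": 0, "ty": 0, "tz": -0.015, "wx": 0, "wy": 0, "wz": 0},
    {"grip": 0.6, "tx": 0, "ty": 0, "tz": -0.025, "wx": 0, "wy": 0, "wz": 0},
    {"grip": 0.6, "tx": 0, "ty": 0, "tz": -0.03, "wx": 0, "wy": 0, "wz": 0},
    {"grip": 0.6, "tx": 0, "ty": 0, "tz": -0.03, "wx": 0, "wy": 0, "wz": 0},
    {"grip": 0.6, "tx": 0, "ty": 0, "tz": -0.03, "wx": 0, "wy": 0, "wz": 0},
    {"grip": 0.6, "tx": 0, "ty": 0, "tz": -0.03, "wx": 0, "wy": 0, "wz": 0},
    {"grip": 0.6, "tx": 0, "ty": 0, "tz": -0.01, "wx": 0, "wy": 0, "wz": 0},
  ],
)

```text
clock: 53.58
tool_pos: [570.1, 285.2, 236.5]
tcp_rot: [0.993, -0.116, 0.002, -0.001]
ft_force: [0.1, 0.3, 0.5]
gripper_width: 0.603
finger_force: 0.0
```

```bash
python3 look.py w16
python3 - <<'E'
from chk import *
print('blue block',[block('w16','blue',569,286,z) for z in (57,97)])
# stylus / stand / button: next targets, combine top and side
bot.get_image('top')
for n in('top','side'):
    C=cam(n); bot.get_image(n)
    for l,z in(('pen_stand_mouth',45),('button_mouth',45),('stylus',5)): print(n,l,[(round(d['confidence'],2),ground(C,d['pixel'],z)[0,:2].round(1)) for d in bot.place_of(n,l)[:2]])
plan([646,-140,280],2.2,14)
E
```

```text
53.6333 [570.3 285.4 236.6] -0.233 [-1.4   0.71  1.34  1.71 -0.72  1.31 -1.72]
blue block [(76, np.float64(5.6550975262556555)), (76, np.float64(5.539599014648659))]
top pen_stand_mouth [(0.77, array([ 644.6, -143.4])), (0.56, array([467.2, 295.8]))]
top button_mouth [(0.93, array([658.1,  -4.7])), (0.19, array([465.9, 296.4]))]
top stylus [(0.56, array([ 654.2, -144.8])), (0.34, array([563.3, 186.2]))]
side pen_stand_mouth [(0.78, array([ 651.9, -143.9])), (0.25, array([450.2, 148.1]))]
side button_mouth [(0.81, array([665.6,  -3. ])), (0.62, array([652.5, -56.1]))]
side stylus [(0.41, array([573.9, 327.6])), (0.37, array([660.2, -93.2]))]
{"tx": 0.01238, "ty": 0.02832, "tz": -0.00349, "wx": 0.00121, "wy": 0.00056, "wz": -0.17374}
{"tx": 0.0073, "ty": 0.03003, "tz": -0.00352, "wz": -0.17374}
{"tx": 0.002, "ty": 0.03084, "tz": -0.00352, "wz": -0.17374}
{"tx": -0.00337, "ty": 0.03072, "tz": -0.00352, "wz": -0.17374}
{"tx": -0.00863, "ty": 0.02968, "tz": -0.00352, "wz": -0.17374}
{"tx": -0.01363, "ty": 0.02774, "tz": -0.00352, "wz": -0.17374}
{"tx": -0.01822, "ty": 0.02497, "tz": -0.00352, "wz": -0.17374}
{"tx": -0.02226, "ty": 0.02144, "tz": -0.00352, "wz": -0.17374}
{"tx": -0.02563, "ty": 0.01727, "tz": -0.00352, "wz": -0.17374}
{"tx": -0.02823, "ty": 0.01258, "tz": -0.00352, "wz": -0.17374}
{"tx": -0.02998, "ty": 0.00751, "tz": -0.00352, "wz": -0.17374}
{"tx": -0.03083, "ty": 0.00221, "tz": -0.00352, "wz": -0.17374}
{"tx": -0.03074, "ty": -0.00315, "tz": -0.00352, "wz": -0.17374}
{"tx": -0.02974, "ty": -0.00841, "tz": -0.00352, "wz": -0.17374}
turn 2.432 dist 435.5
```

Blue's block is at -14°, the locked direction. Next, a view over the pen stand and control box.

Run:
```python
from h import *
plan([650,-90,290],1.36,14)
```

```text
{"tx": 0.01183, "ty": 0.02478, "tz": -0.0042, "wx": 0.00123, "wy": 0.00052, "wz": -0.11374}
{"tx": 0.00895, "ty": 0.02596, "tz": -0.00423, "wz": -0.11374}
{"tx": 0.00594, "ty": 0.02681, "tz": -0.00423, "wz": -0.11374}
{"tx": 0.00286, "ty": 0.02731, "tz": -0.00423, "wz": -0.11374}
{"tx": -0.00026, "ty": 0.02746, "tz": -0.00423, "wz": -0.11374}
{"tx": -0.00337, "ty": 0.02725, "tz": -0.00423, "wz": -0.11374}
{"tx": -0.00644, "ty": 0.02669, "tz": -0.00423, "wz": -0.11374}
{"tx": -0.00943, "ty": 0.02579, "tz": -0.00423, "wz": -0.11374}
{"tx": -0.0123, "ty": 0.02455, "tz": -0.00423, "wz": -0.11374}
{"tx": -0.015, "ty": 0.023, "tz": -0.00423, "wz": -0.11374}
{"tx": -0.01752, "ty": 0.02114, "tz": -0.00423, "wz": -0.11374}
{"tx": -0.0198, "ty": 0.01902, "tz": -0.00423, "wz": -0.11374}
{"tx": -0.02183, "ty": 0.01665, "tz": -0.00423, "wz": -0.11374}
{"tx": -0.02358, "ty": 0.01406, "tz": -0.00423, "wz": -0.11374}
turn 1.592 dist 388.9
```

>>> drive_tool(
  deltas=[
    {"grip": 0.6, "tx": 0.0118, "ty": 0.0248, "tz": -0.0042, "wx": 0, "wy": 0, "wz": -0.1137},
    {"grip": 0.6, "tx": 0.009, "ty": 0.026, "tz": -0.0042, "wx": 0, "wy": 0, "wz": -0.1137},
    {"grip": 0.6, "tx": 0.0059, "ty": 0.0268, "tz": -0.0042, "wx": 0, "wy": 0, "wz": -0.1137},
    {"grip": 0.6, "tx": 0.0029, "ty": 0.0273, "tz": -0.0042, "wx": 0, "wy": 0, "wz": -0.1137},
    {"grip": 0.6, "tx": -0.0003, "ty": 0.0275, "tz": -0.0042, "wx": 0, "wy": 0, "wz": -0.1137},
    {"grip": 0.6, "tx": -0.0034, "ty": 0.0273, "tz": -0.0042, "wx": 0, "wy": 0, "wz": -0.1137},
    {"grip": 0.6, "tx": -0.0064, "ty": 0.0267, "tz": -0.0042, "wx": 0, "wy": 0, "wz": -0.1137},
    {"grip": 0.6, "tx": -0.0094, "ty": 0.0258, "tz": -0.0042, "wx": 0, "wy": 0, "wz": -0.1137},
    {"grip": 0.6, "tx": -0.0123, "ty": 0.0246, "tz": -0.0042, "wx": 0, "wy": 0, "wz": -0.1137},
    {"grip": 0.6, "tx": -0.015, "ty": 0.023, "tz": -0.0042, "wx": 0, "wy": 0, "wz": -0.1137},
  ],
)

```text
clock: 54.92
tool_pos: [627.0, 16.0, 273.5]
tcp_rot: [0.898, 0.44, -0.0, 0.0]
ft_force: [0.2, 0.3, -0.1]
gripper_width: 0.602
finger_force: 0.0
```

>>> drive_tool(
  deltas=[
    {"grip": 0.6, "tx": -0.0175, "ty": 0.0211, "tz": -0.0042, "wx": 0, "wy": 0, "wz": -0.1137},
    {"grip": 0.6, "tx": -0.0198, "ty": 0.019, "tz": -0.0042, "wx": 0, "wy": 0, "wz": -0.1137},
    {"grip": 0.6, "tx": -0.0218, "ty": 0.0167, "tz": -0.0042, "wx": 0, "wy": 0, "wz": -0.1137},
    {"grip": 0.6, "tx": -0.0236, "ty": 0.0141, "tz": -0.0042, "wx": 0, "wy": 0, "wz": -0.1137},
    {"grip": 0.6, "tx": 0, "ty": 0, "tz": 0, "wx": 0, "wy": 0, "wz": 0},
    {"grip": 0.6, "tx": 0, "ty": 0, "tz": 0, "wx": 0, "wy": 0, "wz": 0},
    {"grip": 0.6, "tx": 0, "ty": 0, "tz": 0, "wx": 0, "wy": 0, "wz": 0},
    {"grip": 0.6, "tx": 0, "ty": 0, "tz": 0, "wx": 0, "wy": 0, "wz": 0},
    {"grip": 0.6, "tx": 0, "ty": 0, "tz": 0, "wx": 0, "wy": 0, "wz": 0},
    {"grip": 0.6, "tx": 0, "ty": 0, "tz": 0, "wx": 0, "wy": 0, "wz": 0},
  ],
)

```text
clock: 55.75
tool_pos: [650.3, -88.8, 290.1]
tcp_rot: [0.777, 0.629, -0.0, -0.0]
ft_force: [0.8, -0.6, -0.9]
gripper_width: 0.602
finger_force: 0.0
```

```bash
python3 look.py w17
python3 - <<'E'
from rect import *
C=cam('wrist')
for l,z in(('pen_stand_mouth',45),('button_mouth',45)): print(l,[(round(d['confidence'],2),ground(C,d['pixel'],z)[0,:2].round(1),np.round(d['pixel'])) for d in bot.place_of('wrist',l)[:2]])
# yellow frame centre
S=bot.get_image('side'); cs=cam('side'); ct=cam('top'); 
side=cv2.imread if 0 else S
q=proj(cs,[[510,240,60]])[0]; x,y=int(q[0]),int(q[1])
crop=cv2.resize(S[y-40:y+35,x-62:x+63],(500,300),interpolation=cv2.INTER_CUBIC)
np.savez('w17b.npz',**C)
b=rectify('w17',660,-4,60,60,45,5); cv2.drawMarker(b,(150,150),(255,0,255),0,8)
m=rectify('w17',649,-143,100,100,45,3); t=rectify('w17',649,-143,100,100,145,3)
for a in(m,t): cv2.drawMarker(a,(150,150),(255,0,255),0,8)
sh=np.zeros((600,800,3),np.uint8); sh[:300,:500]=crop; sh[:300,500:]=b; sh[300:,:300]=m; sh[300:,300:600]=t
cv2.imwrite('pics/s17.png',sh)
E
```

```text
55.8 [650.4 -88.9 290.2] 1.361 [-0.6   0.45  0.91  1.58 -0.37  1.29  0.16]
pen_stand_mouth [(0.74, array([ 651.9, -143. ]), array([340., 257.]))]
button_mouth [(0.89, array([662.4,  -3.8]), array([321., 120.]))]
```

View pics/s17.png

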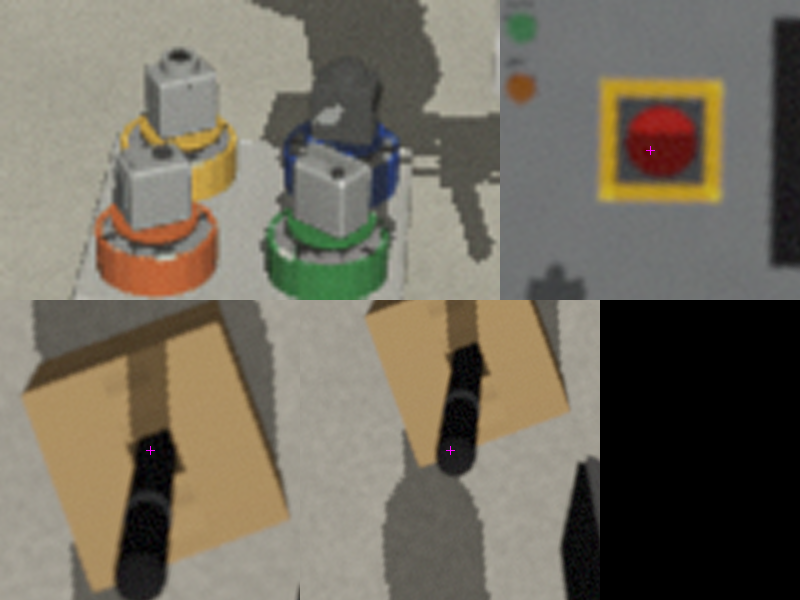

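The composite shows all four prints seated alike with collars level in the rims. The button frame centre is at (662,-2). The pen-stand hole is at about (651.2,-144.8) with the stylus upright in it. Going to grasp the stylus.

>>> drive_tool(
  deltas=[
    {"grip": 0.6, "tx": -0.02, "ty": 0.004, "tz": 0.01, "wx": 0, "wy": 0, "wz": 0},
    {"grip": 0.6, "tx": -0.02, "ty": 0.004, "tz": 0.01, "wx": 0, "wy": 0, "wz": 0},
    {"grip": 0.6, "tx": -0.0145, "ty": 0.0044, "tz": 0.01, "wx": 0, "wy": 0, "wz": 0},
    {"grip": 0.6, "tx": 0, "ty": 0, "tz": 0.02, "wx": 0, "wy": 0, "wz": 0},
    {"grip": 0.6, "tx": 0, "ty": 0, "tz": 0.02, "wx": 0, "wy": 0, "wz": 0},
    {"grip": 0.6, "tx": 0, "ty": 0, "tz": 0.02, "wx": 0, "wy": 0, "wz": 0},
    {"grip": 0.6, "tx": 0, "ty": 0, "tz": 0.02, "wx": 0, "wy": 0, "wz": 0},
    {"grip": 0.6, "tx": 0, "ty": 0, "tz": 0, "wx": 0, "wy": 0, "wz": 0},
    {"grip": 0.6, "tx": 0, "ty": 0, "tz": 0, "wx": 0, "wy": 0, "wz": 0},
    {"grip": 0.6, "tx": 0, "ty": 0, "tz": 0, "wx": 0, "wy": 0, "wz": 0},
  ],
)

```text
clock: 56.78
tool_pos: [651.5, -146.2, 181.5]
tcp_rot: [0.778, 0.629, 0.0, 0.001]
ft_force: [0.7, -0.1, -0.2]
gripper_width: 0.603
finger_force: 0.0
```

```bash
python3 look.py w18
python3 - <<'E'
from rect import *
# stylus top: darkest disc at z=145, axis check
im=rectify('w18',651,-145,60,60,145,5); g=cv2.cvtColor(im,cv2.COLOR_BGR2GRAY)
m=(g<60).astype(np.uint8); k,l,s,c=cv2.connectedComponentsWithStats(m)
print([(s[i].tolist(),c[i].round()) for i in range(1,k) if s[i,4]>300])
m=rectify('w18',651,-145,100,100,45,3); hsv=cv2.cvtColor(m,cv2.COLOR_BGR2HSV)
w=cv2.inRange(hsv,(8,70,80),(25,255,255)); 
k,l,s,c=cv2.connectedComponentsWithStats(w); i=1+np.argmax(s[1:,4]); r=cv2.minAreaRect(np.argwhere(l==i)[:,::-1].astype(np.float32)); print('stand top',651-50+r[0][0]/3,-145+50-r[0][1]/3,np.array(r[1])/3)
C=cam('wrist'); print([(round(d['confidence'],2),ground(C,d['pixel'],45)[0,:2].round(1)) for d in bot.place_of('wrist','pen_stand_mouth')])
E
```

```text
56.8333 [ 651.7 -146.2  181.8] 1.36 [-0.46  0.56  0.84  1.68 -0.46  1.11  0.31]
[([116, 2, 88, 182, 9525], array([161.,  97.]))]
stand top 650.4926961263021 -144.06326293945312 [73.87345886 71.50973002]
[(0.83, array([ 650.3, -144.2]))]
```

>>> drive_tool(
  deltas=[
    {"grip": 0.6, "tx": 0.0015, "ty": -0.001, "tz": 0.01, "wx": 0, "wy": 0, "wz": 0},
    {"grip": 0.6, "tx": 0, "ty": 0, "tz": 0.015, "wx": 0, "wy": 0, "wz": 0},
    {"grip": 0.6, "tx": 0, "ty": 0, "tz": 0.02, "wx": 0, "wy": 0, "wz": 0},
    {"grip": 0.6, "tx": 0, "ty": 0, "tz": 0.02, "wx": 0, "wy": 0, "wz": 0},
    {"grip": 0.6, "tx": 0, "ty": 0, "tz": 0.015, "wx": 0, "wy": 0, "wz": 0},
    {"grip": 0.6, "tx": 0, "ty": 0, "tz": 0.006, "wx": 0, "wy": 0, "wz": 0},
    {"grip": 0.5, "tx": 0, "ty": 0, "tz": 0, "wx": 0, "wy": 0, "wz": 0},
    {"grip": 0.4, "tx": 0, "ty": 0, "tz": 0, "wx": 0, "wy": 0, "wz": 0},
    {"grip": 0.3, "tx": 0, "ty": 0, "tz": 0, "wx": 0, "wy": 0, "wz": 0},
    {"grip": 0.3, "tx": 0, "ty": 0, "tz": 0, "wx": 0, "wy": 0, "wz": 0},
  ],
  force=25,
)

```text
clock: 57.72
tool_pos: [650.9, -144.4, 95.3]
tcp_rot: [0.778, 0.629, 0.0, 0.001]
ft_force: [0.8, 0.7, -0.3]
gripper_width: 0.353
finger_force: 0.0
```

>>> drive_tool(
  deltas=[
    {"grip": 0.2, "tx": 0, "ty": 0, "tz": 0, "wx": 0, "wy": 0, "wz": 0},
    {"grip": 0.1, "tx": 0, "ty": 0, "tz": 0, "wx": 0, "wy": 0, "wz": 0},
    {"grip": 0, "tx": 0, "ty": 0, "tz": 0, "wx": 0, "wy": 0, "wz": 0},
    {"grip": 0, "tx": 0, "ty": 0, "tz": 0, "wx": 0, "wy": 0, "wz": 0},
    {"grip": 0, "tx": 0, "ty": 0, "tz": 0, "wx": 0, "wy": 0, "wz": 0},
    {"grip": 0, "tx": 0, "ty": 0, "tz": 0, "wx": 0, "wy": 0, "wz": 0},
    {"grip": 0, "tx": 0, "ty": 0, "tz": 0, "wx": 0, "wy": 0, "wz": 0},
    {"grip": 0, "tx": 0, "ty": 0, "tz": 0, "wx": 0, "wy": 0, "wz": 0},
    {"grip": 0, "tx": 0, "ty": 0, "tz": 0, "wx": 0, "wy": 0, "wz": 0},
    {"grip": 0, "tx": 0, "ty": 0, "tz": 0, "wx": 0, "wy": 0, "wz": 0},
  ],
)

```text
clock: 58.55
tool_pos: [650.6, -144.3, 94.6]
tcp_rot: [0.778, 0.629, 0.0, 0.0]
ft_force: [-0.1, 0.9, 5.5]
gripper_width: 0.143
finger_force: 25.0
```

```bash
python3 st.py;python3 - <<'E'
from h import *
p,M,o=pose(); plan([662,-2.5,180],1.36,1,start=([p[0],p[1],180],M))
E
```

```text
58.55 [ 650.6 -144.3   94.6] yaw 1.36 F [-0.1  0.9  5.5] M [0.06 0.19 0.04] 0.143 25.0 [-0.41  0.65  0.77  1.75 -0.54  0.96  0.36]
{"tx": 0.14102, "ty": -0.01857, "wx": 0.00048, "wz": -0.00045}
turn 0.0 dist 142.2
```

The stylus is gripped (13.4 mm). Lift and go over the button.

>>> drive_tool(
  deltas=[
    {"grip": 0, "tx": 0, "ty": 0, "tz": -0.01, "wx": 0, "wy": 0, "wz": 0},
    {"grip": 0, "tx": 0, "ty": 0, "tz": -0.02, "wx": 0, "wy": 0, "wz": 0},
    {"grip": 0, "tx": 0, "ty": 0, "tz": -0.025, "wx": 0, "wy": 0, "wz": 0},
    {"grip": 0, "tx": 0, "ty": 0, "tz": -0.02, "wx": 0, "wy": 0, "wz": 0},
    {"grip": 0, "tx": 0.02, "ty": -0.0026, "tz": 0, "wx": 0, "wy": 0, "wz": 0},
    {"grip": 0, "tx": 0.026, "ty": -0.0034, "tz": 0, "wx": 0, "wy": 0, "wz": 0},
    {"grip": 0, "tx": 0.03, "ty": -0.004, "tz": 0, "wx": 0, "wy": 0, "wz": 0},
    {"grip": 0, "tx": 0.03, "ty": -0.004, "tz": 0, "wx": 0, "wy": 0, "wz": 0},
    {"grip": 0, "tx": 0.025, "ty": -0.0033, "tz": 0, "wx": 0, "wy": 0, "wz": 0},
    {"grip": 0, "tx": 0.01, "ty": -0.0013, "tz": 0, "wx": 0, "wy": 0, "wz": 0},
  ],
)

```text
clock: 59.38
tool_pos: [661.9, 2.1, 169.4]
tcp_rot: [0.776, 0.63, 0.0, -0.001]
ft_force: [0.2, 0.6, -0.2]
gripper_width: 0.143
finger_force: 25.0
```

>>> drive_tool(
  deltas=[
    {"grip": 0, "tx": 0, "ty": 0, "tz": 0, "wx": 0, "wy": 0, "wz": 0},
    {"grip": 0, "tx": 0, "ty": 0, "tz": 0, "wx": 0, "wy": 0, "wz": 0},
    {"grip": 0, "tx": 0, "ty": 0, "tz": 0, "wx": 0, "wy": 0, "wz": 0},
    {"grip": 0, "tx": 0, "ty": 0, "tz": 0, "wx": 0, "wy": 0, "wz": 0},
    {"grip": 0, "tx": 0, "ty": 0, "tz": 0, "wx": 0, "wy": 0, "wz": 0},
    {"grip": 0, "tx": 0, "ty": 0, "tz": 0, "wx": 0, "wy": 0, "wz": 0},
    {"grip": 0, "tx": 0, "ty": 0, "tz": 0, "wx": 0, "wy": 0, "wz": 0},
    {"grip": 0, "tx": 0, "ty": 0, "tz": 0, "wx": 0, "wy": 0, "wz": 0},
    {"grip": 0, "tx": 0, "ty": 0, "tz": 0, "wx": 0, "wy": 0, "wz": 0},
    {"grip": 0, "tx": 0, "ty": 0, "tz": 0, "wx": 0, "wy": 0, "wz": 0},
  ],
)

```text
clock: 60.22
tool_pos: [661.7, -2.5, 169.3]
tcp_rot: [0.778, 0.629, -0.0, 0.0]
ft_force: [0.4, 0.8, 0.2]
gripper_width: 0.149
finger_force: 25.0
```

```bash
python3 look.py w19
python3 - <<'E'
from rect import *
im=rectify('w19',662,-2,80,80,45,5); hsv=cv2.cvtColor(im,cv2.COLOR_BGR2HSV)
m=cv2.inRange(hsv,(18,150,120),(35,255,255)); k,l,s,c=cv2.connectedComponentsWithStats(m); i=1+np.argmax(s[1:,4])
P=np.argwhere(l==i)[:,::-1].astype(np.float32); r=cv2.minAreaRect(P); print('frame',662-40+r[0][0]/5,-2+40-r[0][1]/5,np.array(r[1])/5,r[2],s[i].tolist())
# stylus tip: is it under the TCP? model axis line pixels vs dark
C=cam('wrist'); p,M,o=pose(); print('tip px',proj(C,[p-[0,0,89.6]]),'tcp px',proj(C,[p]))
print([(round(d['confidence'],2),np.round(d['pixel'])) for d in bot.place_of('wrist','stylus')], [(round(d['confidence'],2),ground(C,d['pixel'],45)[0,:2].round(1)) for d in bot.place_of('wrist','button_mouth')])
E
```

```text
60.2667 [661.7  -2.5 169.3] 1.36 [-0.68  0.57  0.84  1.71 -0.47  1.08  0.1 ]
frame 662.0264770507813 -2.3377349853515597 [23.62711334 23.81013641] 0.9710219502449036 [141, 142, 120, 121, 5481]
tip px [[326.97181775 250.14718085]] tcp px [[326.32733477 304.0088228 ]]
[(0.7, array([325., 252.]))] [(0.94, array([662.5,  -3.1]))]
```

Aligned within 0.3 mm, and the tip is where predicted. Descend and press.

>>> drive_tool(
  deltas=[
    {"grip": 0, "tx": 0, "ty": 0, "tz": 0.012, "wx": 0, "wy": 0, "wz": 0},
    {"grip": 0, "tx": 0, "ty": 0, "tz": 0.014, "wx": 0, "wy": 0, "wz": 0},
    {"grip": 0, "tx": 0, "ty": 0, "tz": 0.01, "wx": 0, "wy": 0, "wz": 0},
    {"grip": 0, "tx": 0, "ty": 0, "tz": 0.005, "wx": 0, "wy": 0, "wz": 0},
    {"grip": 0, "tx": 0, "ty": 0, "tz": 0, "wx": 0, "wy": 0, "wz": 0},
    {"grip": 0, "tx": 0, "ty": 0, "tz": 0.003, "wx": 0, "wy": 0, "wz": 0},
    {"grip": 0, "tx": 0, "ty": 0, "tz": 0.002, "wx": 0, "wy": 0, "wz": 0},
    {"grip": 0, "tx": 0, "ty": 0, "tz": 0.001, "wx": 0, "wy": 0, "wz": 0},
    {"grip": 0, "tx": 0, "ty": 0, "tz": 0, "wx": 0, "wy": 0, "wz": 0},
    {"grip": 0, "tx": 0, "ty": 0, "tz": 0, "wx": 0, "wy": 0, "wz": 0},
  ],
)

```text
clock: 61.2
tool_pos: [661.9, -2.6, 122.7]
tcp_rot: [0.778, 0.629, 0.0, 0.0]
ft_force: [-2.0, -0.5, 3.8]
gripper_width: 0.144
finger_force: 25.0
```

>>> drive_tool(
  deltas=[
    {"grip": 0, "tx": 0, "ty": 0, "tz": 0.001, "wx": 0, "wy": 0, "wz": 0},
    {"grip": 0, "tx": 0, "ty": 0, "tz": 0.001, "wx": 0, "wy": 0, "wz": 0},
    {"grip": 0, "tx": 0, "ty": 0, "tz": 0, "wx": 0, "wy": 0, "wz": 0},
    {"grip": 0, "tx": 0, "ty": 0, "tz": 0, "wx": 0, "wy": 0, "wz": 0},
    {"grip": 0, "tx": 0, "ty": 0, "tz": 0, "wx": 0, "wy": 0, "wz": 0},
    {"grip": 0, "tx": 0, "ty": 0, "tz": 0, "wx": 0, "wy": 0, "wz": 0},
    {"grip": 0, "tx": 0, "ty": 0, "tz": 0, "wx": 0, "wy": 0, "wz": 0},
    {"grip": 0, "tx": 0, "ty": 0, "tz": 0, "wx": 0, "wy": 0, "wz": 0},
    {"grip": 0, "tx": 0, "ty": 0, "tz": 0, "wx": 0, "wy": 0, "wz": 0},
    {"grip": 0, "tx": 0, "ty": 0, "tz": 0, "wx": 0, "wy": 0, "wz": 0},
  ],
)

```text
clock: 62.03
tool_pos: [662.6, -2.7, 122.3]
tcp_rot: [0.778, 0.629, 0.001, 0.0]
ft_force: [-5.7, 1.2, 25.1]
gripper_width: 0.144
finger_force: 25.1
```

Hard stop reached at 25 N. Lift and return to the pen stand.

>>> drive_tool(
  deltas=[
    {"grip": 0, "tx": 0, "ty": 0, "tz": -0.006, "wx": 0, "wy": 0, "wz": 0},
    {"grip": 0, "tx": 0, "ty": 0, "tz": -0.014, "wx": 0, "wy": 0, "wz": 0},
    {"grip": 0, "tx": 0, "ty": 0, "tz": -0.02, "wx": 0, "wy": 0, "wz": 0},
    {"grip": 0, "tx": 0, "ty": 0, "tz": -0.01, "wx": 0, "wy": 0, "wz": 0},
    {"grip": 0, "tx": -0.02, "ty": 0.0026, "tz": 0, "wx": 0, "wy": 0, "wz": 0},
    {"grip": 0, "tx": -0.026, "ty": 0.0034, "tz": 0, "wx": 0, "wy": 0, "wz": 0},
    {"grip": 0, "tx": -0.03, "ty": 0.004, "tz": 0, "wx": 0, "wy": 0, "wz": 0},
    {"grip": 0, "tx": -0.03, "ty": 0.004, "tz": 0, "wx": 0, "wy": 0, "wz": 0},
    {"grip": 0, "tx": -0.025, "ty": 0.0033, "tz": 0, "wx": 0, "wy": 0, "wz": 0},
    {"grip": 0, "tx": -0.01, "ty": 0.0013, "tz": 0, "wx": 0, "wy": 0, "wz": 0},
  ],
)

```text
clock: 62.87
tool_pos: [649.5, -148.5, 171.2]
tcp_rot: [0.779, 0.627, -0.0, 0.001]
ft_force: [-0.1, -0.2, -0.6]
gripper_width: 0.142
finger_force: 25.0
```

>>> drive_tool(
  deltas=[
    {"grip": 0, "tx": 0, "ty": 0, "tz": 0, "wx": 0, "wy": 0, "wz": 0},
    {"grip": 0, "tx": 0, "ty": 0, "tz": 0, "wx": 0, "wy": 0, "wz": 0},
    {"grip": 0, "tx": 0, "ty": 0, "tz": 0, "wx": 0, "wy": 0, "wz": 0},
    {"grip": 0, "tx": 0, "ty": 0, "tz": 0, "wx": 0, "wy": 0, "wz": 0},
    {"grip": 0, "tx": 0, "ty": 0, "tz": 0, "wx": 0, "wy": 0, "wz": 0},
    {"grip": 0, "tx": 0, "ty": 0, "tz": 0, "wx": 0, "wy": 0, "wz": 0},
    {"grip": 0, "tx": 0, "ty": 0, "tz": 0, "wx": 0, "wy": 0, "wz": 0},
    {"grip": 0, "tx": 0, "ty": 0, "tz": 0, "wx": 0, "wy": 0, "wz": 0},
    {"grip": 0, "tx": 0, "ty": 0, "tz": 0, "wx": 0, "wy": 0, "wz": 0},
    {"grip": 0, "tx": 0, "ty": 0, "tz": 0, "wx": 0, "wy": 0, "wz": 0},
  ],
)

```text
clock: 63.7
tool_pos: [650.4, -144.2, 170.3]
tcp_rot: [0.778, 0.629, -0.0, 0.0]
ft_force: [0.0, 0.4, -0.9]
gripper_width: 0.143
finger_force: 25.0
```

```bash
python3 look.py w20
python3 - <<'E'
from rect import *
C=cam('wrist'); p,M,o=pose(); print('tip px',proj(C,[p-[0,0,89.6]]),[(round(d['confidence'],2),np.round(d['pixel'])) for d in bot.place_of('wrist','stylus')])
print([(round(d['confidence'],2),ground(C,d['pixel'],45)[0,:2].round(1)) for d in bot.place_of('wrist','pen_stand_mouth')])
m=rectify('w20',651,-145,100,100,45,3); hsv=cv2.cvtColor(m,cv2.COLOR_BGR2HSV)
w=cv2.inRange(hsv,(8,70,80),(25,255,255)); k,l,s,c=cv2.connectedComponentsWithStats(w); i=1+np.argmax(s[1:,4]); r=cv2.minAreaRect(np.argwhere(l==i)[:,::-1].astype(np.float32)); print('stand top',651-50+r[0][0]/3,-145+50-r[0][1]/3,np.array(r[1])/3)
plan([650.6,-144.3,140],1.36,1)
E
```

```text
63.75 [ 650.4 -144.2  170.4] 1.36 [-0.45  0.57  0.83  1.69 -0.47  1.09  0.31]
tip px [[326.96477403 250.18613217]] [(0.57, array([326., 250.]))]
[(0.64, array([ 652.5, -141.5])), (0.27, array([663.4,  -2.1]))]
stand top 650.2045389811198 -143.34059143066406 [74.10312907 71.56822205]
{"ty": 0.00024, "tz": 0.03035, "wx": 7e-05, "wy": 0.0001, "wz": -0.00054}
turn 0.001 dist 30.4
```

>>> drive_tool(
  deltas=[
    {"grip": 0, "tx": 0, "ty": 0, "tz": 0.01, "wx": 0, "wy": 0, "wz": 0},
    {"grip": 0, "tx": 0, "ty": 0, "tz": 0.01, "wx": 0, "wy": 0, "wz": 0},
    {"grip": 0, "tx": 0, "ty": 0, "tz": 0.01, "wx": 0, "wy": 0, "wz": 0},
    {"grip": 0, "tx": 0, "ty": 0, "tz": 0.01, "wx": 0, "wy": 0, "wz": 0},
    {"grip": 0, "tx": 0, "ty": 0, "tz": 0.008, "wx": 0, "wy": 0, "wz": 0},
    {"grip": 0, "tx": 0, "ty": 0, "tz": 0.008, "wx": 0, "wy": 0, "wz": 0},
    {"grip": 0, "tx": 0, "ty": 0, "tz": 0.008, "wx": 0, "wy": 0, "wz": 0},
    {"grip": 0, "tx": 0, "ty": 0, "tz": 0.006, "wx": 0, "wy": 0, "wz": 0},
    {"grip": 0, "tx": 0, "ty": 0, "tz": 0.004, "wx": 0, "wy": 0, "wz": 0},
    {"grip": 0, "tx": 0, "ty": 0, "tz": 0, "wx": 0, "wy": 0, "wz": 0},
  ],
)

```text
clock: 64.68
tool_pos: [650.0, -144.1, 95.4]
tcp_rot: [0.778, 0.629, -0.0, -0.0]
ft_force: [-0.2, -1.0, -0.1]
gripper_width: 0.146
finger_force: 25.0
```

Back in the stand without resistance. Release and lift away.

>>> drive_tool(
  deltas=[
    {"grip": 0.3, "tx": 0, "ty": 0, "tz": 0, "wx": 0, "wy": 0, "wz": 0},
    {"grip": 0.5, "tx": 0, "ty": 0, "tz": 0, "wx": 0, "wy": 0, "wz": 0},
    {"grip": 0.6, "tx": 0, "ty": 0, "tz": 0, "wx": 0, "wy": 0, "wz": 0},
    {"grip": 0.6, "tx": 0, "ty": 0, "tz": 0, "wx": 0, "wy": 0, "wz": 0},
    {"grip": 0.6, "tx": 0, "ty": 0, "tz": -0.02, "wx": 0, "wy": 0, "wz": 0},
    {"grip": 0.6, "tx": 0, "ty": 0, "tz": -0.03, "wx": 0, "wy": 0, "wz": 0},
    {"grip": 0.6, "tx": 0, "ty": 0, "tz": -0.035, "wx": 0, "wy": 0, "wz": 0},
    {"grip": 0.6, "tx": 0, "ty": 0, "tz": -0.035, "wx": 0, "wy": 0, "wz": 0},
    {"grip": 0.6, "tx": 0, "ty": 0, "tz": -0.03, "wx": 0, "wy": 0, "wz": 0},
    {"grip": 0.6, "tx": 0, "ty": 0, "tz": -0.02, "wx": 0, "wy": 0, "wz": 0},
  ],
)

```text
clock: 65.52
tool_pos: [650.9, -144.7, 269.9]
tcp_rot: [0.778, 0.629, 0.001, 0.001]
ft_force: [0.4, -0.4, 1.1]
gripper_width: 0.596
finger_force: 0.0
```

>>> drive_tool(
  deltas=[
    {"grip": 0.6, "tx": 0.03, "ty": 0, "tz": -0.01, "wx": 0, "wy": 0, "wz": 0},
    {"grip": 0.6, "tx": 0.02, "ty": 0, "tz": 0, "wx": 0, "wy": 0, "wz": 0},
    {"grip": 0.6, "tx": 0, "ty": 0, "tz": 0, "wx": 0, "wy": 0, "wz": 0},
    {"grip": 0.6, "tx": 0, "ty": 0, "tz": 0, "wx": 0, "wy": 0, "wz": 0},
    {"grip": 0.6, "tx": 0, "ty": 0, "tz": 0, "wx": 0, "wy": 0, "wz": 0},
    {"grip": 0.6, "tx": 0, "ty": 0, "tz": 0, "wx": 0, "wy": 0, "wz": 0},
    {"grip": 0.6, "tx": 0, "ty": 0, "tz": 0, "wx": 0, "wy": 0, "wz": 0},
    {"grip": 0.6, "tx": 0, "ty": 0, "tz": 0, "wx": 0, "wy": 0, "wz": 0},
    {"grip": 0.6, "tx": 0, "ty": 0, "tz": 0, "wx": 0, "wy": 0, "wz": 0},
    {"grip": 0.6, "tx": 0, "ty": 0, "tz": 0, "wx": 0, "wy": 0, "wz": 0},
  ],
)

```text
clock: 66.35
tool_pos: [660.8, -95.6, 276.3]
tcp_rot: [0.778, 0.628, -0.0, 0.0]
ft_force: [0.0, -0.5, 0.7]
gripper_width: 0.599
finger_force: 0.0
```

```bash
python3 look.py w21
python3 - <<'E'
from rect import *
# compare stylus appearance with the earlier view (w17) rectified at two heights
for z in(45,145):
    a=[cv2.cvtColor(rectify(n,651,-145,60,90,z,3),cv2.COLOR_BGR2GRAY) for n in('w17','w21')]
    for g in a:
        k,l,s,c=cv2.connectedComponentsWithStats((g<45).astype(np.uint8)); i=1+np.argmax(s[1:,4]); print(z,s[i].tolist(),c[i].round(1))
for n in('top','side'):
    bot.get_image(n);C=cam(n)
    for l in('print_orange','print_green','print_blue','print_yellow'): print(n,l,[(round(d['confidence'],2),ground(C,d['pixel'],31)[0,:2].round(0)) for d in bot.place_of(n,l)[:2]])
E
```

```text
66.4 [660.8 -95.6 276.3] 1.359 [-0.57  0.49  0.9   1.57 -0.39  1.27  0.18]
45 [51, 109, 60, 161, 6511] [ 81.4 194.6]
45 [41, 109, 71, 161, 6649] [ 77.2 195.1]
145 [72, 22, 46, 132, 3985] [94.7 90.3]
145 [73, 24, 53, 131, 3983] [99.5 92. ]
top print_orange []
top print_green [(0.49, array([558., 183.]))]
top print_blue [(0.73, array([569., 287.]))]
top print_yellow [(0.91, array([467., 299.]))]
side print_orange [(0.71, array([453., 193.]))]
side print_green [(0.93, array([560., 190.])), (0.78, array([ 358., -173.]))]
side print_blue [(0.58, array([567., 289.]))]
side print_yellow [(0.97, array([462., 279.])), (0.54, array([471., 291.]))]
```

Run:
```python
from rect import *
S=dict(orange=(451.1,192.5,21.3),yellow=(464.1,297.6,24.7),blue=(569,286,-12),green=(555.6,182.7,-41))
hue=dict(orange=(5,18),blue=(105,125),green=(55,85),yellow=(20,33))
for n in('side','top'):
    C=cam(n); im=bot.get_image(n); g=cv2.GaussianBlur(cv2.cvtColor(im,cv2.COLOR_BGR2GRAY),(0,0),.8).astype(np.float32); mag=np.hypot(cv2.Sobel(g,5,1,0),cv2.Sobel(g,5,0,1))
    for k,(x,y,a) in S.items():
        a=np.radians(a); R2=np.array([[np.cos(a),-np.sin(a)],[np.sin(a),np.cos(a)]]); best=[]
        for dz in np.arange(-6,13,1.):
          b=0
          for dx in np.arange(-3,3.1,1):
            for dy in np.arange(-3,3.1,1):
              c=np.array([(-20,-15),(20,-15),(20,15),(-20,15),(-20,-15)])@R2.T+[x+dx,y+dy]
              P=np.vstack([np.c_[c[i]+(c[i+1]-c[i])*np.linspace(0,1,25)[:,None],np.full(25,31+dz+66)] for i in range(4)])
              q=proj(C,P).astype(np.float32); b=max(b,cv2.remap(mag,q[None,:,0],q[None,:,1],1).mean())
          best.append(b)
        print(n,k,'top dz',np.arange(-6,13)[np.argmax(best)],np.round(best).astype(int))
```

```text
side orange top dz -5 [99 99 99 99 96 94 94 94 93 91 88 84 79 74 72 70 67 64 61]
side yellow top dz 0 [94 95 94 94 96 98 99 99 99 99 97 91 82 72 62 53 48 45 43]
side blue top dz -6 [94 93 93 93 92 90 88 85 84 82 81 81 79 77 74 71 67 65 62]
side green top dz -2 [134 138 138 138 141 140 139 139 138 132 124 117 113 110 106 100  95  92
  93]
top orange top dz 12 [7 7 7 7 7 7 7 7 7 7 7 7 7 7 7 7 7 7 7]
top yellow top dz -5 [59 59 59 59 59 59 58 58 56 55 55 55 54 53 51 49 47 46 45]
top blue top dz -6 [37 36 37 36 36 36 36 36 36 36 36 36 35 35 35 35 34 33 32]
top green top dz 5 [46 46 46 46 46 47 47 47 47 47 47 47 47 47 47 47 47 47 47]
```

I'll do one joint multi-view fit for orange and green, since orange's turn had some slip. It uses pictures already taken.

Run:
```python
from rect import *
S=dict(orange=(451.1,192.5,21.3),green=(555.6,182.7,-41.5),yellow=(464.1,297.6,24.7))
V=dict(orange=['w10','w12','w13','w15','w16'],green=['w6','w8','w10','w12','w13','w15','w16'],yellow=['w13','w15','w16'])
def load(n):
    im=cv2.imread(f'pics/{n}.png'); im[350:]=im[349]; g=cv2.GaussianBlur(cv2.cvtColor(im,cv2.COLOR_BGR2GRAY),(0,0),1).astype(np.float32)
    return dict(np.load(n+'.npz')),cv2.Sobel(g,5,1,0),cv2.Sobel(g,5,0,1)
cs=cam('side'); bot.get_image('side')
for k,(x,y,a) in S.items():
    L=[(n,)+load(n) for n in V[k]]
    L=[l for l in L if (lambda q:40<q[0]<600 and 30<q[1]<345)(proj(l[1],[[x,y,97]])[0])]
    g=cv2.GaussianBlur(cv2.cvtColor(bot.get_image('side'),cv2.COLOR_BGR2GRAY),(0,0),1).astype(np.float32); L.append(('side',cs,cv2.Sobel(g,5,1,0),cv2.Sobel(g,5,0,1)))
    A=np.radians(a); R2=np.array([[np.cos(A),-np.sin(A)],[np.sin(A),np.cos(A)]]); out=[]
    for dz in np.arange(-7,8,1.):
        b=(0,)
        for dx in np.arange(-3,3.1,.75):
            for dy in np.arange(-3,3.1,.75):
                c=np.array([(-20,-15),(20,-15),(20,15),(-20,15),(-20,-15)])@R2.T+[x+dx,y+dy]; s=0
                for n,C,gx,gy in L:
                    for i in range(4):
                        P=np.c_[c[i]+(c[i+1]-c[i])*np.linspace(.1,.9,20)[:,None],np.full(20,97+dz)]; q=proj(C,P).astype(np.float32)
                        d=q[-1]-q[0]; d/=np.linalg.norm(d)
                        v=cv2.remap(gx,q[None,:,0],q[None,:,1],1)*-d[1]+cv2.remap(gy,q[None,:,0],q[None,:,1],1)*d[0]
                        s+=min(abs(v.mean()),120)
                b=max(b,(s,dx,dy))
        out.append((round(b[0]/len(L)/4),b[1],b[2]))
    print(k,[l[0] for l in L]); print([(int(z),)+o for z,o in zip(np.arange(-7,8),out)])
```

```text
orange ['w10', 'w12', 'w16', 'side']
[(-7, 37, np.float64(0.75), np.float64(-3.0)), (-6, 40, np.float64(-2.25), np.float64(-3.0)), (-5, 43, np.float64(-2.25), np.float64(-3.0)), (-4, 43, np.float64(-2.25), np.float64(-3.0)), (-3, 41, np.float64(-1.5), np.float64(-3.0)), (-2, 40, np.float64(-0.75), np.float64(-2.25)), (-1, 42, np.float64(-0.75), np.float64(-2.25)), (0, 43, np.float64(-0.75), np.float64(-1.5)), (1, 44, np.float64(-0.75), np.float64(-2.25)), (2, 44, np.float64(0.0), np.float64(-1.5)), (3, 43, np.float64(0.0), np.float64(-1.5)), (4, 42, np.float64(0.75), np.float64(-1.5)), (5, 41, np.float64(0.75), np.float64(-1.5)), (6, 37, np.float64(0.75), np.float64(-1.5)), (7, 34, np.float64(0.75), np.float64(-1.5))]
green ['w6', 'w8', 'w10', 'w16', 'side']
[(-7, 55, np.float64(2.25), np.float64(-0.75)), (-6, 58, np.float64(2.25), np.float64(-0.75)), (-5, 58, np.float64(2.25), np.float64(-0.75)), (-4, 59, np.float64(1.5), np.float64(0.0)), (-3, 60, np.float64(1.5), np.float64(0.0)), (-2, 58, np.float64(1.5), np.float64(0.0)), (-1, 56, np.float64(1.5), np.float64(0.0)), (0, 55, np.fl
[... 344 characters left out ...]
low ['w13', 'side']
[(-7, 48, np.float64(3.0), np.float64(-1.5)), (-6, 51, np.float64(3.0), np.float64(-1.5)), (-5, 52, np.float64(3.0), np.float64(-0.75)), (-4, 52, np.float64(3.0), np.float64(-0.75)), (-3, 49, np.float64(3.0), np.float64(-0.75)), (-2, 43, np.float64(3.0), np.float64(-1.5)), (-1, 46, np.float64(-2.25), np.float64(3.0)), (0, 49, np.float64(-2.25), np.float64(3.0)), (1, 50, np.float64(-2.25), np.float64(3.0)), (2, 48, np.float64(-2.25), np.float64(3.0)), (3, 48, np.float64(0.0), np.float64(-1.5)), (4, 48, np.float64(0.0), np.float64(-1.5)), (5, 46, np.float64(-0.75), np.float64(-1.5)), (6, 42, np.float64(-0.75), np.float64(-1.5)), (7, 37, np.float64(-0.75), np.float64(-1.5))]
```

```bash
python3 -c "
from plant import bot
print(bot.close_job())"
```

```text
the job is handed in; nothing more can be done
None
```

All four prints read as locked in their colours' sockets, the start button was pushed to its stop with the stylus, the stylus is back in its stand, and the job is handed in. The hand-in returned no verdict, and orange slipped a few mm in the grip as it went in: its angle reads locked, but my height check could not confirm it had sprung fully up.

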